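# Sort the rig hardware into the tray under the amplifier

### The arm

A 6-joint arm with a two-finger parallel gripper is mounted at the origin on the work surface. World frame = base frame: x ahead of the robot, y to its left, z up, the work surface at z = 0. Lengths are in m, angles in rad, forces in N, time in s.
With the tool pointing down it reaches from about 0.4 to 0.825 m from the base axis. Payload 7 kg.
Tool frame: the origin (TCP) lies midway between the tips of the shut fingers; the grasp point (between the pads) lies 19 mm behind it; y points along the fingers, z is the direction in which the jaws open and shut, and the axes are right-handed (so a half turn about y gives the same grasp; the last joint's range is limited). The gripper opens to 88 mm and grips with 3 to 60 N. Pads are 19 mm wide; open, the fingers measure 130 mm over their backs; the gripper's body (78 mm by 193 mm) begins 47 mm behind the grasp point.
Start: joints at [1.425, 0.359, 0.012, 0, -1.224, -0.288], TCP at [0.284, 0.612, 0.227] pointing down, gripper open.
Joint ranges: [-3.07, 3.07], [-1.43, 2.12], [-1.02, 1.25], [-3.03, 1.67], [-3.05, -0], [-3.03, 3.03]. Speed limits (rad/s): [2.39, 2.39, 3.01, 3.14, 3.14, 3.14].

### API

Orientations are given as [roll, pitch, yaw] about the fixed x, y, z axes, in that order (R = Rz(yaw) Ry(pitch) Rx(roll)).
In Python, from station import arm gives the robot as it stands.
- The arm moves only by the tool move_arm, never from a script. Its argument "deltas" is a list of rows, each an object with "dp": the shift along the tool's x, y, z in mm, a list of three; "rotation": the turn, a rotation vector about the tool's x, y, z in degrees, a list of three. A call has 1 to 5 rows; each row shifts and turns the pose as measured when the row begins, along the tool's axes as they then stand; what a row does not reach is not made up. A row lasts 1/12 s, in which the tool goes at most 41.7 mm and 7.16 degrees, less where a joint would pass 70% of its speed; a pose out of reach is approached as far as the arm can. A call is refused whole if a number of a shift passes 41.7 or a number of a turn 7.16, either way. A call with a gripper value outside its range is refused whole. "jaw" is the closure in counts, from 0 (fully open) to 255 (shut), set as the call begins (left out, the last holds). The fingers move at their own pace and stop on an object; "squeeze" is the grip in N (left out, the last holds). Time passes only in rows, so rows that do not move let the fingers close. It gives the time, the measured TCP pose, the force and the opening at its end, in the units of the state.
- arm.get_state(): the state, without advancing time (a new reading comes with each control period).
- arm.grab_frame(name): name is "scene" or "top" or "wrist"; returns a dict with "pixels" (480x640x3 uint8, red, green, blue), "z_map" (480x640 float32, m along the optical axis (not along the pixel's ray), 0 where there is no reading), "fx", "fy", "cx", "cy" (pixels), "cam_to_world" (4x4, takes a point from camera to world coordinates); the wrist camera has in their place "mount" (4x4, takes a point from camera to tool coordinates, whose origin is the TCP and whose axes are the tool frame's). Camera axes: x right, y down, z forward; pixel columns grow to the right and rows downward; lengths in m; the calibration is good to about 2 mm. A picture is of the moment at which its call begins: read the wrist's pose just before it.
- arm.job_done(): hands the job in, once; it reports no verdict.
The state is a dict: "t": time; "q": joint angles; "qd": joint speeds; "joint_efforts": joint torques, N m; "eef_pos": TCP position; "ee_rot": TCP orientation; "force": force on the tool from outside, world axes, zero at the start; "moment": the same for the moment, N m; "width": finger opening in m.
Only numpy, scipy, OpenCV 4.12 (cv2) and the standard library are available. Lean on these libraries where they do the work, as an engineer would, in place of code of your own. Each camera call takes 0.05 s, during which the arm holds its last target.

### The job

The rig has been taken apart: slide the black parts tray out from under the amplifier riser, put every loose part from the blue mat into the compartment that already holds a part of its own kind (profile pieces, clamping forks, T-adapters), lying below the compartment's rim, and only when all are in slide the tray fully home again. Keep the three parts that are already in the tray where they are, in their compartments, and leave the notebook, the meter and the jar alone.

Things in the scene. Friction and masses are not known exactly. Their poses are not given: they have to be found in the camera images.
- bar1: loose part to sort (may be absent): short piece of square slotted aluminium profile, 64 x 20 x 20 mm; origin at its middle, its length along its x
- bar2: loose part to sort (may be absent): short piece of square slotted aluminium profile, 64 x 20 x 20 mm; origin at its middle, its length along its x
- bar3: loose part to sort (may be absent): short piece of square slotted aluminium profile, 64 x 20 x 20 mm; origin at its middle, its length along its x
- fork1: loose part to sort (may be absent): flat clamping fork of bare metal, 62 mm long (x) x 30 mm wide (y) x 12 mm thick (z); origin at the middle of that outline; the half towards its -x (x -31 to +3 mm) is solid, the half towards +x is two 9 mm tines with a 12 mm open slot between them
- fork2: loose part to sort (may be absent): flat clamping fork of bare metal, 62 mm long (x) x 30 mm wide (y) x 12 mm thick (z); origin at the middle of that outline; the half towards its -x (x -31 to +3 mm) is solid, the half towards +x is two 9 mm tines with a 12 mm open slot between them
- fork3: loose part to sort (may be absent): flat clamping fork of bare metal, 62 mm long (x) x 30 mm wide (y) x 12 mm thick (z); origin at the middle of that outline; the half towards its -x (x -31 to +3 mm) is solid, the half towards +x is two 9 mm tines with a 12 mm open slot between them
- tee1: loose part to sort (may be absent): T-shaped metal coaxial adapter of 18 mm round tube; the straight run lies along its x, 44 mm end to end; the stem runs along its +y to 31 mm from the origin; origin in the middle of the run, on its axis (9 mm above what it lies flat on)
- tee2: loose part to sort (may be absent): T-shaped metal coaxial adapter of 18 mm round tube; the straight run lies along its x, 44 mm end to end; the stem runs along its +y to 31 mm from the origin; origin in the middle of the run, on its axis (9 mm above what it lies flat on)
- tee3: loose part to sort (may be absent): T-shaped metal coaxial adapter of 18 mm round tube; the straight run lies along its x, 44 mm end to end; the stem runs along its +y to 31 mm from the origin; origin in the middle of the run, on its axis (9 mm above what it lies flat on)
- sample_bar: the one bar that already lies in the tray, in the compartment for its kind; in which one differs from start to start: short piece of square slotted aluminium profile, 64 x 20 x 20 mm; origin at its middle, its length along its x
- sample_fork: the one fork that already lies in the tray, in the compartment for its kind; in which one differs from start to start: flat clamping fork of bare metal, 62 mm long (x) x 30 mm wide (y) x 12 mm thick (z); origin at the middle of that outline; the half towards its -x (x -31 to +3 mm) is solid, the half towards +x is two 9 mm tines with a 12 mm open slot between them
- sample_tee: the one tee that already lies in the tray, in the compartment for its kind; in which one differs from start to start: T-shaped metal coaxial adapter of 18 mm round tube; the straight run lies along its x, 44 mm end to end; the stem runs along its +y to 31 mm from the origin; origin in the middle of the run, on its axis (9 mm above what it lies flat on)
- cell_left (a point): centre of the inner floor of the tray's left (towards the tray's +y) compartment, 8 mm above the bench; inside it is 140 mm (x) x 92 mm (y), its walls 4 mm thick and 34 mm high above this floor; axes as the tray's, x pointing in under the riser
- cell_mid (a point): centre of the inner floor of the tray's middle compartment, 8 mm above the bench; inside it is 140 mm (x) x 92 mm (y), its walls 4 mm thick and 34 mm high above this floor; axes as the tray's, x pointing in under the riser
- cell_right (a point): centre of the inner floor of the tray's right (towards the tray's -y) compartment, 8 mm above the bench; inside it is 140 mm (x) x 92 mm (y), its walls 4 mm thick and 34 mm high above this floor; axes as the tray's, x pointing in under the riser
- tray_handle (a point): middle of the tray's handle, a steel bar 10 mm thick and 80 mm long along the tray's y, 30 mm above the bench, 40 mm out from the tray's front wall; bar and end arms leave a free gap of about 35 mm behind it
- tray (a joint): how far the black tray is pulled out of its place under the riser, along the riser's -x: 0 fully home, 0.17 m fully out (all compartments then clear of the riser)
- riser: fixed grey metal riser 220 (x) x 340 (y) mm, top at 80 mm, underside of its shelf at 68 mm, with a black amplifier on it (up to 148 mm high, its front 65 mm behind the riser's front edge); origin under its centre, -x towards the tray's handle
- mat: blue mat 280 x 280 mm, 2 mm thick, fixed on the bench, on which the loose parts lie; origin in the centre of its underside
- notebook: bystander: notebook 210 x 150 x 14 mm lying on the bench; origin under its centre
- meter: bystander: yellow hand meter 150 x 75 x 35 mm lying on the bench; origin under its centre
- jar: bystander: jar 60 mm across and 100 mm high; origin under its centre
There are look-alikes about, which are no part of the job. Leave any red or turquoise look-alike of the bar3 alone. What is shaped like the bar1 but pink is not meant.

How it is judged:
By the outcome, as a careful person would: the job done as asked, in the order asked, and still so for the second after the job is handed in, with the robot touching nothing.
Of bar1, bar2, bar3, fork1, fork2, fork3, tee1, tee2, tee3 only 6 to 8 are there at a start; the rules pass over those that are not, and their reading is None.
At some moment in a run one of bar1, bar2, bar3, fork1, fork2, fork3, tee1, tee2, tee3 may be knocked a few centimetres aside while the robot is not near it.
Once in a run the grip may slacken for a moment while it holds something.
It also fails if it takes over 210 s, if anything falls off the work surface, if the arm or the gripper's body presses on something with over 40 N, if the wrist force passes 120 N, or if a joint passes its speed limit or range.

## Working session

There is one attempt and no reset: what is moved stays moved. The work goes in short steps, Python scripts to look and compute and a tool call to move; the robot and the scene stay as the last step left them, time stands still between calls to the robot, and variables do not carry over. Pictures are saved under pics/ and viewed, and the job is handed in when it is done.

Besides the shell and the picture viewer there is one more tool, called after "Request:" as a command line: name --argument value ..., lists and objects as JSON in quotes. move_arm: Moves the arm, as the interface text tells. Its arguments: {"type":"object","properties":{"deltas":{"type":"array","items":{"type":"object","properties":{"dp":{"type":"array","items":{"type":"number"}},"rotation":{"type":"array","items":{"type":"number"}}}}},"jaw":{"type":"number"},"squeeze":{"type":"number"}},"required":["deltas"]}

```bash
ls; mkdir -p pics; python3 - <<'E'
from station import arm
import cv2,numpy as np
s=arm.get_state();print({k:np.round(v,3).tolist() for k,v in s.items()})
for n in["scene","top","wrist"]:
    f=arm.grab_frame(n);cv2.imwrite(f"pics/{n}0.png",f["pixels"][:,:,::-1]);np.save(f"/tmp/{n}0.npy",f,allow_pickle=True)
    print(n,f["fx"],f["cx"],f["cy"],np.round(f.get("cam_to_world",f.get("mount")),4).tolist())
E
```

```text
pics
{'t': 0.0, 'q': [1.425, 0.359, 0.011, -0.0, -1.224, -0.288], 'qd': [0.001, 0.0, 0.0, -0.001, -0.001, -0.001], 'joint_efforts': [-0.0, -58.272, 29.305, 6.997, 0.007, -0.0], 'eef_pos': [0.284, 0.612, 0.226], 'ee_rot': [-1.569, 0.0, 2.708], 'force': [0.062, 1.19, -0.89], 'moment': [0.024, 0.012, 0.051], 'width': 0.088}
scene 503.313764302684 319.4659317155356 234.97797569157615 [[0.969, 0.2053, -0.1377, 0.7245], [0.247, -0.8233, 0.5111, -0.6084], [-0.0085, -0.5292, -0.8484, 1.1192], [0.0, 0.0, 0.0, 1.0]]
top 507.25177903574445 319.70829266840775 246.19465501950845 [[0.0263, -0.9939, 0.1074, 0.4261], [-0.9997, -0.0259, 0.0047, -0.0044], [-0.0019, -0.1075, -0.9942, 1.3059], [0.0, 0.0, 0.0, 1.0]]
wrist 402.6778671779612 322.8645289995166 242.00308593243898 [[-0.001, 0.956, 0.2934, -0.0796], [-0.0004, -0.2934, 0.956, -0.1566], [1.0, 0.0008, 0.0007, -0.0], [0.0, 0.0, 0.0, 1.0]]
```

View pics/top0.png

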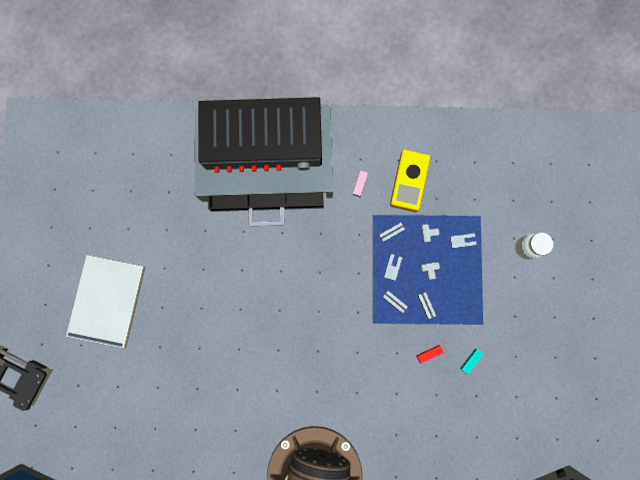

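View pics/scene0.png

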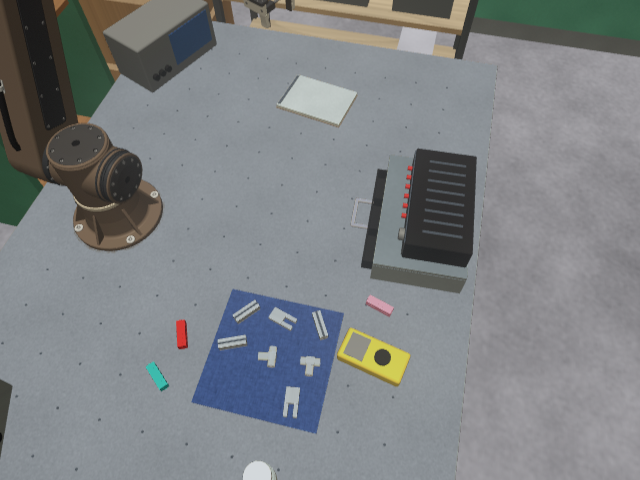

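```bash
cat > h.py <<'E'
import numpy as np,cv2
from station import arm
from scipy.spatial.transform import Rotation as R
def grab(n):
    s=arm.get_state(); f=arm.grab_frame(n)
    if n=="wrist":
        T=np.eye(4);T[:3,:3]=R.from_euler('xyz',s["ee_rot"]).as_matrix();T[:3,3]=s["eef_pos"]
        f["cam_to_world"]=T@f["mount"]
    return f
def pt(f,u,v,z=None):
    """pixel->world, from depth or on plane z"""
    M=np.array(f["cam_to_world"]);d=np.array([(u-f["cx"])/f["fx"],(v-f["cy"])/f["fy"],1.])
    if z is None: k=float(f["z_map"][int(round(v)),int(round(u))])
    else: k=(z-M[2,3])/(M[:3,:3]@d)[2]
    return M[:3,:3]@(d*k)+M[:3,3]
def cloud(f):
    v,u=np.mgrid[0:480,0:640];Z=f["z_map"];P=np.stack([(u-f["cx"])/f["fx"]*Z,(v-f["cy"])/f["fy"]*Z,Z],-1)
    M=np.array(f["cam_to_world"]);return P@M[:3,:3].T+M[:3,3]
def crop(f,name,u0,v0,u1,v1,k):
    im=f["pixels"][v0:v1,u0:u1,::-1];im=cv2.resize(im,None,fx=k,fy=k,interpolation=cv2.INTER_CUBIC);cv2.imwrite(f"pics/{name}.png",im)
def st():
    s=arm.get_state();print("t",round(s["t"],2),"p",np.round(s["eef_pos"],4),"rot",np.round(s["ee_rot"],3),"F",np.round(s["force"],1),"w",round(s["width"],4),"q",np.round(s["q"],2));return s
E
python3 - <<'E'
from h import *
f=np.load("/tmp/top0.npy",allow_pickle=True).item()
P=cloud(f)
im=f["pixels"].astype(int)
# parts on mat: non-blue in mat
sub=np.zeros((480,640),bool);sub[218:322,376:480]=1
m=sub&(im[:,:,0]>110)
n,l,stt,c=cv2.connectedComponentsWithStats(m.astype(np.uint8))
for i in range(1,n):
    if stt[i,4]<20: continue
    q=P[l==i]; r=cv2.minAreaRect(np.argwhere(l==i)[:,::-1].astype(np.float32))
    pc=[pt(f,x,y,.02) for x,y in cv2.boxPoints(r)]
    print(i,np.round(c[i]),stt[i,4],"med",np.round(np.median(q,0),3),"zmax",q[:,2].max().round(3),"rectc",np.round(np.mean(pc,0),3),np.round([np.linalg.norm(pc[0]-pc[1]),np.linalg.norm(pc[1]-pc[2])],3))
for uv in[(373,216),(482,216),(483,323),(373,324)]: print(uv,pt(f,*uv,0.002).round(3))
for uv in[(266,224),(250,224),(283,224),(209,205),(323,203),(195,196),(332,196)]: print(uv,pt(f,*uv).round(3))
crop(f,"mat0",365,205,490,330,5)
crop(f,"tray0",190,90,340,235,5)
E
```

```text
1 [392. 232.] 189 med [ 0.608 -0.181  0.023] zmax 0.031 rectc [ 0.607 -0.181  0.02 ] [0.066 0.022]
2 [429. 232.] 191 med [ 0.609 -0.274  0.02 ] zmax 0.029 rectc [ 0.608 -0.279  0.02 ] [0.041 0.044]
3 [462. 240.] 259 med [ 0.588 -0.36   0.015] zmax 0.024 rectc [ 0.59  -0.364  0.02 ] [0.064 0.031]
4 [392. 268.] 260 med [ 0.513 -0.184  0.016] zmax 1.306 rectc [ 0.518 -0.185  0.02 ] [0.063 0.032]
5 [430. 269.] 201 med [ 0.516 -0.281  0.02 ] zmax 1.306 rectc [ 0.51  -0.281  0.02 ] [0.047 0.042]
6 [395. 301.] 194 med [ 0.43  -0.191  0.024] zmax 1.306 rectc [ 0.43  -0.191  0.02 ] [0.021 0.065]
7 [427. 305.] 195 med [ 0.423 -0.271  0.023] zmax 0.031 rectc [ 0.423 -0.272  0.02 ] [0.022 0.066]
(373, 216) [ 0.65  -0.135  0.002]
(482, 216) [ 0.657 -0.418  0.002]
(483, 323) [ 0.382 -0.418  0.002]
(373, 324) [ 0.372 -0.139  0.002]
(266, 224) [0.616 0.139 0.036]
(250, 224) [0.615 0.18  0.036]
(283, 224) [0.617 0.096 0.036]
(209, 205) [0.66  0.284 0.042]
(323, 203) [ 0.681 -0.004  0.001]
(195, 196) [ 0.691  0.332 -0.001]
(332, 196) [ 0.695 -0.026  0.026]
```

View pics/mat0.png

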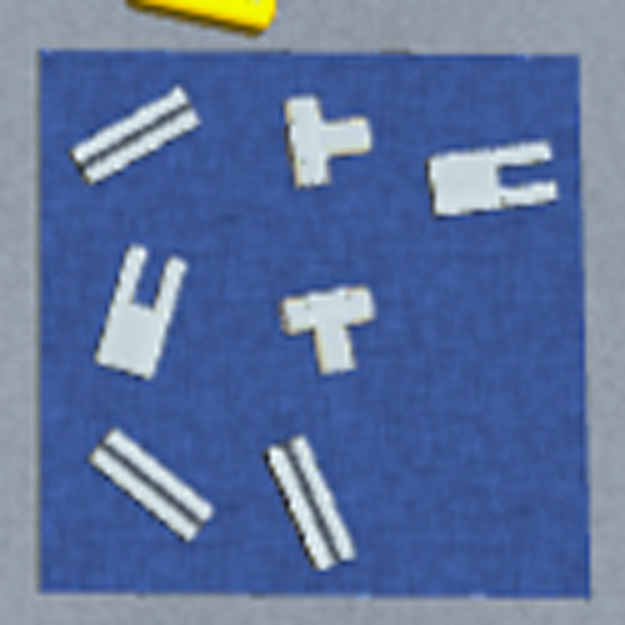

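View pics/tray0.png

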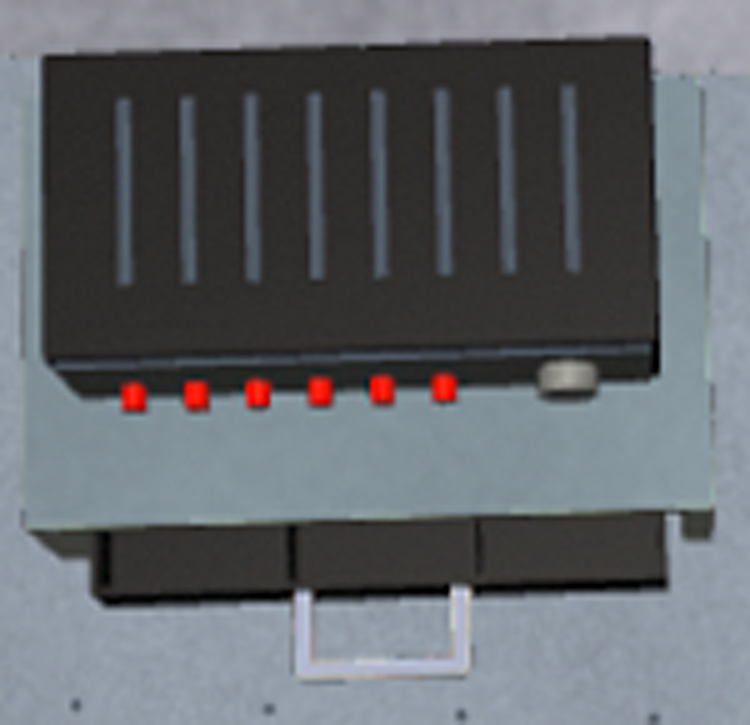

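```bash
cat > plan.py <<'E'
import sys,json
from h import *
# plan.py x y z yawdeg [maxstep mm]
def plan(x,y,z,yawd,mx=40.):
    s=st();p=np.array(s["eef_pos"])*1000;yaw=np.degrees(s["ee_rot"][2])
    dy=(yawd-yaw)
    if abs(dy)>185: dy-=360*np.sign(dy)
    d=np.array([x,y,z])*1000-p
    n=max(1,int(np.ceil(max(np.linalg.norm(d)/mx,abs(dy)/7.0))))
    R0=R.from_euler('xyz',s["ee_rot"]).as_matrix()
    # tilt correction info
    rows=[]
    for k in range(n):
        a=np.radians(yaw+dy*k/n);Rm=np.array([[np.cos(a),0,-np.sin(a)],[np.sin(a),0,np.cos(a)],[0,-1,0]])
        rows.append({"dp":np.round(Rm.T@d/n,1).tolist(),"rotation":[0,round(-dy/n,2),0]})
    print("n",n,"tool y",np.round(R0[:,1],3))
    for i in range(0,n,5): print(json.dumps(rows[i:i+5]))
a=[float(v) for v in sys.argv[1:]];plan(*a)
E
python3 - <<'E'
from h import *
f=np.load("/tmp/top0.npy",allow_pickle=True).item()
for uv in[(194,195.5),(332.5,192),(198,107),(331,105.5)]: print(uv,pt(f,*uv,0.08).round(4))
for uv in[(250,207),(284,206),(251,225),(283,224)]: print(uv,pt(f,*uv,0.035).round(4))
E
python3 plan.py .52 .139 .22 0 40
```

```text
(194, 195.5) [0.6759 0.3137 0.08  ]
(332.5, 192) [ 0.6934 -0.0265  0.08  ]
(198, 107) [0.9015 0.3156 0.08  ]
(331, 105.5) [ 0.9139 -0.0175  0.08  ]
(250, 207) [0.659  0.1814 0.035 ]
(284, 206) [0.6639 0.0951 0.035 ]
(251, 225) [0.6129 0.177  0.035 ]
(283, 224) [0.6176 0.0961 0.035 ]
t 0.15 p [0.2836 0.6121 0.2258] rot [-1.57   0.     2.708] F [ 0.4 -0.1  0.8] w 0.0873 q [ 1.43  0.36  0.01 -0.   -1.22 -0.29]
n 23 tool y [-0.    -0.001 -1.   ]
[{"dp": [-18.0, 0.3, 14.3], "rotation": [0, 6.75, 0]}, {"dp": [-19.5, 0.3, 12.1], "rotation": [0, 6.75, 0]}, {"dp": [-20.8, 0.3, 9.8], "rotation": [0, 6.75, 0]}, {"dp": [-21.8, 0.3, 7.2], "rotation": [0, 6.75, 0]}, {"dp": [-22.5, 0.3, 4.6], "rotation": [0, 6.75, 0]}]
[{"dp": [-22.9, 0.3, 1.9], "rotation": [0, 6.75, 0]}, {"dp": [-23.0, 0.3, -0.8], "rotation": [0, 6.75, 0]}, {"dp": [-22.7, 0.3, -3.4], "rotation": [0, 6.75, 0]}, {"dp": [-22.2, 0.3, -6.1], "rotation": [0, 6.75, 0]}, {"dp": [-21.3, 0.3, -8.7], "rotation": [0, 6.75, 0]}]
[{"dp": [-20.1, 0.3, -11.1], "rotation": [0, 6.75, 0]}, {"dp": [-18.7, 0.3, -13.4], "rotation": [0, 6.75, 0]}, {"dp": [-17.0, 0.3, -15.5], "rotation": [0, 6.75, 0]}, {"dp": [-15.1, 0.3, -17.4], "rotation": [0, 6.75, 0]}, {"dp": [-12.9, 0.3, -19.0], "rotation": [0, 6.75, 0]}]
[{"dp": [-10.6, 0.3, -20.4], "rotation": [0, 6.75, 0]}, {"dp": [-8.1, 0.3, -21.5], "rotation": [0, 6.75, 0]}, {"dp": [-5.5, 0.3, -22.3], "rotation": [0, 6.75, 0]}, {"dp": [-2.9, 0.3, -22.8], "rotation": [0, 6.75, 0]}, {"dp": [-0.2, 0.3, -23.0], "rotation": [0, 6.75, 0]}]
[{"dp": [2.5, 0.3, -22.9], "rotation": [0, 6.75, 0]}, {"dp": [5.2, 0.3, -22.4], "rotation": [0, 6.75, 0]}, {"dp": [7.8, 0.3, -21.6], "rotation": [0, 6.75, 0]}]
```

Request:
move_arm --deltas '[{"dp": [-18,0,14],"rotation": [0,7,0]},{"dp": [-20,0,12],"rotation": [0,7,0]},{"dp": [-21,0,10],"rotation": [0,7,0]},{"dp": [-22,0,7],"rotation": [0,7,0]},{"dp": [-23,0,4],"rotation": [0,7,0]}]' --jaw 255

```text
t: 0.57
eef_pos: [0.3344, 0.5077, 0.2222]
ee_rot: [-1.566, 0.004, 2.086]
force: [0.7, 0.2, -0.4]
width: 0.0597
```

Request:
move_arm --deltas '[{"dp": [-23,0,2],"rotation": [0,7,0]},{"dp": [-23,0,-1],"rotation": [0,7,0]},{"dp": [-23,0,-4],"rotation": [0,7,0]},{"dp": [-22,0,-6],"rotation": [0,7,0]},{"dp": [-21,0,-9],"rotation": [0,7,0]}]'

```text
t: 0.98
eef_pos: [0.3831, 0.3965, 0.2214]
ee_rot: [-1.568, 0.008, 1.461]
force: [-0.5, -0.6, 0.3]
width: 0.0264
```

```bash
python3 plan.py .52 .139 .22 3 40
```

```text
t 0.98 p [0.3831 0.3965 0.2214] rot [-1.568  0.008  1.461] F [-0.5 -0.6  0.3] w 0.0264 q [ 1.16  0.16 -0.26  0.   -1.15 -1.27]
n 12 tool y [-0.003 -0.008 -1.   ]
[{"dp": [-20.1, 0.1, -13.7], "rotation": [0, 6.73, 0]}, {"dp": [-18.3, 0.1, -16.0], "rotation": [0, 6.73, 0]}, {"dp": [-16.3, 0.1, -18.0], "rotation": [0, 6.73, 0]}, {"dp": [-14.1, 0.1, -19.8], "rotation": [0, 6.73, 0]}, {"dp": [-11.7, 0.1, -21.3], "rotation": [0, 6.73, 0]}]
[{"dp": [-9.1, 0.1, -22.5], "rotation": [0, 6.73, 0]}, {"dp": [-6.4, 0.1, -23.4], "rotation": [0, 6.73, 0]}, {"dp": [-3.6, 0.1, -24.0], "rotation": [0, 6.73, 0]}, {"dp": [-0.8, 0.1, -24.3], "rotation": [0, 6.73, 0]}, {"dp": [2.0, 0.1, -24.2], "rotation": [0, 6.73, 0]}]
[{"dp": [4.9, 0.1, -23.8], "rotation": [0, 6.73, 0]}, {"dp": [7.6, 0.1, -23.1], "rotation": [0, 6.73, 0]}]
```

Request:
move_arm --deltas '[{"dp": [-20,0,-14],"rotation": [0,7,0]},{"dp": [-18,0,-16],"rotation": [0,7,0]},{"dp": [-16,0,-18],"rotation": [0,7,0]},{"dp": [-14,0,-20],"rotation": [0,7,0]},{"dp": [-12,0,-21],"rotation": [0,7,0]}]'

```text
t: 1.4
eef_pos: [0.4398, 0.2828, 0.2215]
ee_rot: [-1.573, 0.009, 0.836]
force: [-0.0, 0.2, -0.5]
width: 0.0006
```

Request:
move_arm --deltas '[{"dp": [-9,0,-22.5],"rotation": [0,7,0]},{"dp": [-6,0,-23],"rotation": [0,7,0]},{"dp": [-3,0,-24],"rotation": [0,7,0]},{"dp": [0,0,-24],"rotation": [0,7,0]},{"dp": [2,0,-24],"rotation": [0,7,0]}]'

```text
t: 1.82
eef_pos: [0.4933, 0.1682, 0.2218]
ee_rot: [-1.578, 0.007, 0.211]
force: [-0.6, 0.1, -0.3]
width: 0.0002
```

Request:
move_arm --deltas '[{"dp": [5,0,-24],"rotation": [0,7,0]},{"dp": [8,0,-23],"rotation": [0,5,0]},{"dp": [0,0,0],"rotation": [0,0,0]}]'

```text
t: 2.07
eef_pos: [0.5142, 0.1182, 0.2216]
ee_rot: [-1.58, 0.006, -0.016]
force: [-0.0, -0.7, 0.5]
width: 0.0003
```

```bash
python3 - <<'E'
from h import *
st();f=grab("wrist");cv2.imwrite("pics/w1.png",f["pixels"][:,:,::-1]);np.save("/tmp/w1.npy",f,allow_pickle=True)
E
```

```text
t 2.07 p [0.5142 0.1182 0.2216] rot [-1.58   0.006 -0.016] F [-0.  -0.7  0.5] w 0.0003 q [ 0.6   0.12 -0.31  0.   -1.14 -2.19]
```

View pics/w1.png

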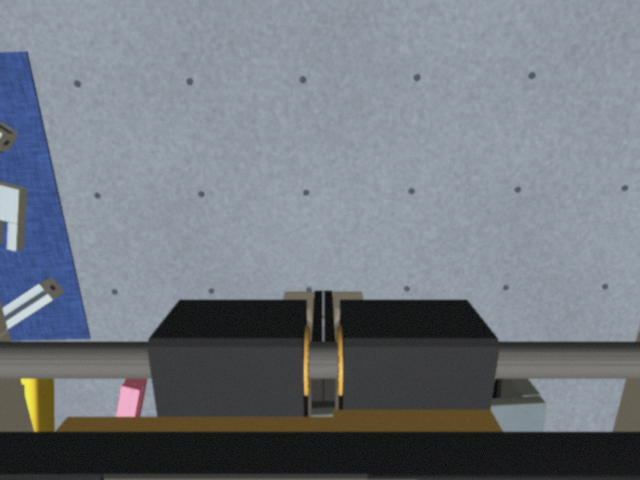

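```bash
cat > plan.py <<'E'
import sys,json
from h import *
# plan.py x y z yawdeg [maxstep mm]
def plan(x,y,z,yawd,mx=40.,mr=7.):
    s=st();p=np.array(s["eef_pos"])*1000
    R0=R.from_euler('xyz',s["ee_rot"]);Rt=R.from_euler('xyz',[-np.pi/2,0,np.radians(yawd)])
    rv=np.degrees((R0.inv()*Rt).as_rotvec())
    d=np.array([x,y,z])*1000-p
    n=max(1,int(np.ceil(max(np.linalg.norm(d)/mx,np.abs(rv).max()/mr))))
    rows=[]
    for k in range(n):
        Rk=R0*R.from_rotvec(np.radians(rv*k/n))
        rows.append('{"dp":%s,"rotation":%s}'%(json.dumps([round(v,1) for v in Rk.inv().apply(d/n)]),json.dumps([round(v,1) for v in rv/n])))
    print("n",n,"d",np.round(d,1))
    for i in range(0,n,5): print("["+",".join(rows[i:i+5])+"]")
if __name__=="__main__":
    a=[float(v) for v in sys.argv[1:]];plan(*a)
E
python3 plan.py .6395 .137 .1 3 40
```

```text
t 2.12 p [0.5138 0.1192 0.2215] rot [-1.58   0.006 -0.012] F [-0.7 -0.1  0.2] w 0.0005 q [ 0.6   0.12 -0.31  0.   -1.14 -2.19]
n 5 d [ 125.7   17.8 -121.5]
[{"dp":[25.2, 24.1, 4.1],"rotation":[0.1, -0.7, -0.1]},{"dp":[25.3, 24.2, 3.7],"rotation":[0.1, -0.7, -0.1]},{"dp":[25.3, 24.2, 3.4],"rotation":[0.1, -0.7, -0.1]},{"dp":[25.3, 24.2, 3.0],"rotation":[0.1, -0.7, -0.1]},{"dp":[25.3, 24.3, 2.6],"rotation":[0.1, -0.7, -0.1]}]
```

Request:
move_arm --deltas '[{"dp": [25,24,4],"rotation": [0.1,-0.7,-0.1]},{"dp": [25,24,3.5],"rotation": [0.1,-0.7,-0.1]},{"dp": [25,24,3.5],"rotation": [0.1,-0.7,-0.1]},{"dp": [25,24,3],"rotation": [0.1,-0.7,-0.1]},{"dp": [25,24,2.5],"rotation": [0.1,-0.7,-0.1]}]'

```text
t: 2.53
eef_pos: [0.6433, 0.1408, 0.1061]
ee_rot: [-1.563, -0.016, 0.059]
force: [0.3, 0.1, 0.4]
width: 0.0005
```

```bash
python3 plan.py .6395 .137 .06 3 20; python3 - <<'E'
from h import *
f=grab("scene");crop(f,"s2",290,130,490,290,4)
f=grab("top");crop(f,"t2",190,90,340,235,5)
E
```

```text
t 2.53 p [0.6433 0.1408 0.1061] rot [-1.563 -0.016  0.059] F [0.3 0.1 0.4] w 0.0005 q [ 0.51  0.42 -0.19  0.   -0.94 -2.02]
n 3 d [ -3.8  -3.8 -46.1]
[{"dp":[-1.6, 15.3, -1.3],"rotation":[-0.1, 0.1, 0.3]},{"dp":[-1.5, 15.4, -1.3],"rotation":[-0.1, 0.1, 0.3]},{"dp":[-1.4, 15.4, -1.2],"rotation":[-0.1, 0.1, 0.3]}]
```

View pics/s2.png

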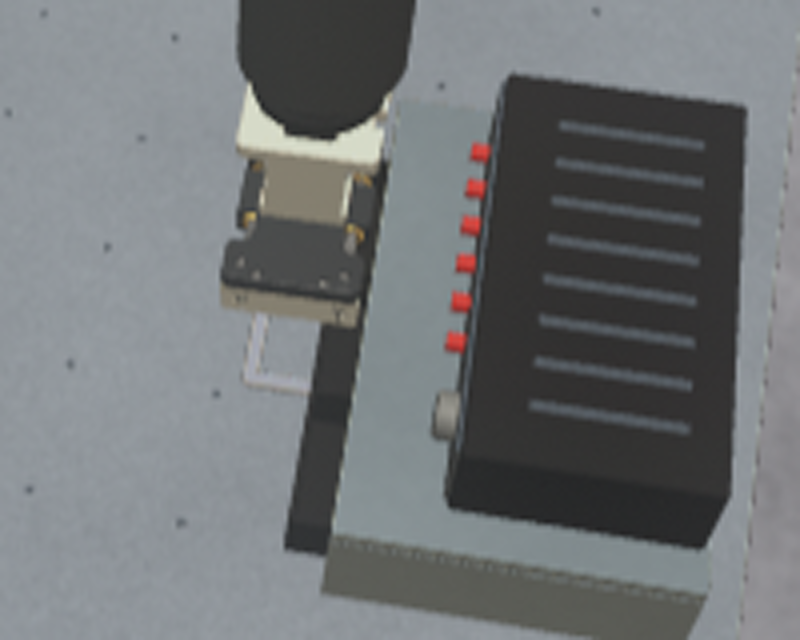

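Request:
move_arm --deltas '[{"dp": [-1.5,15,-1.3],"rotation": [-0.1,0.1,0.3]},{"dp": [-1.5,15,-1.3],"rotation": [-0.1,0.1,0.3]},{"dp": [-1.5,15,-1.2],"rotation": [-0.1,0.1,0.3]}]'

```text
t: 2.88
eef_pos: [0.6392, 0.1382, 0.0552]
ee_rot: [-1.572, 0.006, 0.057]
force: [-0.9, 0.1, -0.5]
width: 0.0003
```

```bash
python3 plan.py .6395 .137 .02 3 10
```

```text
t 2.88 p [0.6392 0.1382 0.0552] rot [-1.572  0.006  0.057] F [-0.9  0.1 -0.5] w 0.0003 q [ 0.51  0.47 -0.23 -0.   -0.87 -2.02]
n 4 d [  0.3  -1.2 -35.2]
[{"dp":[0.1, 8.8, -0.3],"rotation":[0.0, 0.1, -0.1]},{"dp":[0.1, 8.8, -0.3],"rotation":[0.0, 0.1, -0.1]},{"dp":[0.1, 8.8, -0.3],"rotation":[0.0, 0.1, -0.1]},{"dp":[0.1, 8.8, -0.3],"rotation":[0.0, 0.1, -0.1]}]
```

Request:
move_arm --deltas '[{"dp": [0,8,-0.3],"rotation": [0,0,0]},{"dp": [0,8,-0.3],"rotation": [0,0,0]},{"dp": [0,8,-0.3],"rotation": [0,0,0]},{"dp": [0,7,0],"rotation": [0,0,0]},{"dp": [0,0,0],"rotation": [0,0,0]}]'

```text
t: 3.3
eef_pos: [0.6361, 0.1376, 0.0199]
ee_rot: [-1.572, 0.009, 0.059]
force: [0.2, -0.2, 0.6]
width: 0.0007
```

Request:
move_arm --deltas '[{"dp": [-6,0,0],"rotation": [0,0,0]},{"dp": [-8,0,0],"rotation": [0,0,0]},{"dp": [-8,0,0],"rotation": [0,0,0]},{"dp": [-10,0,0],"rotation": [0,0,0]},{"dp": [-10,0,0],"rotation": [0,0,0]}]'

```text
t: 3.72
eef_pos: [0.5948, 0.1358, 0.0221]
ee_rot: [-1.57, 0.001, 0.059]
force: [1.9, 0.1, -1.0]
width: 0.0008
```

```bash
python3 - <<'E'
from h import *
st();f=grab("top");crop(f,"t3",190,90,340,235,5)
E
```

```text
t 3.72 p [0.5948 0.1358 0.0221] rot [-1.57e+00  1.00e-03  5.90e-02] F [ 1.9  0.1 -1. ] w 0.0008 q [ 0.54  0.45 -0.37 -0.   -0.75 -2.05]
```

View pics/t3.png

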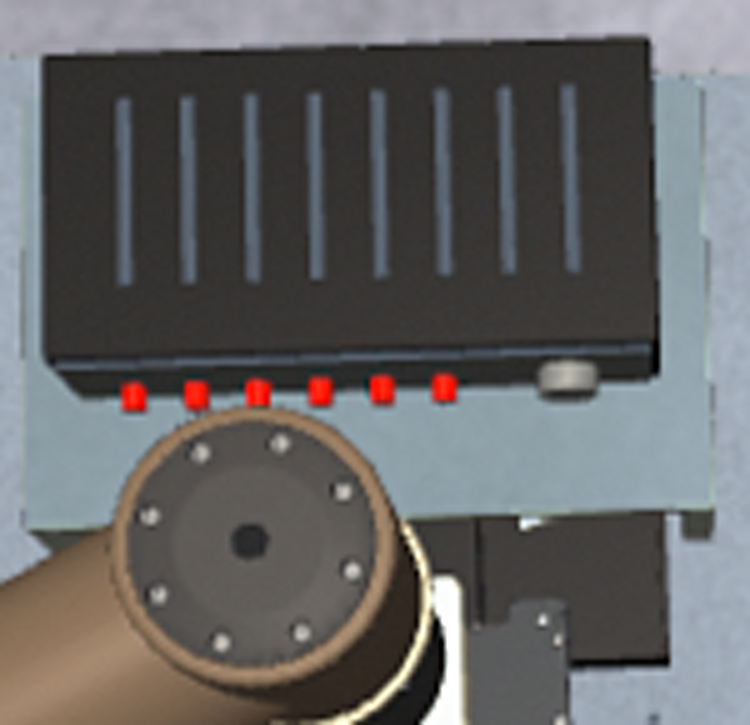

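Request:
move_arm --deltas '[{"dp": [-14,-0.5,0],"rotation": [0,0,0]},{"dp": [-14,0,0],"rotation": [0,0,0]},{"dp": [-14,0,0],"rotation": [0,0,0]},{"dp": [-14,0,0],"rotation": [0,0,0]},{"dp": [-14,0,0],"rotation": [0,0,0]}]'

```text
t: 4.18
eef_pos: [0.5211, 0.132, 0.0249]
ee_rot: [-1.568, -0.003, 0.06]
force: [2.4, 0.2, -1.0]
width: 0.0007
```

Request:
move_arm --deltas '[{"dp": [-10,0,0],"rotation": [0,0,0]},{"dp": [-10,0,0],"rotation": [0,0,0]},{"dp": [-10,0,0],"rotation": [0,0,0]},{"dp": [-10,0,0],"rotation": [0,0,0]}]'

```text
t: 4.52
eef_pos: [0.4778, 0.1297, 0.0263]
ee_rot: [-1.567, -0.006, 0.061]
force: [2.1, -0.3, -0.7]
width: 0.0004
```

Request:
move_arm --deltas '[{"dp": [-4,5,0],"rotation": [0,0,0]},{"dp": [-5,2,0],"rotation": [0,0,0]},{"dp": [-5,1,0],"rotation": [0,0,0]}]'

```text
t: 4.77
eef_pos: [0.4716, 0.1305, 0.0215]
ee_rot: [-1.564, -0.023, 0.069]
force: [34.0, -25.0, -13.4]
width: 0.0003
```

Request:
move_arm --deltas '[{"dp": [10,0,0],"rotation": [0,0,0]},{"dp": [4,-10,0],"rotation": [0,0,0]},{"dp": [2,-30,0],"rotation": [0,0,0]},{"dp": [0,-40,0],"rotation": [0,0,0]},{"dp": [0,-40,0],"rotation": [0,0,0]}]' --jaw 80

```text
t: 5.18
eef_pos: [0.4797, 0.1258, 0.1353]
ee_rot: [-1.576, -0.005, 0.067]
force: [0.6, 0.7, -0.7]
width: 0.0285
```

Request:
move_arm --deltas '[{"dp": [0,-30,-40],"rotation": [0,0,0]},{"dp": [0,-20,-40],"rotation": [0,0,0]},{"dp": [0,0,-40],"rotation": [0,0,0]},{"dp": [0,0,-40],"rotation": [0,0,0]},{"dp": [0,0,-40],"rotation": [0,0,0]}]'

```text
t: 5.6
eef_pos: [0.4964, -0.0628, 0.1901]
ee_rot: [-1.572, -0.018, 0.08]
force: [1.3, 0.2, 2.0]
width: 0.0586
```

```bash
python3 - <<'E'
from h import *
st();f=grab("top");np.save("/tmp/t4.npy",f,allow_pickle=True);crop(f,"t4",180,90,340,290,4);
crop(f,"t4m",365,165,490,330,4)
f=grab("wrist");cv2.imwrite("pics/w4.png",f["pixels"][:,:,::-1]);np.save("/tmp/w4.npy",f,allow_pickle=True)
E
```

```text
t 5.6 p [ 0.4964 -0.0628  0.1901] rot [-1.572 -0.018  0.08 ] F [1.3 0.2 2. ] w 0.0586 q [ 0.27  0.09 -0.43  0.01 -1.03 -1.76]
```

View pics/t4.png

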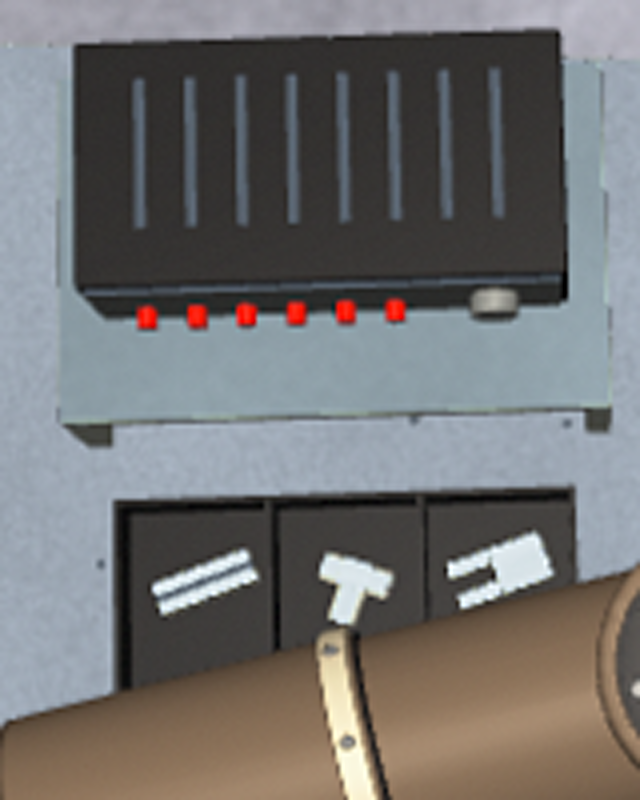

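View pics/w4.png

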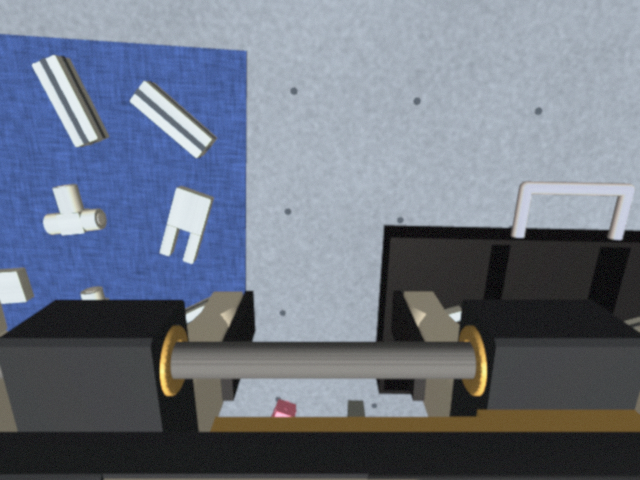

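```bash
python3 - <<'E'
from h import *
f=np.load("/tmp/t4.npy",allow_pickle=True).item()
g=lambda x,y,z:pt(f,180+x/4,90+y/4,z).round(4)
for p in[(115,500),(575,488),(273,497),(423,493)]: print(p,g(*p,.042))
w=np.load("/tmp/w4.npy",allow_pickle=True).item()
for p in[(384,226),(377,393),(518,186),(632,186)]: print(p,pt(w,*p,.042).round(4),pt(w,*p,.035).round(4))
print("bar",[g(*p,.028) for p in[(152,584),(250,548),(258,577),(162,613)]])
print("tee",[g(*p,.026) for p in[(320,563),(393,585),(343,622)]])
print("fork",[g(*p,.02) for p in[(448,572),(540,532),(553,572),(462,606)]])
E
```

```text
(115, 500) [0.6346 0.2837 0.042 ]
(575, 488) [ 0.6498 -0.0063  0.042 ]
(273, 497) [0.6391 0.1841 0.042 ]
(423, 493) [0.6441 0.0895 0.042 ]
(384, 226) [ 0.4951 -0.021   0.042 ] [ 0.4969 -0.0197  0.035 ]
(377, 393) [ 0.6505 -0.0078  0.042 ] [ 0.656  -0.0063  0.035 ]
(518, 186) [0.456 0.076 0.042] [0.4569 0.0795 0.035 ]
(632, 186) [0.4492 0.1617 0.042 ] [0.4501 0.1672 0.035 ]
bar [array([0.5835, 0.2607, 0.028 ]), array([0.6082, 0.1994, 0.028 ]), array([0.5898, 0.1935, 0.028 ]), array([0.5652, 0.2534, 0.028 ])]
tee [array([0.6   , 0.1548, 0.026 ]), array([0.5871, 0.1078, 0.026 ]), array([0.5626, 0.1387, 0.026 ])]
fork [array([0.5972, 0.0735, 0.02  ]), array([0.6245, 0.0154, 0.02  ]), array([0.5989, 0.0063, 0.02  ]), array([0.5755, 0.0638, 0.02  ])]
```

View pics/t4m.png

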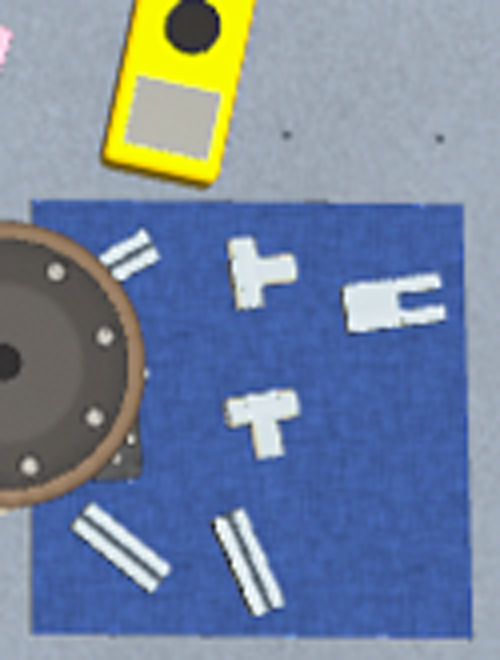

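```bash
cat > parts.py <<'E'
from h import *
def rects(f,sub,z,thr=120,k=4,blue=True):
    u0,v0,u1,v1=sub;im=cv2.resize(f["pixels"][v0:v1,u0:u1],None,fx=k,fy=k,interpolation=cv2.INTER_CUBIC)
    m=(im[:,:,0]>thr).astype(np.uint8)
    n,l,s,c=cv2.connectedComponentsWithStats(m)
    for i in range(1,n):
        if s[i,4]<k*k*60: continue
        r=cv2.minAreaRect(np.argwhere(l==i)[:,::-1].astype(np.float32));b=cv2.boxPoints(r)
        b=(b+.5)/k-.5+[u0,v0]
        P=np.array([pt(f,x,y,z) for x,y in b]);e1=P[1]-P[0];e2=P[2]-P[1]
        L=e1 if np.linalg.norm(e1)>np.linalg.norm(e2) else e2
        print("px",b.mean(0).round(1),"c",P.mean(0).round(4)[:2],"sz",np.round([np.linalg.norm(e1),np.linalg.norm(e2)],4),"ang",np.degrees(np.arctan2(L[1],L[0])).round(1),"area",s[i,4]/k/k)
E
python3 - <<'E'
from parts import *
f=np.load("/tmp/top0.npy",allow_pickle=True).item()
rects(f,(375,218,481,322),.018)
print()
w=np.load("/tmp/w4.npy",allow_pickle=True).item()
rects(w,(0,45,244,290),.022,150)
E
```

```text
px [390.5 229.6] c [ 0.6127 -0.1785] sz [0.0661 0.01  ] ang -58.1 area 86.5
px [430.6 232. ] c [ 0.6093 -0.281 ] sz [0.0422 0.0461] ang -171.2 area 185.875
px [392.9 233.8] c [ 0.6021 -0.1847] sz [0.0653 0.0096] ang -58.8 area 85.6875
px [463.  240.2] c [ 0.5903 -0.364 ] sz [0.0642 0.0319] ang -80.9 area 247.9375
px [392.8 266.8] c [ 0.5175 -0.1853] sz [0.0639 0.0318] ang -16.1 area 249.625
px [430.8 270.7] c [ 0.5101 -0.282 ] sz [0.0469 0.0417] ang -78.2 area 190.125
px [396.5 299.5] c [ 0.435  -0.1956] sz [0.0097 0.0655] ang -127.8 area 88.0625
px [429.2 304.1] c [ 0.4257 -0.2781] sz [0.0094 0.0659] ang -155.8 area 85.9375
px [424.5 306. ] c [ 0.4207 -0.2663] sz [0.0099 0.0665] ang -155.8 area 91.9375
px [393.3 303.2] c [ 0.4255 -0.1876] sz [0.0094 0.0655] ang -128.0 area 89.375

px [212.2  46.9] c [ 0.3756 -0.1591] sz [0.003  0.0454] ang 94.4 area 159.1875
px [71.3 98.2] c [ 0.4202 -0.2653] sz [0.0086 0.064 ] ang 24.3 area 995.125
px [ 57.2 103.8] c [ 0.4251 -0.2765] sz [0.0075 0.0641] ang 24.6 area 857.9375
px [174.8 113.3] c [ 0.4246 -0.1875] sz [0.0083 0.0639] ang 52.1 area 940.875
px [165.3 125.7] c [ 0.4343 -0.195 ] sz [0.0078 0.0639] ang 52.2 area 855.1875
px [ 67.4 210.1] c [ 0.5078 -0.279 ] sz [0.0456 0.0418] ang 106.7 area 1648.8125
px [184.3 225.3] c [ 0.5137 -0.1834] sz [0.0619 0.0295] ang 162.8 area 2067.75
px [ 11. 280.] c [ 0.5746 -0.3354] sz [0.0197 0.0182] ang 94.5 area 367.4375
```

```bash
python3 plan.py .430 -.191 .06 52
```

```text
t 5.7 p [ 0.4957 -0.066   0.1891] rot [-1.573 -0.015  0.073] F [-0.2 -0.5 -0.4] w 0.0595 q [ 0.27  0.09 -0.43  0.01 -1.03 -1.77]
n 7 d [ -65.7 -125.  -129.1]
[{"dp":[-10.9, 18.3, -17.1],"rotation":[0.1, -6.8, 0.1]},{"dp":[-12.9, 18.3, -15.7],"rotation":[0.1, -6.8, 0.1]},{"dp":[-14.6, 18.3, -14.1],"rotation":[0.1, -6.8, 0.1]},{"dp":[-16.1, 18.3, -12.3],"rotation":[0.1, -6.8, 0.1]},{"dp":[-17.4, 18.4, -10.3],"rotation":[0.1, -6.8, 0.1]}]
[{"dp":[-18.5, 18.4, -8.1],"rotation":[0.1, -6.8, 0.1]},{"dp":[-19.3, 18.4, -5.9],"rotation":[0.1, -6.8, 0.1]}]
```

Request:
move_arm --deltas '[{"dp": [-11,18,-17],"rotation": [0.1,-6.8,0.1]},{"dp": [-13,18,-16],"rotation": [0.1,-6.8,0.1]},{"dp": [-14.5,18,-14],"rotation": [0.1,-6.8,0.1]},{"dp": [-16,18,-12],"rotation": [0.1,-6.8,0.1]},{"dp": [-17.5,18,-10],"rotation": [0.1,-6.8,0.1]}]' --jaw 125 --squeeze 30

```text
t: 6.12
eef_pos: [0.4489, -0.157, 0.0964]
ee_rot: [-1.572, -0.01, 0.683]
force: [0.6, -0.2, -0.5]
width: 0.0448
```

Request:
move_arm --deltas '[{"dp": [-18.5,18,-8],"rotation": [0.1,-6.8,0.1]},{"dp": [-19,18,-6],"rotation": [0.1,-6.8,0.1]},{"dp": [0,0,0],"rotation": [0,0,0]}]'

```text
t: 6.37
eef_pos: [0.4243, -0.1942, 0.0537]
ee_rot: [-1.562, -0.002, 0.94]
force: [-0.8, 0.4, -0.9]
width: 0.0448
```

```bash
python3 plan.py .430 -.191 .009 52 15
```

```text
t 6.37 p [ 0.4243 -0.1942  0.0537] rot [-1.562 -0.002  0.94 ] F [-0.8  0.4 -0.9] w 0.0448 q [-0.01  0.22 -0.65 -0.01 -0.71 -0.61]
n 4 d [  5.7   3.2 -44.7]
[{"dp":[1.5, 11.2, -0.8],"rotation":[-0.1, 0.5, 0.0]},{"dp":[1.5, 11.2, -0.7],"rotation":[-0.1, 0.5, 0.0]},{"dp":[1.5, 11.2, -0.7],"rotation":[-0.1, 0.5, 0.0]},{"dp":[1.5, 11.2, -0.7],"rotation":[-0.1, 0.5, 0.0]}]
```

Request:
move_arm --deltas '[{"dp": [1.5,11,-0.7],"rotation": [-0.1,0.5,0]},{"dp": [1.5,11,-0.7],"rotation": [-0.1,0.5,0]},{"dp": [1.5,11,-0.7],"rotation": [-0.1,0.5,0]},{"dp": [1.5,9,-0.5],"rotation": [-0.1,0.3,0]},{"dp": [0,0,0],"rotation": [0,0,0]}]'

```text
t: 6.78
eef_pos: [0.4272, -0.1897, 0.0077]
ee_rot: [-1.564, 0.002, 0.899]
force: [0.1, 0.1, 0.4]
width: 0.0446
```

Request:
move_arm --deltas '[{"dp": [0,0,0],"rotation": [0,0,0]},{"dp": [0,0,0],"rotation": [0,0,0]},{"dp": [0,0,0],"rotation": [0,0,0]},{"dp": [0,0,0],"rotation": [0,0,0]}]' --jaw 255

```text
t: 7.12
eef_pos: [0.4276, -0.1884, 0.0084]
ee_rot: [-1.563, 0.003, 0.899]
force: [0.2, 0.6, -0.4]
width: 0.0234
```

Request:
move_arm --deltas '[{"dp": [0,0,0],"rotation": [0,0,0]},{"dp": [0,0,0],"rotation": [0,0,0]},{"dp": [0,-20,0],"rotation": [0,0,0]},{"dp": [0,-40,0],"rotation": [0,0,0]},{"dp": [0,-30,0],"rotation": [0,0,0]}]'

```text
t: 7.53
eef_pos: [0.4241, -0.1885, 0.0968]
ee_rot: [-1.553, 0.009, 0.897]
force: [1.2, 0.3, 0.5]
width: 0.0198
```

```bash
python3 plan.py .5273 .2288 .1 93
```

```text
t 7.53 p [ 0.4241 -0.1885  0.0968] rot [-1.553  0.009  0.897] F [1.2 0.3 0.5] w 0.0198 q [ 0.    0.16 -0.6  -0.01 -0.84 -0.67]
n 11 d [103.2 417.3   3.2]
[{"dp":[35.5, -0.3, 16.3],"rotation":[-0.1, -3.8, -0.0]},{"dp":[36.5, -0.3, 14.0],"rotation":[-0.1, -3.8, -0.0]},{"dp":[37.3, -0.4, 11.5],"rotation":[-0.1, -3.8, -0.0]},{"dp":[38.0, -0.4, 9.0],"rotation":[-0.1, -3.8, -0.0]},{"dp":[38.5, -0.4, 6.5],"rotation":[-0.1, -3.8, -0.0]}]
[{"dp":[38.9, -0.4, 4.0],"rotation":[-0.1, -3.8, -0.0]},{"dp":[39.1, -0.4, 1.4],"rotation":[-0.1, -3.8, -0.0]},{"dp":[39.1, -0.4, -1.2],"rotation":[-0.1, -3.8, -0.0]},{"dp":[38.9, -0.4, -3.8],"rotation":[-0.1, -3.8, -0.0]},{"dp":[38.6, -0.3, -6.3],"rotation":[-0.1, -3.8, -0.0]}]
[{"dp":[38.1, -0.3, -8.9],"rotation":[-0.1, -3.8, -0.0]}]
```

Request:
move_arm --deltas '[{"dp": [35,0,16],"rotation": [-0.1,-3.8,0]},{"dp": [36,0,14],"rotation": [-0.1,-3.8,0]},{"dp": [37,0,11],"rotation": [-0.1,-3.8,0]},{"dp": [38,0,9],"rotation": [-0.1,-3.8,0]},{"dp": [38,0,6],"rotation": [-0.1,-3.8,0]}]'

```text
t: 7.95
eef_pos: [0.4755, -0.0011, 0.1068]
ee_rot: [-1.575, -0.003, 1.226]
force: [1.3, 0.1, -0.8]
width: 0.0197
```

Request:
move_arm --deltas '[{"dp": [39,0,4],"rotation": [-0.1,-3.8,0]},{"dp": [39,0,1],"rotation": [-0.1,-3.8,0]},{"dp": [39,0,-1],"rotation": [-0.1,-3.8,0]},{"dp": [38,0,-4],"rotation": [-0.1,-3.8,0]},{"dp": [30,0,-5],"rotation": [-0.1,-3.8,0]}]'

```text
t: 8.37
eef_pos: [0.5202, 0.1903, 0.1104]
ee_rot: [-1.59, -0.003, 1.576]
force: [-0.2, -0.7, -0.3]
width: 0.02
```

```bash
python3 plan.py .5273 .2288 .06 93
```

```text
t 8.37 p [0.5202 0.1903 0.1104] rot [-1.59  -0.003  1.576] F [-0.2 -0.7 -0.3] w 0.02 q [ 0.71  0.26 -0.43  0.01 -0.87 -0.72]
n 2 d [  7.1  38.5 -50.4]
[{"dp":[19.1, 25.3, -3.2],"rotation":[0.5, -1.4, 0.1]},{"dp":[19.1, 25.3, -3.9],"rotation":[0.5, -1.4, 0.1]}]
```

Request:
move_arm --deltas '[{"dp": [18,22,-3],"rotation": [0.5,-1.4,0.1]},{"dp": [17,20,-3],"rotation": [0.5,-1.2,0.1]},{"dp": [0,0,0],"rotation": [0,0,0]}]'

```text
t: 8.62
eef_pos: [0.5289, 0.2349, 0.0695]
ee_rot: [-1.578, -0.003, 1.634]
force: [-0.5, -1.0, -0.8]
width: 0.0199
```

```bash
python3 plan.py .5273 .2288 .019 93 12; python3 - <<'E'
from h import *
f=grab("wrist");cv2.imwrite("pics/w5.png",f["pixels"][:,:,::-1])
E
```

```text
t 8.62 p [0.5289 0.2349 0.0695] rot [-1.578 -0.003  1.634] F [-0.5 -1.  -0.8] w 0.0199 q [ 0.76  0.35 -0.41  0.   -0.81 -0.7 ]
n 5 d [ -1.6  -6.1 -50.5]
[{"dp":[-1.2, 10.1, 0.5],"rotation":[0.1, 0.1, 0.0]},{"dp":[-1.2, 10.1, 0.5],"rotation":[0.1, 0.1, 0.0]},{"dp":[-1.2, 10.1, 0.4],"rotation":[0.1, 0.1, 0.0]},{"dp":[-1.2, 10.1, 0.4],"rotation":[0.1, 0.1, 0.0]},{"dp":[-1.2, 10.1, 0.4],"rotation":[0.1, 0.1, 0.0]}]
```

View pics/w5.png

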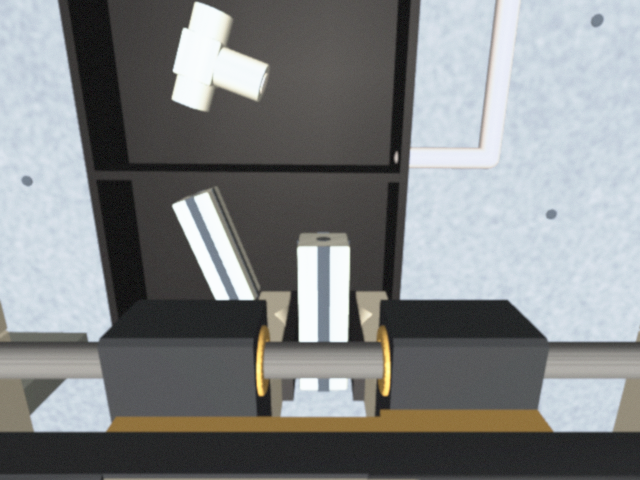

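Request:
move_arm --deltas '[{"dp": [-1.2,10,0.5],"rotation": [0.1,0.1,0]},{"dp": [-1.2,10,0.5],"rotation": [0.1,0.1,0]},{"dp": [-1.2,10,0.5],"rotation": [0.1,0.1,0]},{"dp": [-1.2,10,0.4],"rotation": [0.1,0.1,0]},{"dp": [-1,6,0],"rotation": [0,0,0]}]'

```text
t: 9.08
eef_pos: [0.5276, 0.2259, 0.0236]
ee_rot: [-1.574, -0.005, 1.622]
force: [-0.1, -0.3, -1.3]
width: 0.0195
```

Request:
move_arm --deltas '[{"dp": [0,0,0],"rotation": [0,0,0]}]'

```text
t: 9.17
eef_pos: [0.5269, 0.2244, 0.022]
ee_rot: [-1.572, -0.004, 1.62]
force: [-1.2, -0.1, -0.8]
width: 0.0198
```

Request:
move_arm --deltas '[{"dp": [0,0,0],"rotation": [0,0,0]},{"dp": [0,0,0],"rotation": [0,0,0]},{"dp": [0,-15,0],"rotation": [0,0,0]},{"dp": [0,-30,0],"rotation": [0,-7,0]},{"dp": [0,-20,0],"rotation": [0,7,0]}]' --jaw 175

```text
t: 9.58
eef_pos: [0.5249, 0.2212, 0.0849]
ee_rot: [-1.565, 0.002, 1.641]
force: [0.8, 1.3, -0.1]
width: 0.0276
```

```bash
python3 - <<'E'
from h import *
st();f=grab("wrist");cv2.imwrite("pics/w6.png",f["pixels"][:,:,::-1])
E
python3 plan.py .555 .2288 .1 3
```

```text
t 9.58 p [0.5249 0.2212 0.0849] rot [-1.565  0.002  1.641] F [ 0.8  1.3 -0.1] w 0.0276 q [ 0.74  0.32 -0.4  -0.   -0.86 -0.67]
t 9.63 p [0.5264 0.2222 0.0884] rot [-1.569 -0.     1.608] F [0.9 1.  3.3] w 0.0272 q [ 0.74  0.32 -0.39 -0.   -0.86 -0.7 ]
n 13 d [28.6  6.6 11.6]
[{"dp":[0.4, -0.9, -2.2],"rotation":[-0.0, 6.9, -0.0]},{"dp":[0.7, -0.9, -2.1],"rotation":[-0.0, 6.9, -0.0]},{"dp":[0.9, -0.9, -2.1],"rotation":[-0.0, 6.9, -0.0]},{"dp":[1.2, -0.9, -1.9],"rotation":[-0.0, 6.9, -0.0]},{"dp":[1.4, -0.9, -1.8],"rotation":[-0.0, 6.9, -0.0]}]
[{"dp":[1.6, -0.9, -1.6],"rotation":[-0.0, 6.9, -0.0]},{"dp":[1.8, -0.9, -1.4],"rotation":[-0.0, 6.9, -0.0]},{"dp":[1.9, -0.9, -1.2],"rotation":[-0.0, 6.9, -0.0]},{"dp":[2.1, -0.9, -0.9],"rotation":[-0.0, 6.9, -0.0]},{"dp":[2.2, -0.9, -0.7],"rotation":[-0.0, 6.9, -0.0]}]
[{"dp":[2.2, -0.9, -0.4],"rotation":[-0.0, 6.9, -0.0]},{"dp":[2.3, -0.9, -0.1],"rotation":[-0.0, 6.9, -0.0]},{"dp":[2.3, -0.9, 0.1],"rotation":[-0.0, 6.9, -0.0]}]
```

View pics/w6.png

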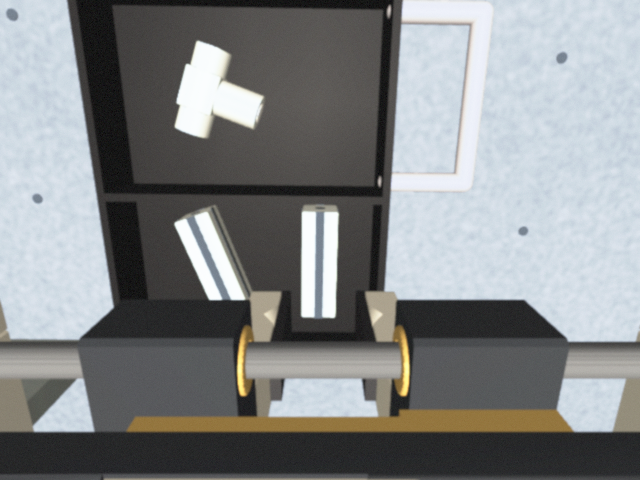

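```bash
python3 plan.py .5596 .2254 .075 93
```

```text
t 9.63 p [0.5264 0.2222 0.0884] rot [-1.569 -0.     1.608] F [0.9 1.  3.3] w 0.0272 q [ 0.74  0.32 -0.39 -0.   -0.86 -0.7 ]
n 1 d [ 33.2   3.2 -13.4]
[{"dp":[2.0, 13.3, -33.3],"rotation":[-0.1, -0.9, 0.0]}]
```

Request:
move_arm --deltas '[{"dp": [1,0,-16],"rotation": [0,-0.8,0]},{"dp": [0,0,-14],"rotation": [0,0,0]},{"dp": [0,0,0],"rotation": [0,0,0]},{"dp": [0,0,0],"rotation": [0,0,0]}]' --jaw 255

```text
t: 9.97
eef_pos: [0.5592, 0.2263, 0.0943]
ee_rot: [-1.577, -0.007, 1.617]
force: [-0.4, -0.1, 0.2]
width: 0.006
```

```bash
python3 plan.py .5596 .2254 .018 93 20; python3 - <<'E'
from h import *
st();f=grab("wrist");cv2.imwrite("pics/w7.png",f["pixels"][:,:,::-1])
E
```

```text
t 9.97 p [0.5592 0.2263 0.0943] rot [-1.577 -0.007  1.617] F [-0.4 -0.1  0.2] w 0.006 q [ 0.71  0.35 -0.33 -0.   -0.88 -0.66]
n 4 d [  0.4  -0.9 -76.3]
[{"dp":[-0.4, 19.1, 0.0],"rotation":[0.1, -0.1, 0.1]},{"dp":[-0.3, 19.1, -0.0],"rotation":[0.1, -0.1, 0.1]},{"dp":[-0.3, 19.1, -0.0],"rotation":[0.1, -0.1, 0.1]},{"dp":[-0.3, 19.1, -0.1],"rotation":[0.1, -0.1, 0.1]}]
t 9.97 p [0.5592 0.2263 0.0943] rot [-1.577 -0.007  1.617] F [-0.4 -0.1  0.2] w 0.006 q [ 0.71  0.35 -0.33 -0.   -0.88 -0.66]
```

View pics/w7.png

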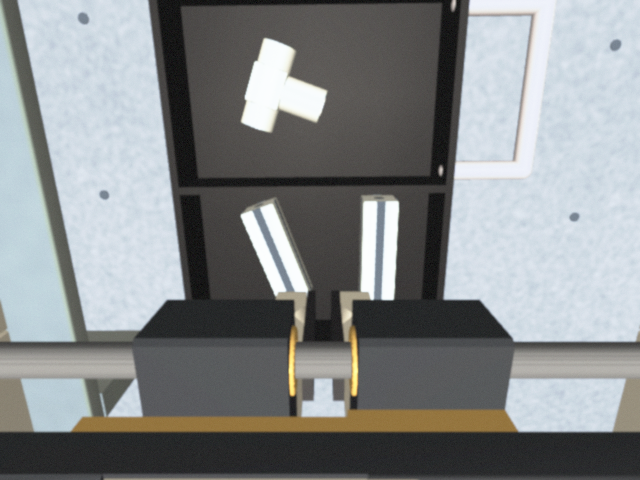

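Request:
move_arm --deltas '[{"dp": [-7,19,2.5],"rotation": [0,0,0]},{"dp": [0,19,0],"rotation": [0,0,0]},{"dp": [0,10,0],"rotation": [0,0,0]},{"dp": [0,0,0],"rotation": [0,0,0]}]'

```text
t: 10.35
eef_pos: [0.5558, 0.2195, 0.0458]
ee_rot: [-1.579, -0.008, 1.616]
force: [-0.8, -0.2, 0.3]
width: 0.0003
```

```bash
python3 - <<'E'
from h import *
st();f=grab("wrist");cv2.imwrite("pics/w8.png",f["pixels"][:,:,::-1])
E
```

```text
t 10.35 p [0.5558 0.2195 0.0458] rot [-1.579 -0.008  1.616] F [-0.8 -0.2  0.3] w 0.0003 q [ 0.7   0.4  -0.39 -0.   -0.77 -0.65]
```

View pics/w8.png

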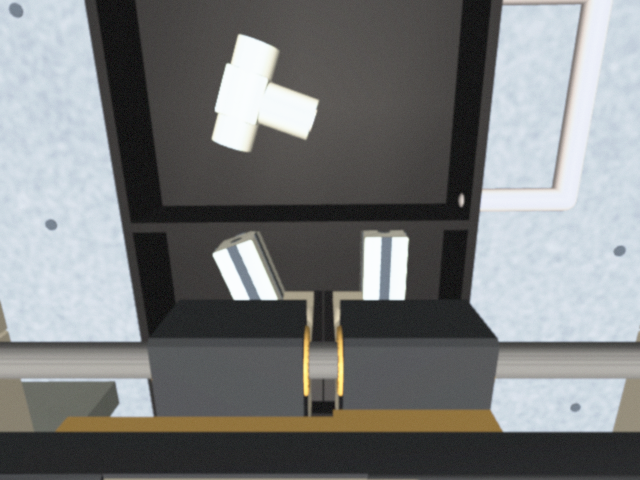

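Request:
move_arm --deltas '[{"dp": [-2,6,0],"rotation": [0.2,0,0.2]},{"dp": [0,6,0],"rotation": [0,0,0]},{"dp": [0,6,0],"rotation": [0,0,0]}]'

```text
t: 10.65
eef_pos: [0.5576, 0.2191, 0.0303]
ee_rot: [-1.579, -0.006, 1.618]
force: [-0.8, 0.3, 0.1]
width: 0.0004
```

Request:
move_arm --deltas '[{"dp": [0,4,0],"rotation": [0,0,0]},{"dp": [0,2,0],"rotation": [0,0,0]}]'

```text
t: 10.82
eef_pos: [0.5576, 0.2191, 0.0233]
ee_rot: [-1.579, -0.006, 1.618]
force: [-0.6, 0.0, 0.1]
width: 0.0007
```

Request:
move_arm --deltas '[{"dp": [0,4,2],"rotation": [0,0,0]},{"dp": [0,0,6],"rotation": [0,0,0]},{"dp": [0,0,6],"rotation": [0,0,0]},{"dp": [0,0,6],"rotation": [0,0,0]}]'

```text
t: 11.15
eef_pos: [0.5372, 0.2183, 0.0182]
ee_rot: [-1.579, -0.006, 1.617]
force: [0.3, -0.2, 0.9]
width: 0.0004
```

Request:
move_arm --deltas '[{"dp": [2,0,3],"rotation": [0,0,0]},{"dp": [2,0,2],"rotation": [0,0,0]},{"dp": [0,0,0],"rotation": [0,0,0]}]'

```text
t: 11.4
eef_pos: [0.5311, 0.2222, 0.0194]
ee_rot: [-1.581, -0.006, 1.618]
force: [2.1, -0.6, -0.1]
width: 0.0008
```

```bash
python3 - <<'E'
from h import *
st();f=grab("wrist");cv2.imwrite("pics/w9.png",f["pixels"][:,:,::-1])
E
```

```text
t 11.4 p [0.5311 0.2222 0.0194] rot [-1.581 -0.006  1.618] F [ 2.1 -0.6 -0.1] w 0.0008 q [ 0.74  0.41 -0.46  0.   -0.69 -0.69]
```

View pics/w9.png

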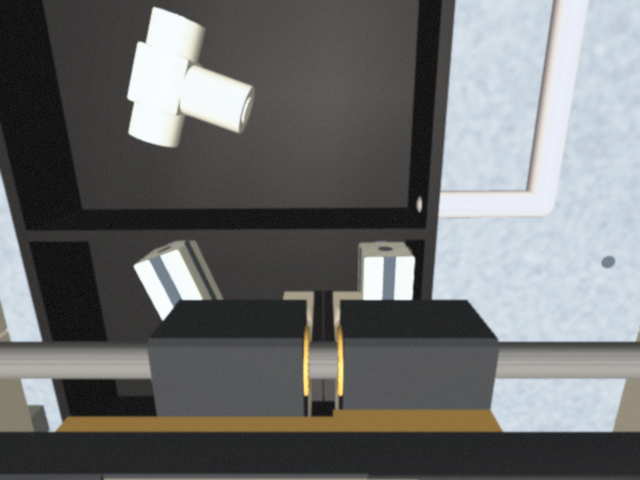

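Request:
move_arm --deltas '[{"dp": [0,0,3],"rotation": [0,0,0]},{"dp": [0,0,3],"rotation": [0,0,0]},{"dp": [0,0,3],"rotation": [0,0,0]}]'

```text
t: 11.7
eef_pos: [0.531, 0.2229, 0.023]
ee_rot: [-1.596, -0.008, 1.624]
force: [13.1, -8.1, -0.1]
width: 0.0008
```

Request:
move_arm --deltas '[{"dp": [0,0,-4],"rotation": [0,0,0]},{"dp": [0,-15,-1],"rotation": [0,0,0]},{"dp": [0,-40,0],"rotation": [0,0,0]},{"dp": [0,-35,0],"rotation": [0,0,0]}]'

```text
t: 12.03
eef_pos: [0.5301, 0.219, 0.1085]
ee_rot: [-1.584, -0.001, 1.621]
force: [-0.3, 0.1, 0.4]
width: 0.0007
```

```bash
python3 plan.py .423 -.271 .08 24.4
```

```text
t 12.03 p [0.5301 0.219  0.1085] rot [-1.584e+00 -1.000e-03  1.621e+00] F [-0.3  0.1  0.4] w 0.0007 q [ 0.74  0.29 -0.39  0.01 -0.88 -0.69]
n 13 d [-107.1 -490.   -28.5]
[{"dp":[-37.2, 2.0, 10.2],"rotation":[0.1, 5.3, 0.0]},{"dp":[-38.0, 2.1, 6.7],"rotation":[0.1, 5.3, 0.0]},{"dp":[-38.5, 2.1, 3.2],"rotation":[0.1, 5.3, 0.0]},{"dp":[-38.6, 2.1, -0.4],"rotation":[0.1, 5.3, 0.0]},{"dp":[-38.4, 2.1, -3.9],"rotation":[0.1, 5.3, 0.0]}]
[{"dp":[-37.9, 2.2, -7.4],"rotation":[0.1, 5.3, 0.0]},{"dp":[-37.0, 2.2, -10.9],"rotation":[0.1, 5.3, 0.0]},{"dp":[-35.9, 2.2, -14.2],"rotation":[0.1, 5.3, 0.0]},{"dp":[-34.4, 2.2, -17.5],"rotation":[0.1, 5.3, 0.0]},{"dp":[-32.7, 2.2, -20.5],"rotation":[0.1, 5.3, 0.0]}]
[{"dp":[-30.6, 2.2, -23.5],"rotation":[0.1, 5.3, 0.0]},{"dp":[-28.3, 2.2, -26.2],"rotation":[0.1, 5.3, 0.0]},{"dp":[-25.8, 2.2, -28.7],"rotation":[0.1, 5.3, 0.0]}]
```

Request:
move_arm --deltas '[{"dp": [-37,2,10],"rotation": [0.1,5.3,0]},{"dp": [-38,2,7],"rotation": [0.1,5.3,0]},{"dp": [-38.5,2,3],"rotation": [0.1,5.3,0]},{"dp": [-38.5,2,0],"rotation": [0.1,5.3,0]},{"dp": [-38.5,2,-4],"rotation": [0.1,5.3,0]}]' --jaw 125

```text
t: 12.45
eef_pos: [0.4929, 0.0356, 0.1058]
ee_rot: [-1.583, -0.02, 1.153]
force: [1.5, 0.2, -0.3]
width: 0.0284
```

Request:
move_arm --deltas '[{"dp": [-38,2,-7],"rotation": [0.1,5.3,0]},{"dp": [-37,2,-11],"rotation": [0.1,5.3,0]},{"dp": [-36,2,-14],"rotation": [0.1,5.3,0]},{"dp": [-34.5,2,-17.5],"rotation": [0.1,5.3,0]},{"dp": [-32.5,2,-20.5],"rotation": [0.1,5.3,0]}]'

```text
t: 12.87
eef_pos: [0.4434, -0.158, 0.0927]
ee_rot: [-1.562, -0.025, 0.669]
force: [0.8, -0.1, 0.4]
width: 0.0444
```

```bash
python3 plan.py .423 -.271 .08 24.4
```

```text
t 12.87 p [ 0.4434 -0.158   0.0927] rot [-1.562 -0.025  0.669] F [ 0.8 -0.1  0.4] w 0.0444 q [ 0.06  0.16 -0.6  -0.03 -0.8  -0.94]
n 3 d [ -20.4 -113.   -12.7]
[{"dp":[-28.8, 3.3, -25.4],"rotation":[-0.2, 4.6, 0.4]},{"dp":[-26.6, 3.6, -27.6],"rotation":[-0.2, 4.6, 0.4]},{"dp":[-24.3, 3.9, -29.7],"rotation":[-0.2, 4.6, 0.4]}]
```

Request:
move_arm --deltas '[{"dp": [-28,3,-25],"rotation": [-0.2,4.6,0.4]},{"dp": [-26,3,-27],"rotation": [-0.2,4.6,0.4]},{"dp": [-18,3,-23],"rotation": [-0.2,4,0.4]},{"dp": [0,0,0],"rotation": [0,0,0]}]'

```text
t: 13.2
eef_pos: [0.421, -0.2687, 0.0814]
ee_rot: [-1.568, -0.002, 0.416]
force: [0.2, -0.4, 0.5]
width: 0.0441
```

```bash
python3 plan.py .423 -.271 .009 24.4 20; python3 - <<'E'
from h import *
st();f=grab("top");crop(f,"t10",180,90,500,330,2)
E
```

```text
t 13.2 p [ 0.421  -0.2687  0.0814] rot [-1.568 -0.002  0.416] F [ 0.2 -0.4  0.5] w 0.0441 q [-0.18  0.22 -0.56 -0.   -0.79 -0.97]
n 4 d [  2.   -2.3 -72.4]
[{"dp":[0.2, 18.1, -0.8],"rotation":[-0.0, -0.1, 0.0]},{"dp":[0.2, 18.1, -0.8],"rotation":[-0.0, -0.1, 0.0]},{"dp":[0.2, 18.1, -0.8],"rotation":[-0.0, -0.1, 0.0]},{"dp":[0.2, 18.1, -0.8],"rotation":[-0.0, -0.1, 0.0]}]
t 13.2 p [ 0.421  -0.2687  0.0814] rot [-1.568 -0.002  0.416] F [ 0.2 -0.4  0.5] w 0.0441 q [-0.18  0.22 -0.56 -0.   -0.79 -0.97]
```

View pics/t10.png

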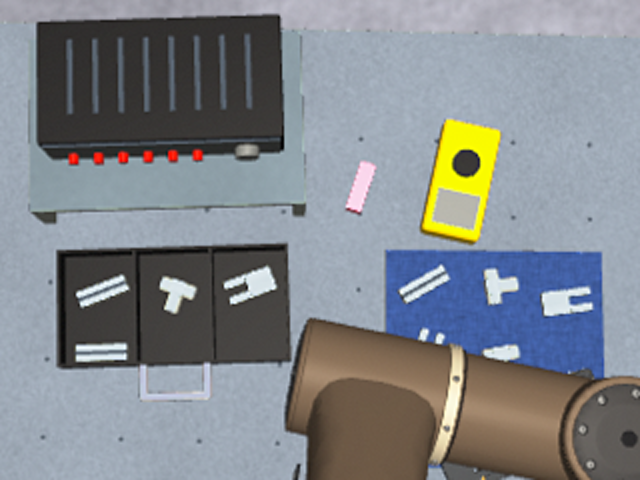

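Request:
move_arm --deltas '[{"dp": [0,18,-0.8],"rotation": [0,0,0]},{"dp": [0,18,-0.8],"rotation": [0,0,0]},{"dp": [0,18,-0.8],"rotation": [0,0,0]},{"dp": [0,12,0],"rotation": [0,0,0]},{"dp": [0,1,0],"rotation": [0,0,0]}]'

```text
t: 13.67
eef_pos: [0.4241, -0.2671, 0.0141]
ee_rot: [-1.569, -0.007, 0.422]
force: [0.1, 1.0, 0.4]
width: 0.0445
```

Request:
move_arm --deltas '[{"dp": [0,0,0],"rotation": [0,0,0]},{"dp": [0,0,0],"rotation": [0,0,0]},{"dp": [0,0,0],"rotation": [0,0,0]},{"dp": [0,0,0],"rotation": [0,0,0]},{"dp": [0,0,0],"rotation": [0,0,0]}]' --jaw 255

```text
t: 14.08
eef_pos: [0.4261, -0.2649, 0.0164]
ee_rot: [-1.569, -0.009, 0.427]
force: [-0.7, -0.2, 0.2]
width: 0.0195
```

Request:
move_arm --deltas '[{"dp": [0,0,0],"rotation": [0,0,0]},{"dp": [0,-20,0],"rotation": [0,0,0]},{"dp": [0,-40,0],"rotation": [0,0,0]},{"dp": [0,-30,0],"rotation": [0,0,0]}]'

```text
t: 14.42
eef_pos: [0.4213, -0.2642, 0.1045]
ee_rot: [-1.562, -0.0, 0.426]
force: [1.6, 0.3, -0.3]
width: 0.0193
```

```bash
python3 plan.py .5283 .2259 .1 93
```

```text
t 14.42 p [ 0.4213 -0.2642  0.1045] rot [-1.562 -0.     0.426] F [ 1.6  0.3 -0.3] w 0.0193 q [-0.17  0.19 -0.53 -0.01 -0.86 -0.97]
n 13 d [107.  490.1  -4.5]
[{"dp":[23.1, 0.6, 30.9],"rotation":[-0.0, -5.3, 0.0]},{"dp":[25.8, 0.6, 28.7],"rotation":[-0.0, -5.3, 0.0]},{"dp":[28.3, 0.6, 26.2],"rotation":[-0.0, -5.3, 0.0]},{"dp":[30.6, 0.5, 23.5],"rotation":[-0.0, -5.3, 0.0]},{"dp":[32.7, 0.5, 20.5],"rotation":[-0.0, -5.3, 0.0]}]
[{"dp":[34.4, 0.5, 17.5],"rotation":[-0.0, -5.3, 0.0]},{"dp":[35.9, 0.5, 14.2],"rotation":[-0.0, -5.3, 0.0]},{"dp":[37.0, 0.4, 10.9],"rotation":[-0.0, -5.3, 0.0]},{"dp":[37.9, 0.4, 7.4],"rotation":[-0.0, -5.3, 0.0]},{"dp":[38.4, 0.4, 3.9],"rotation":[-0.0, -5.3, 0.0]}]
[{"dp":[38.6, 0.4, 0.3],"rotation":[-0.0, -5.3, 0.0]},{"dp":[38.5, 0.4, -3.2],"rotation":[-0.0, -5.3, 0.0]},{"dp":[38.0, 0.4, -6.7],"rotation":[-0.0, -5.3, 0.0]}]
```

Request:
move_arm --deltas '[{"dp": [23,0,31],"rotation": [0,-5.3,0]},{"dp": [26,0,28.5],"rotation": [0,-5.3,0]},{"dp": [28,0,26],"rotation": [0,-5.3,0]},{"dp": [30.5,0,23.5],"rotation": [0,-5.3,0]},{"dp": [32.5,0,20.5],"rotation": [0,-5.3,0]}]'

```text
t: 14.83
eef_pos: [0.4663, -0.0773, 0.116]
ee_rot: [-1.578, -0.013, 0.892]
force: [0.6, -0.9, -0.0]
width: 0.0196
```

Request:
move_arm --deltas '[{"dp": [34,0,17.5],"rotation": [0,-5.3,0]},{"dp": [36,0,14],"rotation": [0,-5.3,0]},{"dp": [37,0,11],"rotation": [0,-5.3,0]},{"dp": [38,0,7.5],"rotation": [0,-5.3,0]},{"dp": [38,0,4],"rotation": [0,-5.3,0]}]'

```text
t: 15.25
eef_pos: [0.5042, 0.1212, 0.1213]
ee_rot: [-1.588, -0.013, 1.378]
force: [1.4, -0.5, -0.2]
width: 0.0195
```

```bash
python3 plan.py .5256 .2257 .075 93
```

```text
t 15.25 p [0.5042 0.1212 0.1213] rot [-1.588 -0.013  1.378] F [ 1.4 -0.5 -0.2] w 0.0195 q [ 0.62  0.19 -0.49  0.   -0.87 -0.81]
n 3 d [ 21.4 104.5 -46.3]
[{"dp":[35.4, 15.9, -0.1],"rotation":[0.4, -4.7, 0.2]},{"dp":[35.3, 15.7, -3.1],"rotation":[0.4, -4.7, 0.2]},{"dp":[35.0, 15.6, -6.0],"rotation":[0.4, -4.7, 0.2]}]
```

Request:
move_arm --deltas '[{"dp": [35,15,0],"rotation": [0.4,-4.7,0.2]},{"dp": [34,15,-3],"rotation": [0.4,-4.7,0.2]},{"dp": [29,15,-5],"rotation": [0.4,-4.2,0.2]},{"dp": [0,0,0],"rotation": [0,0,0]}]'

```text
t: 15.58
eef_pos: [0.5264, 0.2311, 0.0791]
ee_rot: [-1.576, -0.005, 1.639]
force: [0.6, -0.2, 0.0]
width: 0.0194
```

```bash
python3 plan.py .5256 .2257 .031 93 13
```

```text
t 15.58 p [0.5264 0.2311 0.0791] rot [-1.576 -0.005  1.639] F [ 0.6 -0.2  0. ] w 0.0194 q [ 0.75  0.33 -0.4  -0.   -0.83 -0.68]
n 4 d [ -0.8  -5.4 -48.1]
[{"dp":[-1.4, 12.0, 0.3],"rotation":[0.1, 0.2, 0.1]},{"dp":[-1.4, 12.0, 0.3],"rotation":[0.1, 0.2, 0.1]},{"dp":[-1.4, 12.0, 0.3],"rotation":[0.1, 0.2, 0.1]},{"dp":[-1.3, 12.0, 0.3],"rotation":[0.1, 0.2, 0.1]}]
```

Request:
move_arm --deltas '[{"dp": [-1,12,0],"rotation": [0.1,0.3,0.1]},{"dp": [-1,12,0],"rotation": [0.1,0.3,0.1]},{"dp": [-1,12,0],"rotation": [0.1,0.3,0.1]},{"dp": [-1,9,0],"rotation": [0,0,0]},{"dp": [0,0,0],"rotation": [0,0,0]}]'

```text
t: 16.0
eef_pos: [0.5266, 0.2286, 0.031]
ee_rot: [-1.57, 0.001, 1.624]
force: [0.6, 0.1, 0.1]
width: 0.0194
```

```bash
python3 plan.py .5256 .2257 .031 93 13; python3 - <<'E'
from h import *
st();f=grab("wrist");cv2.imwrite("pics/w11.png",f["pixels"][:,:,::-1])
E
```

```text
t 16.0 p [0.5266 0.2286 0.031 ] rot [-1.570e+00  1.000e-03  1.624e+00] F [0.6 0.1 0.1] w 0.0194 q [ 0.75  0.4  -0.44  0.   -0.73 -0.7 ]
n 1 d [-1.  -2.9  0. ]
[{"dp":[-2.8, -0.0, 1.2],"rotation":[-0.0, 0.1, -0.0]}]
t 16.0 p [0.5266 0.2286 0.031 ] rot [-1.570e+00  1.000e-03  1.624e+00] F [0.6 0.1 0.1] w 0.0194 q [ 0.75  0.4  -0.44  0.   -0.73 -0.7 ]
```

View pics/w11.png

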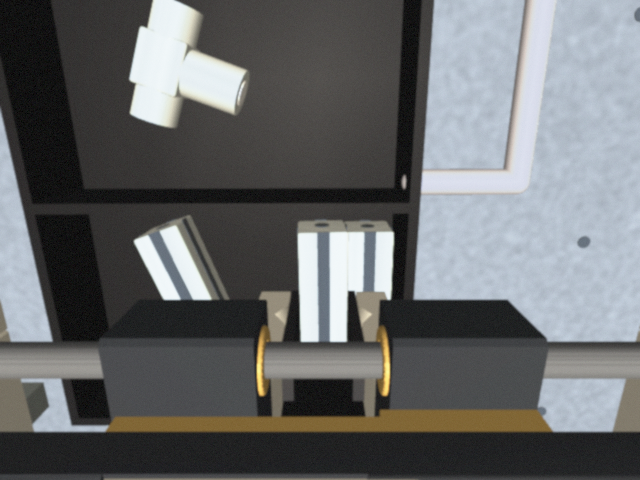

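Request:
move_arm --deltas '[{"dp": [0,0,0],"rotation": [0,0,0]},{"dp": [0,0,0],"rotation": [0,0,0]},{"dp": [0,-20,0],"rotation": [0,0,0]},{"dp": [0,-40,0],"rotation": [0,0,0]},{"dp": [0,-10,0],"rotation": [0,0,0]}]' --jaw 185

```text
t: 16.47
eef_pos: [0.5261, 0.2258, 0.1031]
ee_rot: [-1.567, 0.004, 1.622]
force: [1.2, 0.3, 1.5]
width: 0.0242
```

```bash
python3 - <<'E'
from h import *
st();f=grab("wrist");cv2.imwrite("pics/w12.png",f["pixels"][:,:,::-1])
E
python3 plan.py .607 -.181 .08 121.5
```

```text
t 16.47 p [0.5261 0.2258 0.1031] rot [-1.567  0.004  1.622] F [1.2 0.3 1.5] w 0.0242 q [ 0.75  0.31 -0.37  0.   -0.9  -0.7 ]
t 16.52 p [0.526  0.2259 0.103 ] rot [-1.567  0.003  1.621] F [0.4 0.9 0.7] w 0.0242 q [ 0.75  0.31 -0.38  0.   -0.9  -0.7 ]
n 11 d [  81.  -406.9  -23. ]
[{"dp":[-37.3, 2.2, -5.5],"rotation":[-0.0, -2.6, -0.0]},{"dp":[-37.5, 2.2, -3.8],"rotation":[-0.0, -2.6, -0.0]},{"dp":[-37.7, 2.2, -2.1],"rotation":[-0.0, -2.6, -0.0]},{"dp":[-37.7, 2.2, -0.4],"rotation":[-0.0, -2.6, -0.0]},{"dp":[-37.7, 2.2, 1.3],"rotation":[-0.0, -2.6, -0.0]}]
[{"dp":[-37.6, 2.2, 3.0],"rotation":[-0.0, -2.6, -0.0]},{"dp":[-37.4, 2.1, 4.8],"rotation":[-0.0, -2.6, -0.0]},{"dp":[-37.2, 2.1, 6.4],"rotation":[-0.0, -2.6, -0.0]},{"dp":[-36.8, 2.1, 8.1],"rotation":[-0.0, -2.6, -0.0]},{"dp":[-36.4, 2.1, 9.8],"rotation":[-0.0, -2.6, -0.0]}]
[{"dp":[-35.9, 2.1, 11.4],"rotation":[-0.0, -2.6, -0.0]}]
```

View pics/w12.png

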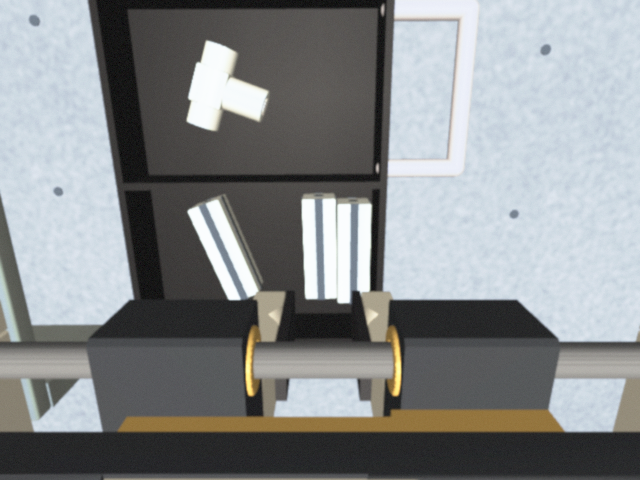

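Request:
move_arm --deltas '[{"dp": [-37,2,-5.5],"rotation": [0,-2.6,0]},{"dp": [-37.5,2,-4],"rotation": [0,-2.6,0]},{"dp": [-37.5,2,-2],"rotation": [0,-2.6,0]},{"dp": [-37.5,2,0],"rotation": [0,-2.6,0]},{"dp": [-37.5,2,1],"rotation": [0,-2.6,0]}]' --jaw 125

```text
t: 16.93
eef_pos: [0.5685, 0.0443, 0.1012]
ee_rot: [-1.584, -0.002, 1.868]
force: [0.9, -0.1, -0.6]
width: 0.0438
```

Request:
move_arm --deltas '[{"dp": [-37.5,2,3],"rotation": [0,-2.6,0]},{"dp": [-37,2,5],"rotation": [0,-2.6,0]},{"dp": [-37,2,6.5],"rotation": [0,-2.6,0]},{"dp": [-36,2,8],"rotation": [0,-2.6,0]},{"dp": [-25,2,7],"rotation": [0,-2.4,0]}]'

```text
t: 17.35
eef_pos: [0.609, -0.1376, 0.0959]
ee_rot: [-1.594, 0.005, 2.103]
force: [0.8, -0.1, 0.0]
width: 0.0446
```

```bash
python3 plan.py .607 -.181 .075 121.5; python3 - <<'E'
from h import *
st();f=grab("wrist");cv2.imwrite("pics/w13.png",f["pixels"][:,:,::-1])
f=grab("top");crop(f,"t13",180,90,500,330,2)
E
```

```text
t 17.35 p [ 0.609  -0.1376  0.0959] rot [-1.594  0.005  2.103] F [ 0.8 -0.1  0. ] w 0.0446 q [ 0.09  0.37 -0.28 -0.01 -0.89  0.45]
n 2 d [ -2.  -43.4 -20.9]
[{"dp":[-18.1, 10.3, 12.1],"rotation":[0.7, -0.5, -0.2]},{"dp":[-18.1, 10.4, 12.2],"rotation":[0.7, -0.5, -0.2]}]
t 17.35 p [ 0.609  -0.1376  0.0959] rot [-1.594  0.005  2.103] F [ 0.8 -0.1  0. ] w 0.0446 q [ 0.09  0.37 -0.28 -0.01 -0.89  0.45]
```

View pics/t13.png

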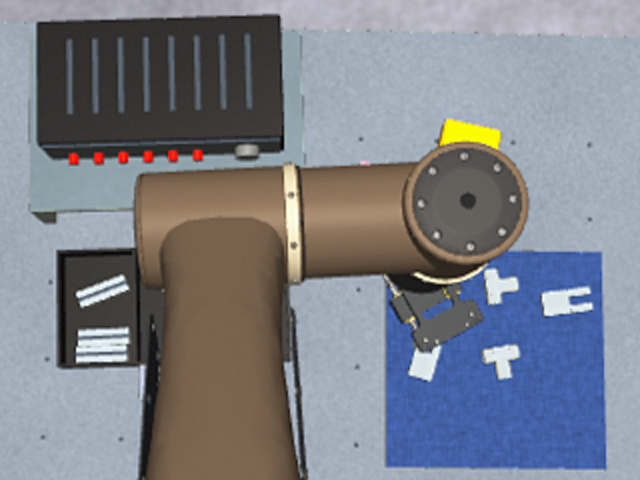

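View pics/w13.png

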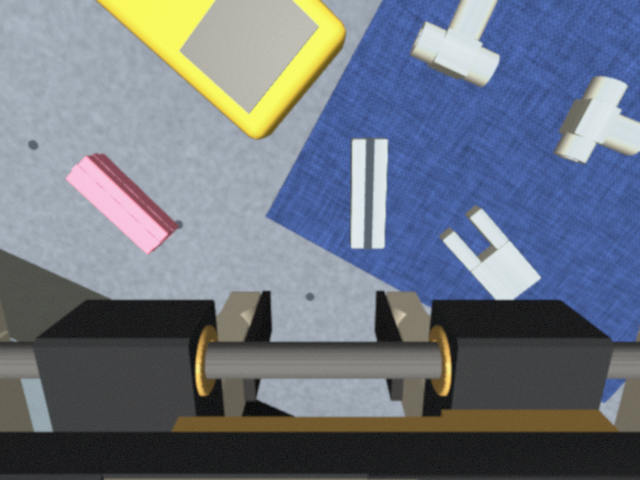

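```bash
python3 - <<'E'
from parts import *
f=grab("wrist")
rects(f,(340,130,400,260),.022,150)
rects(f,(405,0,640,300),.014,150)
E
```

```text
px [378.1 194.5] c [ 0.6014 -0.1857] sz [0.0636 0.0076] ang -59.1 area 1426.4375
px [356.4 194.6] c [ 0.612  -0.1793] sz [0.0635 0.0077] ang -59.3 area 1473.875
px [463.9  31.8] c [ 0.608 -0.282] sz [0.0391 0.0446] ang -170.7 area 4219.3125
px [609.5 128.7] c [ 0.5086 -0.2827] sz [0.0468 0.0421] ang -79.4 area 3791.6875
px [490.6 259.4] c [ 0.518  -0.1868] sz [0.0298 0.0622] ang 164.2 area 3633.4375
```

Request:
move_arm --deltas '[{"dp": [-18,6,12],"rotation": [0.7,-0.5,-0.2]},{"dp": [-16,6,11],"rotation": [0.5,-0.4,-0.2]},{"dp": [0,0,0],"rotation": [0,0,0]}]'

```text
t: 17.75
eef_pos: [0.6067, -0.1776, 0.085]
ee_rot: [-1.575, -0.001, 2.114]
force: [0.3, 0.3, -0.6]
width: 0.0446
```

```bash
python3 plan.py .607 -.181 .010 121.5 20
```

```text
t 17.75 p [ 0.6067 -0.1776  0.085 ] rot [-1.575e+00 -1.000e-03  2.114e+00] F [ 0.3  0.3 -0.6] w 0.0446 q [ 0.02  0.41 -0.26 -0.   -0.9   0.52]
n 4 d [  0.3  -3.4 -75. ]
[{"dp":[-0.8, 18.8, 0.5],"rotation":[0.1, -0.1, 0.0]},{"dp":[-0.8, 18.8, 0.4],"rotation":[0.1, -0.1, 0.0]},{"dp":[-0.8, 18.8, 0.4],"rotation":[0.1, -0.1, 0.0]},{"dp":[-0.8, 18.8, 0.4],"rotation":[0.1, -0.1, 0.0]}]
```

Bar C measured at (0.6067,-0.1825), unmoved.

Request:
move_arm --deltas '[{"dp": [-1,19,0.4],"rotation": [0.1,0,0]},{"dp": [-1,19,0.4],"rotation": [0,0,0]},{"dp": [-1,18,0.4],"rotation": [0,0,0]},{"dp": [-1,14,0],"rotation": [0,0,0]},{"dp": [0,0,0],"rotation": [0,0,0]}]'

```text
t: 18.17
eef_pos: [0.6108, -0.1778, 0.0177]
ee_rot: [-1.581, 0.004, 2.113]
force: [-1.0, -0.4, -0.8]
width: 0.0447
```

Request:
move_arm --deltas '[{"dp": [0,0,0],"rotation": [0,0,0]},{"dp": [0,0,0],"rotation": [0,0,0]},{"dp": [0,0,0],"rotation": [0,0,0]},{"dp": [0,0,0],"rotation": [0,0,0]},{"dp": [0,0,0],"rotation": [0,0,0]}]' --jaw 255

```text
t: 18.58
eef_pos: [0.6125, -0.1751, 0.0223]
ee_rot: [-1.584, 0.006, 2.116]
force: [-4.7, -1.8, 6.5]
width: 0.0169
```

Request:
move_arm --deltas '[{"dp": [0,0,0],"rotation": [0,0,0]},{"dp": [0,-20,0],"rotation": [0,0,0]},{"dp": [0,-40,0],"rotation": [0,0,0]},{"dp": [0,-30,0],"rotation": [0,0,0]}]'

```text
t: 18.92
eef_pos: [0.6063, -0.1757, 0.1108]
ee_rot: [-1.574, 0.0, 2.115]
force: [0.9, 1.3, 0.9]
width: 0.0006
```

```bash
python3 plan.py .5507 .222 .1 100
```

```text
t 18.92 p [ 0.6063 -0.1757  0.1108] rot [-1.574  0.     2.115] F [0.9 1.3 0.9] w 0.0006 q [ 0.03  0.38 -0.24 -0.   -0.95  0.52]
n 11 d [-55.6 397.7 -10.8]
[{"dp":[33.6, 1.0, -14.4],"rotation":[0.0, 1.9, 0.0]},{"dp":[34.0, 1.0, -13.2],"rotation":[0.0, 1.9, 0.0]},{"dp":[34.4, 1.0, -12.1],"rotation":[0.0, 1.9, 0.0]},{"dp":[34.8, 1.0, -10.9],"rotation":[0.0, 1.9, 0.0]},{"dp":[35.2, 1.0, -9.8],"rotation":[0.0, 1.9, 0.0]}]
[{"dp":[35.5, 1.0, -8.6],"rotation":[0.0, 1.9, 0.0]},{"dp":[35.8, 1.0, -7.4],"rotation":[0.0, 1.9, 0.0]},{"dp":[36.0, 1.0, -6.2],"rotation":[0.0, 1.9, 0.0]},{"dp":[36.2, 1.0, -5.0],"rotation":[0.0, 1.9, 0.0]},{"dp":[36.3, 1.0, -3.7],"rotation":[0.0, 1.9, 0.0]}]
[{"dp":[36.4, 1.0, -2.5],"rotation":[0.0, 1.9, 0.0]}]
```

Request:
move_arm --deltas '[{"dp": [0,0,0],"rotation": [0,0,0]},{"dp": [0,0,0],"rotation": [0,0,0]},{"dp": [0,0,0],"rotation": [0,0,0]}]' --jaw 125

```text
t: 19.17
eef_pos: [0.6112, -0.1763, 0.1209]
ee_rot: [-1.587, 0.009, 2.115]
force: [0.5, 0.5, -0.4]
width: 0.015
```

```bash
python3 - <<'E'
from h import *
st();f=grab("wrist");cv2.imwrite("pics/w14.png",f["pixels"][:,:,::-1])
E
```

```text
t 19.17 p [ 0.6112 -0.1763  0.1209] rot [-1.587  0.009  2.115] F [ 0.5  0.5 -0.4] w 0.015 q [ 0.03  0.37 -0.23  0.   -0.95  0.52]
```

View pics/w14.png

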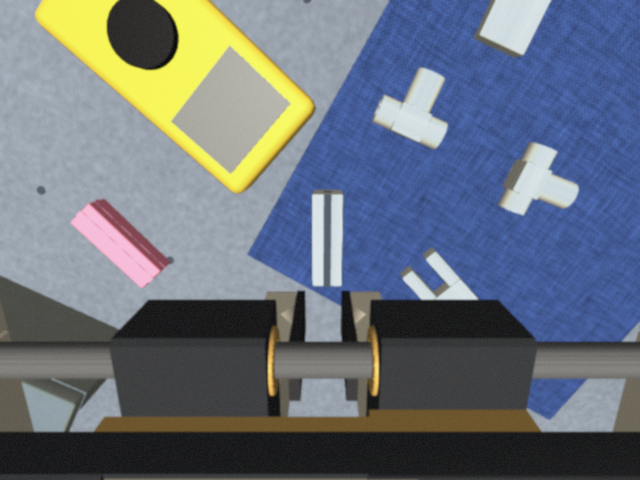

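```bash
python3 - <<'E'
from parts import *
f=grab("wrist")
rects(f,(300,185,355,292),.022,150)
E
python3 plan.py .607 -.182 .010 121 22
```

```text
px [317.2 239.4] c [ 0.6167 -0.1761] sz [0.0075 0.0634] ang 121.3 area 1043.1875
px [335.7 239.4] c [ 0.6063 -0.1824] sz [0.0635 0.0076] ang -59.3 area 1046.4375
t 19.27 p [ 0.6104 -0.1762  0.1195] rot [-1.585  0.008  2.115] F [-0.6 -0.  -0.4] w 0.0226 q [ 0.03  0.37 -0.23 -0.   -0.95  0.52]
n 5 d [  -3.4   -5.8 -109.5]
[{"dp":[-0.5, 21.9, 1.5],"rotation":[0.2, 0.0, -0.1]},{"dp":[-0.5, 21.9, 1.4],"rotation":[0.2, 0.0, -0.1]},{"dp":[-0.5, 21.9, 1.4],"rotation":[0.2, 0.0, -0.1]},{"dp":[-0.6, 21.9, 1.3],"rotation":[0.2, 0.0, -0.1]},{"dp":[-0.6, 21.9, 1.2],"rotation":[0.2, 0.0, -0.1]}]
```

Request:
move_arm --deltas '[{"dp": [-2,20,0],"rotation": [0.2,0,-0.1]},{"dp": [-1,20,0],"rotation": [0.2,0,-0.1]},{"dp": [0,20,0],"rotation": [0.2,0,0]},{"dp": [0,14,0],"rotation": [0,0,0]},{"dp": [0,0,0],"rotation": [0,0,0]}]'

```text
t: 19.68
eef_pos: [0.6108, -0.1788, 0.0391]
ee_rot: [-1.57, 0.001, 2.114]
force: [-1.1, -0.3, 0.9]
width: 0.0444
```

```bash
python3 plan.py .6115 -.179 .010 121 22
```

```text
t 19.68 p [ 0.6108 -0.1788  0.0391] rot [-1.570e+00  1.000e-03  2.114e+00] F [-1.1 -0.3  0.9] w 0.0444 q [ 0.02  0.47 -0.29  0.   -0.81  0.52]
n 2 d [  0.7  -0.2 -29.1]
[{"dp":[-0.3, 14.6, -0.3],"rotation":[-0.0, 0.1, -0.0]},{"dp":[-0.3, 14.6, -0.3],"rotation":[-0.0, 0.1, -0.0]}]
```

Request:
move_arm --deltas '[{"dp": [0,12,0],"rotation": [0,0,0]},{"dp": [0,10,0],"rotation": [0,0,0]},{"dp": [0,5,0],"rotation": [0,0,0]},{"dp": [0,3,0],"rotation": [0,0,0]}]'

```text
t: 20.02
eef_pos: [0.6094, -0.1789, 0.0059]
ee_rot: [-1.566, -0.001, 2.115]
force: [-0.7, 0.5, 0.1]
width: 0.0447
```

Request:
move_arm --deltas '[{"dp": [0,-1,0],"rotation": [0,0,0]},{"dp": [0,0,0],"rotation": [0,0,0]},{"dp": [0,0,0],"rotation": [0,0,0]},{"dp": [0,0,0],"rotation": [0,0,0]},{"dp": [0,0,0],"rotation": [0,0,0]}]' --jaw 255

```text
t: 20.43
eef_pos: [0.6103, -0.179, 0.0085]
ee_rot: [-1.567, 0.0, 2.115]
force: [-0.1, 0.6, -1.6]
width: 0.0196
```

Request:
move_arm --deltas '[{"dp": [0,0,0],"rotation": [0,0,0]},{"dp": [0,-20,0],"rotation": [0,0,0]},{"dp": [0,-40,0],"rotation": [0,0,0]},{"dp": [0,-30,0],"rotation": [0,0,0]}]'

```text
t: 20.77
eef_pos: [0.6058, -0.1785, 0.0944]
ee_rot: [-1.557, -0.007, 2.114]
force: [1.7, 0.1, 0.6]
width: 0.0196
```

```bash
python3 plan.py .5507 .222 .1 100
```

```text
t 20.77 p [ 0.6058 -0.1785  0.0944] rot [-1.557 -0.007  2.114] F [1.7 0.1 0.6] w 0.0196 q [ 0.02  0.41 -0.24  0.   -0.94  0.52]
n 11 d [-55.1 400.5   5.6]
[{"dp":[33.8, -0.5, -14.5],"rotation":[-0.1, 1.9, 0.0]},{"dp":[34.2, -0.5, -13.4],"rotation":[-0.1, 1.9, 0.0]},{"dp":[34.7, -0.5, -12.2],"rotation":[-0.1, 1.9, 0.0]},{"dp":[35.1, -0.5, -11.1],"rotation":[-0.1, 1.9, 0.0]},{"dp":[35.4, -0.5, -9.9],"rotation":[-0.1, 1.9, 0.0]}]
[{"dp":[35.7, -0.5, -8.7],"rotation":[-0.1, 1.9, 0.0]},{"dp":[36.0, -0.5, -7.5],"rotation":[-0.1, 1.9, 0.0]},{"dp":[36.2, -0.5, -6.3],"rotation":[-0.1, 1.9, 0.0]},{"dp":[36.4, -0.5, -5.1],"rotation":[-0.1, 1.9, 0.0]},{"dp":[36.6, -0.5, -3.8],"rotation":[-0.1, 1.9, 0.0]}]
[{"dp":[36.7, -0.5, -2.6],"rotation":[-0.1, 1.9, 0.0]}]
```

Request:
move_arm --deltas '[{"dp": [34,0,-14.5],"rotation": [0,1.9,0]},{"dp": [34,0,-13.5],"rotation": [0,1.9,0]},{"dp": [34.5,0,-12],"rotation": [0,1.9,0]},{"dp": [35,0,-11],"rotation": [0,1.9,0]},{"dp": [35,0,-10],"rotation": [0,1.9,0]}]'

```text
t: 21.18
eef_pos: [0.5863, 0.0021, 0.105]
ee_rot: [-1.572, 0.001, 1.932]
force: [-0.2, -0.3, -0.6]
width: 0.0197
```

Request:
move_arm --deltas '[{"dp": [35.5,0,-9],"rotation": [0,1.9,0]},{"dp": [36,0,-7.5],"rotation": [0,1.9,0]},{"dp": [36,0,-6.5],"rotation": [0,1.9,0]},{"dp": [36,0,-5],"rotation": [0,1.9,0]},{"dp": [30,0,-4],"rotation": [0,1.9,0]}]'

```text
t: 21.6
eef_pos: [0.5643, 0.187, 0.1077]
ee_rot: [-1.576, -0.0, 1.758]
force: [0.7, -0.4, -1.2]
width: 0.0194
```

```bash
python3 plan.py .5507 .222 .075 100
```

```text
t 21.6 p [0.5643 0.187  0.1077] rot [-1.576 -0.     1.758] F [ 0.7 -0.4 -1.2] w 0.0194 q [ 0.65  0.33 -0.33  0.   -0.91 -0.46]
n 2 d [-13.6  35.  -32.7]
[{"dp":[18.4, 16.3, 3.5],"rotation":[0.2, 0.4, 0.0]},{"dp":[18.4, 16.3, 3.6],"rotation":[0.2, 0.4, 0.0]}]
```

Request:
move_arm --deltas '[{"dp": [16,14,4],"rotation": [0.2,0.4,0]},{"dp": [12,16,4],"rotation": [0.2,0.4,0]},{"dp": [0,0,0],"rotation": [0,0,0]}]'

```text
t: 21.85
eef_pos: [0.5513, 0.222, 0.0791]
ee_rot: [-1.575, -0.003, 1.747]
force: [0.2, -0.6, -0.7]
width: 0.0196
```

```bash
python3 plan.py .5507 .222 .032 100 14; python3 - <<'E'
from h import *
st();f=grab("wrist");cv2.imwrite("pics/w15.png",f["pixels"][:,:,::-1])
E
```

```text
t 21.85 p [0.5513 0.222  0.0791] rot [-1.575 -0.003  1.747] F [ 0.2 -0.6 -0.7] w 0.0196 q [ 0.71  0.36 -0.36 -0.   -0.85 -0.53]
n 4 d [ -0.6  -0.  -47.1]
[{"dp":[-0.0, 11.8, 0.2],"rotation":[0.1, 0.0, 0.0]},{"dp":[-0.0, 11.8, 0.2],"rotation":[0.1, 0.0, 0.0]},{"dp":[0.0, 11.8, 0.2],"rotation":[0.1, 0.0, 0.0]},{"dp":[0.0, 11.8, 0.2],"rotation":[0.1, 0.0, 0.0]}]
t 21.85 p [0.5513 0.222  0.0791] rot [-1.575 -0.003  1.747] F [ 0.2 -0.6 -0.7] w 0.0196 q [ 0.71  0.36 -0.36 -0.   -0.85 -0.53]
```

View pics/w15.png

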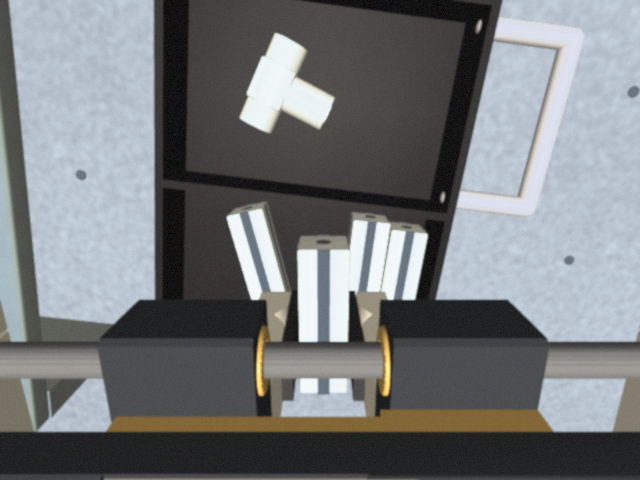

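Request:
move_arm --deltas '[{"dp": [0,12,-1],"rotation": [0.1,0,0]},{"dp": [0,12,-1],"rotation": [0.1,0,0]},{"dp": [0,12,0],"rotation": [0,0,0]},{"dp": [0,6,0],"rotation": [0,0,0]},{"dp": [0,0,0],"rotation": [0,0,0]}]'

```text
t: 22.32
eef_pos: [0.5567, 0.2199, 0.0377]
ee_rot: [-1.576, -0.005, 1.747]
force: [0.4, -0.7, -0.4]
width: 0.0198
```

```bash
python3 plan.py .5525 .222 .032 100 14; python3 - <<'E'
from h import *
st();f=grab("wrist");cv2.imwrite("pics/w16.png",f["pixels"][:,:,::-1])
E
```

```text
t 22.32 p [0.5567 0.2199 0.0377] rot [-1.576 -0.005  1.747] F [ 0.4 -0.7 -0.4] w 0.0198 q [ 0.7   0.42 -0.39 -0.   -0.76 -0.52]
n 1 d [-4.2  2.1 -5.7]
[{"dp":[2.8, 5.6, 3.8],"rotation":[0.3, 0.1, 0.3]}]
t 22.32 p [0.5567 0.2199 0.0377] rot [-1.576 -0.005  1.747] F [ 0.4 -0.7 -0.4] w 0.0198 q [ 0.7   0.42 -0.39 -0.   -0.76 -0.52]
```

View pics/w16.png

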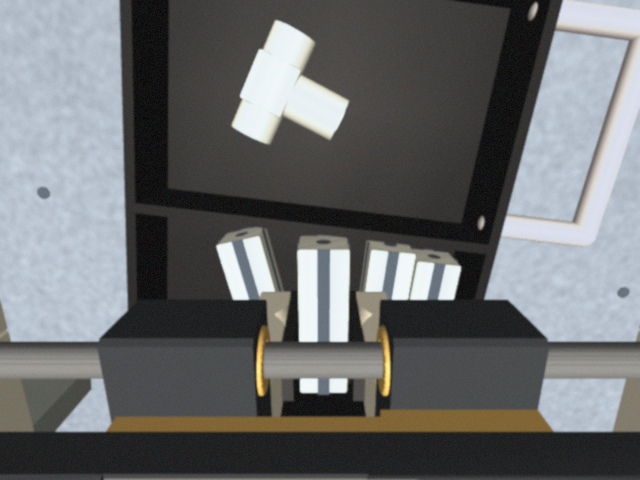

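Request:
move_arm --deltas '[{"dp": [1,3,3.5],"rotation": [0,0,0]},{"dp": [1,2,1],"rotation": [0,0,0]},{"dp": [0,1,0],"rotation": [0,0,0]}]'

```text
t: 22.62
eef_pos: [0.5528, 0.2203, 0.0327]
ee_rot: [-1.577, -0.005, 1.745]
force: [-0.2, -0.9, -1.2]
width: 0.0197
```

Request:
move_arm --deltas '[{"dp": [0,0,0],"rotation": [0,0,0]},{"dp": [0,0,0],"rotation": [0,0,0]},{"dp": [0,-20,0],"rotation": [0,0,0]},{"dp": [0,-40,0],"rotation": [0,0,0]},{"dp": [0,-10,0],"rotation": [0,0,0]}]' --jaw 185

```text
t: 23.03
eef_pos: [0.5511, 0.2189, 0.1028]
ee_rot: [-1.573, -0.002, 1.746]
force: [1.0, 1.2, 1.1]
width: 0.0243
```

```bash
python3 - <<'E'
from h import *
st();f=grab("wrist");cv2.imwrite("pics/w17.png",f["pixels"][:,:,::-1])
E
```

```text
t 23.03 p [0.5511 0.2189 0.1028] rot [-1.573 -0.002  1.746] F [1.  1.2 1.1] w 0.0243 q [ 0.71  0.33 -0.33 -0.   -0.9  -0.53]
```

View pics/w17.png

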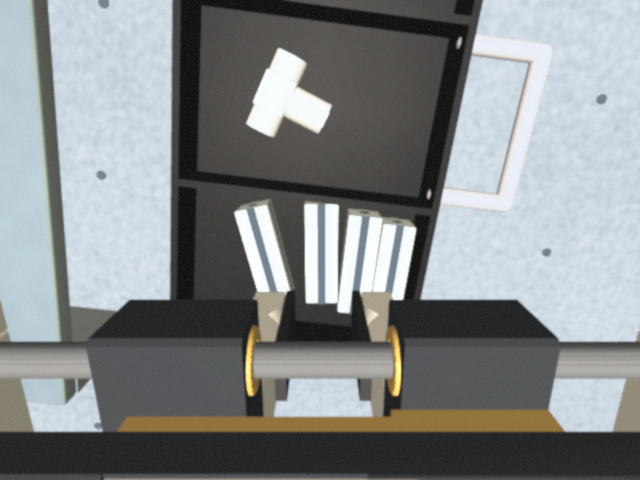

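```bash
python3 plan.py .5036 -.1815 .085 163.5
```

```text
t 23.08 p [0.5509 0.2191 0.1026] rot [-1.573 -0.003  1.745] F [-0.5  0.2  0.3] w 0.0241 q [ 0.71  0.33 -0.34 -0.   -0.9  -0.53]
n 11 d [ -47.3 -400.6  -17.6]
[{"dp":[-35.1, 1.5, 10.6],"rotation":[0.0, -5.8, 0.0]},{"dp":[-33.9, 1.5, 14.0],"rotation":[0.0, -5.8, 0.0]},{"dp":[-32.3, 1.5, 17.4],"rotation":[0.0, -5.8, 0.0]},{"dp":[-30.4, 1.5, 20.5],"rotation":[0.0, -5.8, 0.0]},{"dp":[-28.2, 1.5, 23.5],"rotation":[0.0, -5.8, 0.0]}]
[{"dp":[-25.7, 1.5, 26.2],"rotation":[0.0, -5.8, 0.0]},{"dp":[-22.9, 1.5, 28.6],"rotation":[0.0, -5.8, 0.0]},{"dp":[-19.9, 1.6, 30.8],"rotation":[0.0, -5.8, 0.0]},{"dp":[-16.7, 1.6, 32.6],"rotation":[0.0, -5.8, 0.0]},{"dp":[-13.3, 1.6, 34.2],"rotation":[0.0, -5.8, 0.0]}]
[{"dp":[-9.8, 1.6, 35.3],"rotation":[0.0, -5.8, 0.0]}]
```

Request:
move_arm --deltas '[{"dp": [-35,1,10.5],"rotation": [0,-5.8,0]},{"dp": [-34,1,14],"rotation": [0,-5.8,0]},{"dp": [-32,1,17.5],"rotation": [0,-5.8,0]},{"dp": [-30,1,20.5],"rotation": [0,-5.8,0]},{"dp": [-28,1,23.5],"rotation": [0,-5.8,0]}]' --jaw 110

```text
t: 23.5
eef_pos: [0.5342, 0.0404, 0.1014]
ee_rot: [-1.588, 0.002, 2.28]
force: [2.0, -0.3, 0.1]
width: 0.0487
```

Request:
move_arm --deltas '[{"dp": [-25.5,1.5,26],"rotation": [0,-5.8,0]},{"dp": [-23,1.5,28.5],"rotation": [0,-5.8,0]},{"dp": [-20,1.5,31],"rotation": [0,-5.8,0]},{"dp": [-16,1.5,32.5],"rotation": [0,-5.8,0]},{"dp": [-10,1.5,26],"rotation": [0,-5.8,0]}]'

```text
t: 23.92
eef_pos: [0.5204, -0.141, 0.095]
ee_rot: [-1.588, 0.017, 2.815]
force: [1.0, -0.2, -0.2]
width: 0.0501
```

```bash
python3 plan.py .5036 -.1815 .055 163.5 30; python3 - <<'E'
from parts import *
f=grab("wrist");cv2.imwrite("pics/w18.png",f["pixels"][:,:,::-1])
E
```

```text
t 23.92 p [ 0.5204 -0.141   0.095 ] rot [-1.588  0.017  2.815] F [ 1.  -0.2 -0.2] w 0.0501 q [ 0.09  0.25 -0.47 -0.01 -0.83  1.16]
n 2 d [-16.8 -40.5 -40. ]
[{"dp":[1.8, 19.6, 22.2],"rotation":[0.5, -1.1, -0.5]},{"dp":[2.0, 19.8, 22.0],"rotation":[0.5, -1.1, -0.5]}]
```

View pics/w18.png

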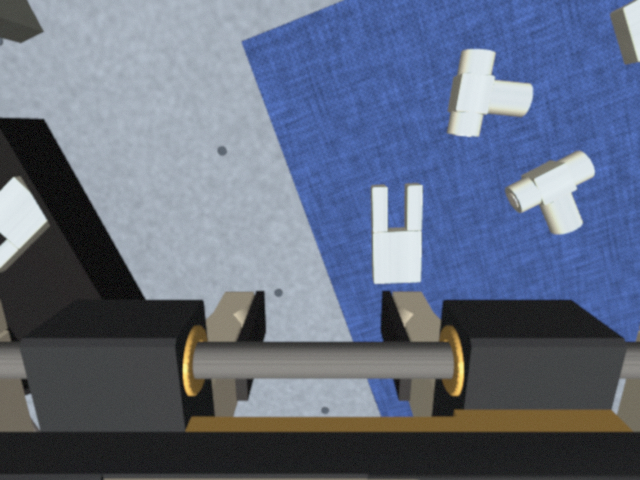

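```bash
python3 - <<'E'
from parts import *
f=grab("wrist")
rects(f,(360,170,440,295),.014,150)
rects(f,(440,30,605,245),.018,150)
print(pt(f,397,258,.014))
E
```

```text
px [392.5 235.2] c [ 0.5177 -0.187 ] sz [0.0296 0.0624] ang 165.7 area 3861.5625
px [489.8  98.5] c [ 0.5779 -0.2577] sz [0.0453 0.0407] ang -24.3 area 4049.3125
px [556.3 201.3] c [ 0.5103 -0.283 ] sz [0.0461 0.0422] ang -79.6 area 3430.3125
[ 0.50378359 -0.18609645  0.014     ]
```

Request:
move_arm --deltas '[{"dp": [2,16,22],"rotation": [0.5,-1.1,-0.5]},{"dp": [2,12,18],"rotation": [0.5,-1.1,-0.5]},{"dp": [0,0,0],"rotation": [0,0,0]}]'

```text
t: 24.27
eef_pos: [0.5056, -0.1806, 0.0673]
ee_rot: [-1.571, 0.004, 2.848]
force: [0.2, -0.1, -0.1]
width: 0.0498
```

```bash
python3 plan.py .5036 -.1815 .005 163.5 15
```

```text
t 24.27 p [ 0.5056 -0.1806  0.0673] rot [-1.571  0.004  2.848] F [ 0.2 -0.1 -0.1] w 0.0498 q [ 0.02  0.29 -0.5   0.   -0.78  1.25]
n 5 d [ -2.   -0.9 -62.3]
[{"dp":[0.4, 12.5, 0.3],"rotation":[0.0, -0.1, -0.0]},{"dp":[0.4, 12.5, 0.3],"rotation":[0.0, -0.1, -0.0]},{"dp":[0.4, 12.5, 0.3],"rotation":[0.0, -0.1, -0.0]},{"dp":[0.3, 12.5, 0.3],"rotation":[0.0, -0.1, -0.0]},{"dp":[0.3, 12.5, 0.3],"rotation":[0.0, -0.1, -0.0]}]
```

Request:
move_arm --deltas '[{"dp": [1,15,2],"rotation": [0,-0.3,0]},{"dp": [0,15,0],"rotation": [0,-0.3,0]},{"dp": [0,14,0],"rotation": [0,0,0]},{"dp": [0,10,0],"rotation": [0,0,0]},{"dp": [0,4,0],"rotation": [0,0,0]}]'

```text
t: 24.68
eef_pos: [0.5088, -0.1807, 0.011]
ee_rot: [-1.573, 0.013, 2.854]
force: [0.3, -0.2, 0.2]
width: 0.0495
```

Request:
move_arm --deltas '[{"dp": [3,3,2.5],"rotation": [0.1,0,-0.3]},{"dp": [1,3,1],"rotation": [0,0,-0.2]},{"dp": [0,0,0],"rotation": [0,0,0]}]'

```text
t: 24.93
eef_pos: [0.5045, -0.1818, 0.0049]
ee_rot: [-1.572, 0.004, 2.855]
force: [1.2, -0.1, -0.7]
width: 0.0497
```

Request:
move_arm --deltas '[{"dp": [0,0,0],"rotation": [0,0,0]},{"dp": [0,0,0],"rotation": [0,0,0]},{"dp": [0,0,0],"rotation": [0,0,0]},{"dp": [0,0,0],"rotation": [0,0,0]},{"dp": [0,0,0],"rotation": [0,0,0]}]' --jaw 255

```text
t: 25.35
eef_pos: [0.506, -0.1818, 0.0069]
ee_rot: [-1.572, 0.007, 2.855]
force: [-0.7, 0.6, -0.9]
width: 0.0297
```

Request:
move_arm --deltas '[{"dp": [0,-15,0],"rotation": [0,0,0]},{"dp": [0,-40,0],"rotation": [0,0,0]},{"dp": [0,-30,0],"rotation": [0,0,0]}]'

```text
t: 25.6
eef_pos: [0.5005, -0.1816, 0.088]
ee_rot: [-1.569, -0.006, 2.853]
force: [1.0, -0.4, -0.5]
width: 0.0295
```

```bash
python3 - <<'E'
import numpy as np
c=np.array([.5733,.039]);x=np.array([.9986,.0523]);y=np.array([-.0523,.9986])
print(c-.035*x+.010*y)
E
python3 plan.py .5378 .0472 .1 93
```

```text
[0.537826  0.0471555]
t 25.6 p [ 0.5005 -0.1816  0.088 ] rot [-1.569 -0.006  2.853] F [ 1.  -0.4 -0.5] w 0.0295 q [ 0.02  0.26 -0.48 -0.   -0.84  1.26]
n 11 d [ 37.3 228.8  12. ]
[{"dp":[2.7, -1.1, -20.9],"rotation":[-0.0, 6.4, 0.0]},{"dp":[5.0, -1.1, -20.5],"rotation":[-0.0, 6.4, 0.0]},{"dp":[7.2, -1.1, -19.8],"rotation":[-0.0, 6.4, 0.0]},{"dp":[9.4, -1.1, -18.9],"rotation":[-0.0, 6.4, 0.0]},{"dp":[11.5, -1.1, -17.7],"rotation":[-0.0, 6.4, 0.0]}]
[{"dp":[13.4, -1.1, -16.3],"rotation":[-0.0, 6.4, 0.0]},{"dp":[15.1, -1.1, -14.7],"rotation":[-0.0, 6.4, 0.0]},{"dp":[16.6, -1.1, -12.9],"rotation":[-0.0, 6.4, 0.0]},{"dp":[18.0, -1.1, -11.0],"rotation":[-0.0, 6.4, 0.0]},{"dp":[19.1, -1.1, -8.9],"rotation":[-0.0, 6.4, 0.0]}]
[{"dp":[20.0, -1.1, -6.7],"rotation":[-0.0, 6.4, 0.0]}]
```

Request:
move_arm --deltas '[{"dp": [3,-1,-21],"rotation": [0,6.4,0]},{"dp": [5,-1,-20.5],"rotation": [0,6.4,0]},{"dp": [7,-1,-20],"rotation": [0,6.4,0]},{"dp": [9.5,-1,-19],"rotation": [0,6.4,0]},{"dp": [11.5,-1,-17.5],"rotation": [0,6.4,0]}]'

```text
t: 26.02
eef_pos: [0.5217, -0.0771, 0.1022]
ee_rot: [-1.577, 0.004, 2.271]
force: [0.6, 0.5, -1.0]
width: 0.0294
```

Request:
move_arm --deltas '[{"dp": [13.5,0,-16.5],"rotation": [0,6.4,0]},{"dp": [15,0,-14.5],"rotation": [0,6.4,0]},{"dp": [16.5,0,-13],"rotation": [0,6.4,0]},{"dp": [18,0,-11],"rotation": [0,6.4,0]},{"dp": [17,0,-8],"rotation": [0,6.4,0]}]'

```text
t: 26.43
eef_pos: [0.5422, 0.0294, 0.1041]
ee_rot: [-1.581, -0.001, 1.682]
force: [0.5, 0.4, -0.1]
width: 0.0294
```

```bash
python3 plan.py .5378 .0472 .07 93
```

```text
t 26.43 p [0.5422 0.0294 0.1041] rot [-1.581e+00 -1.000e-03  1.682e+00] F [ 0.5  0.4 -0.1] w 0.0294 q [ 0.42  0.25 -0.45  0.   -0.86 -0.31]
n 1 d [ -4.4  17.8 -34.1]
[{"dp":[18.2, 34.1, 2.7],"rotation":[0.6, 3.4, 0.0]}]
```

Request:
move_arm --deltas '[{"dp": [9,16,1.5],"rotation": [0.3,2,0]},{"dp": [6,16,1.5],"rotation": [0.3,1,0]},{"dp": [0,0,0],"rotation": [0,0,0]}]'

```text
t: 26.68
eef_pos: [0.5399, 0.0488, 0.0728]
ee_rot: [-1.574, -0.003, 1.623]
force: [-0.8, 0.4, -0.4]
width: 0.0296
```

```bash
python3 plan.py .5378 .0472 .018 93 12; python3 - <<'E'
from parts import *
f=grab("wrist");cv2.imwrite("pics/w19.png",f["pixels"][:,:,::-1])
E
```

```text
t 26.68 p [0.5399 0.0488 0.0728] rot [-1.574 -0.003  1.623] F [-0.8  0.4 -0.4] w 0.0296 q [ 0.45  0.29 -0.48 -0.   -0.79 -0.4 ]
n 5 d [ -2.1  -1.6 -54.8]
[{"dp":[-0.3, 11.0, 0.5],"rotation":[0.0, -0.0, 0.0]},{"dp":[-0.3, 11.0, 0.5],"rotation":[0.0, -0.0, 0.0]},{"dp":[-0.3, 11.0, 0.5],"rotation":[0.0, -0.0, 0.0]},{"dp":[-0.3, 11.0, 0.5],"rotation":[0.0, -0.0, 0.0]},{"dp":[-0.3, 11.0, 0.4],"rotation":[0.0, -0.0, 0.0]}]
```

View pics/w19.png

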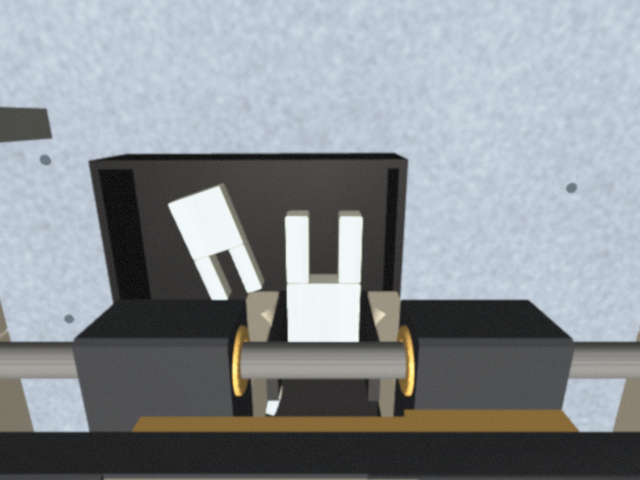

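Request:
move_arm --deltas '[{"dp": [-0.5,11,1],"rotation": [0,0,0]},{"dp": [-0.5,11,1],"rotation": [0,0,0]},{"dp": [-0.5,11,1],"rotation": [0,0,0]},{"dp": [0,8,0.5],"rotation": [0,0,0]},{"dp": [0,2,0],"rotation": [0,0,0]}]'

```text
t: 27.15
eef_pos: [0.54, 0.0456, 0.0344]
ee_rot: [-1.582, -0.003, 1.63]
force: [0.3, -0.0, -0.4]
width: 0.0293
```

```bash
python3 plan.py .5378 .0472 .022 93 12; python3 - <<'E'
from parts import *
f=grab("wrist");cv2.imwrite("pics/w20.png",f["pixels"][:,:,::-1])
E
```

```text
t 27.15 p [0.54   0.0456 0.0344] rot [-1.582 -0.003  1.63 ] F [ 0.3 -0.  -0.4] w 0.0293 q [ 0.45  0.34 -0.52  0.   -0.69 -0.39]
n 2 d [ -2.2   1.6 -12.4]
[{"dp":[0.9, 6.2, 1.1],"rotation":[0.3, 0.2, 0.1]},{"dp":[0.9, 6.2, 1.1],"rotation":[0.3, 0.2, 0.1]}]
```

View pics/w20.png

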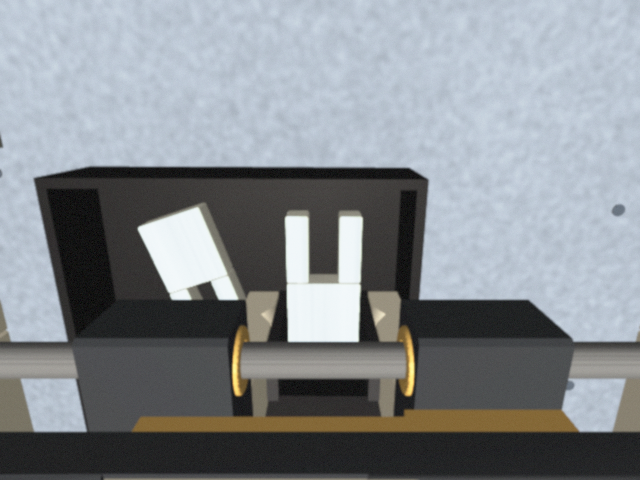

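Request:
move_arm --deltas '[{"dp": [0.5,5,1],"rotation": [0.3,0.2,0]},{"dp": [0.5,4,1],"rotation": [0,0,0]},{"dp": [0,2,0],"rotation": [0,0,0]},{"dp": [0,1,0],"rotation": [0,0,0]}]'

```text
t: 27.53
eef_pos: [0.5395, 0.0464, 0.0237]
ee_rot: [-1.579, -0.004, 1.626]
force: [0.5, 0.1, -0.7]
width: 0.0297
```

Request:
move_arm --deltas '[{"dp": [0,0,0],"rotation": [0,0,0]},{"dp": [0,0,0],"rotation": [0,0,0]},{"dp": [0,-15,0],"rotation": [0,0,0]},{"dp": [0,-40,0],"rotation": [0,0,0]},{"dp": [0,-15,0],"rotation": [0,0,0]}]' --jaw 155

```text
t: 27.95
eef_pos: [0.5367, 0.0451, 0.0923]
ee_rot: [-1.571, -0.001, 1.626]
force: [0.5, 0.5, 0.7]
width: 0.0341
```

```bash
python3 - <<'E'
from parts import *
st();f=grab("wrist");cv2.imwrite("pics/w21.png",f["pixels"][:,:,::-1])
E
```

```text
t 27.95 p [0.5367 0.0451 0.0923] rot [-1.571e+00 -1.000e-03  1.626e+00] F [0.5 0.5 0.7] w 0.0341 q [ 0.45  0.27 -0.46 -0.   -0.84 -0.39]
```

View pics/w21.png

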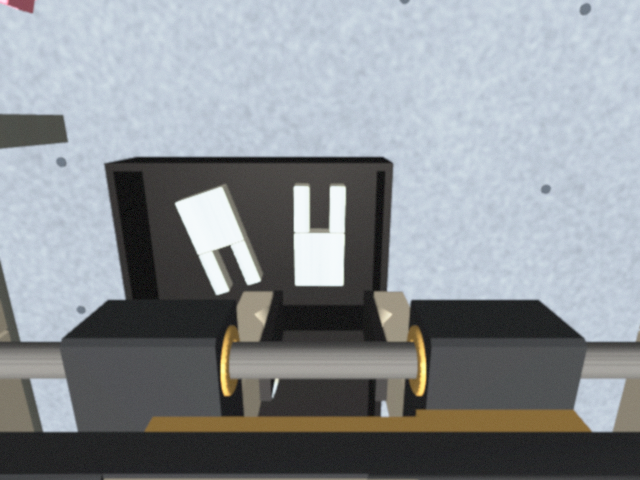

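```bash
cat >> h.py <<'E'
def tray(p,cell=0):
    c=np.array([.5683,.1348])+cell*.096*np.array([-.0523,.9986]);d=np.asarray(p)[:2]-c
    return (np.array([d@[.9986,.0523],d@[-.0523,.9986]])*1000).round(1)
def untray(x,y,cell=0):
    c=np.array([.5683,.1348])+cell*.096*np.array([-.0523,.9986]);return (c+x/1000*np.array([.9986,.0523])+y/1000*np.array([-.0523,.9986])).round(4)
E
python3 - <<'E'
from parts import *
f=grab("wrist")
for p in[(215,294),(250,285),(262,277),(232,245),(226,186),(294,287),(344,287),(293,185),(345,185)]: print(p,tray(pt(f,*p,.02),-1))
print(untray(-6,-12,-1))
E
python3 plan.py .568 .027 .09 3
```

```text
(215, 294) [31.3 33.7]
(250, 285) [ 9.2 27.5]
(262, 277) [ 1.6 22.1]
(232, 245) [18.7  1.6]
(226, 186) [ 19.9 -33.8]
(294, 287) [-18.   28.7]
(344, 287) [-48.9  28.6]
(293, 185) [-18.5 -34.6]
(345, 185) [-48.2 -34.7]
[0.568  0.0266]
t 28.05 p [0.5367 0.0455 0.0915] rot [-1.572 -0.002  1.626] F [ 0.3 -0.6 -0.1] w 0.0342 q [ 0.45  0.27 -0.47 -0.   -0.84 -0.39]
n 13 d [ 31.3 -18.5  -1.5]
[{"dp":[-1.5, 0.1, -2.3],"rotation":[-0.0, 6.9, 0.0]},{"dp":[-1.3, 0.1, -2.5],"rotation":[-0.0, 6.9, 0.0]},{"dp":[-0.9, 0.1, -2.6],"rotation":[-0.0, 6.9, 0.0]},{"dp":[-0.6, 0.1, -2.7],"rotation":[-0.0, 6.9, 0.0]},{"dp":[-0.3, 0.1, -2.8],"rotation":[-0.0, 6.9, 0.0]}]
[{"dp":[0.0, 0.1, -2.8],"rotation":[-0.0, 6.9, 0.0]},{"dp":[0.4, 0.1, -2.8],"rotation":[-0.0, 6.9, 0.0]},{"dp":[0.7, 0.1, -2.7],"rotation":[-0.0, 6.9, 0.0]},{"dp":[1.0, 0.1, -2.6],"rotation":[-0.0, 6.9, 0.0]},{"dp":[1.3, 0.1, -2.5],"rotation":[-0.0, 6.9, 0.0]}]
[{"dp":[1.6, 0.1, -2.3],"rotation":[-0.0, 6.9, 0.0]},{"dp":[1.9, 0.1, -2.1],"rotation":[-0.0, 6.9, 0.0]},{"dp":[2.1, 0.1, -1.8],"rotation":[-0.0, 6.9, 0.0]}]
```

```bash
python3 plan.py .5878 -.335 .09 99
```

```text
t 28.05 p [0.5367 0.0455 0.0915] rot [-1.572 -0.002  1.626] F [ 0.3 -0.6 -0.1] w 0.0342 q [ 0.45  0.27 -0.47 -0.   -0.84 -0.39]
n 10 d [  51.1 -380.5   -1.5]
[{"dp":[-38.3, 0.1, -3.0],"rotation":[0.0, -0.6, 0.0]},{"dp":[-38.3, 0.1, -2.6],"rotation":[0.0, -0.6, 0.0]},{"dp":[-38.3, 0.1, -2.2],"rotation":[0.0, -0.6, 0.0]},{"dp":[-38.3, 0.1, -1.8],"rotation":[0.0, -0.6, 0.0]},{"dp":[-38.4, 0.1, -1.4],"rotation":[0.0, -0.6, 0.0]}]
[{"dp":[-38.4, 0.1, -1.1],"rotation":[0.0, -0.6, 0.0]},{"dp":[-38.4, 0.1, -0.7],"rotation":[0.0, -0.6, 0.0]},{"dp":[-38.4, 0.1, -0.3],"rotation":[0.0, -0.6, 0.0]},{"dp":[-38.4, 0.1, 0.1],"rotation":[0.0, -0.6, 0.0]},{"dp":[-38.4, 0.1, 0.5],"rotation":[0.0, -0.6, 0.0]}]
```

Request:
move_arm --deltas '[{"dp": [-38,0,-3],"rotation": [0,-0.6,0]},{"dp": [-38,0,-2.5],"rotation": [0,-0.6,0]},{"dp": [-38,0,-2],"rotation": [0,-0.6,0]},{"dp": [-38,0,-2],"rotation": [0,-0.6,0]},{"dp": [-38,0,-1.5],"rotation": [0,-0.6,0]}]' --jaw 110

```text
t: 28.47
eef_pos: [0.5647, -0.1417, 0.092]
ee_rot: [-1.577, -0.004, 1.694]
force: [0.4, 0.5, -1.0]
width: 0.0493
```

Request:
move_arm --deltas '[{"dp": [-38,0,-1],"rotation": [0,-0.6,0]},{"dp": [-38,0,-1],"rotation": [0,-0.6,0]},{"dp": [-38,0,0],"rotation": [0,-0.6,0]},{"dp": [-38,0,0],"rotation": [0,-0.6,0]},{"dp": [-28,0,0],"rotation": [0,-0.6,0]}]'

```text
t: 28.88
eef_pos: [0.5914, -0.3296, 0.0884]
ee_rot: [-1.576, -0.004, 1.749]
force: [0.6, 0.6, 1.0]
width: 0.05
```

```bash
python3 - <<'E'
from parts import *
st();f=grab("wrist");cv2.imwrite("pics/w22.png",f["pixels"][:,:,::-1])
rects(f,(200,100,640,295),.014,150)
E
```

```text
t 28.88 p [ 0.5914 -0.3296  0.0884] rot [-1.576 -0.004  1.749] F [0.6 0.6 1. ] w 0.05 q [-0.22  0.47 -0.15 -0.01 -0.95  0.41]
px [217.2 197. ] c [ 0.6578 -0.3495] sz [0.1155 0.0191] ang -84.9 area 5076.125
px [469.9 129.2] c [ 0.5251 -0.4161] sz [0.1827 0.0322] ang -169.7 area 10190.25
px [337.4 194.3] c [ 0.5898 -0.3666] sz [0.0618 0.0297] ang -81.8 area 4426.375
```

View pics/w22.png

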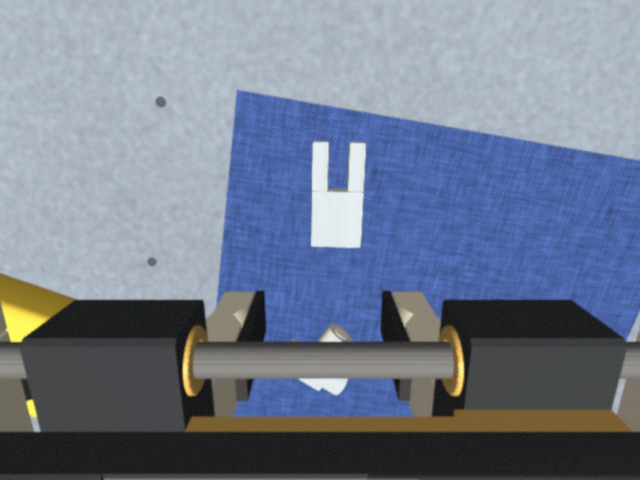

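```bash
python3 plan.py .5878 -.3527 .045 98.5 25
```

```text
t 28.93 p [ 0.5917 -0.3335  0.0879] rot [-1.575 -0.003  1.748] F [ 4.3 -4.   1.4] w 0.0501 q [-0.23  0.47 -0.14 -0.01 -0.95  0.41]
n 2 d [ -3.9 -19.2 -42.9]
[{"dp":[-9.2, 21.4, 3.7],"rotation":[0.1, 0.8, 0.1]},{"dp":[-9.2, 21.4, 3.5],"rotation":[0.1, 0.8, 0.1]}]
```

Request:
move_arm --deltas '[{"dp": [-9,19,3.5],"rotation": [0.1,0.8,0.1]},{"dp": [-7,19,3],"rotation": [0.1,0.8,0.1]},{"dp": [0,0,0],"rotation": [0,0,0]}]'

```text
t: 29.18
eef_pos: [0.5876, -0.3552, 0.047]
ee_rot: [-1.572, 0.0, 1.714]
force: [-0.7, 1.3, -1.3]
width: 0.0497
```

```bash
python3 plan.py .5878 -.3527 .005 98.5 12
```

```text
t 29.18 p [ 0.5876 -0.3552  0.047 ] rot [-1.572  0.     1.714] F [-0.7  1.3 -1.3] w 0.0497 q [-0.26  0.52 -0.16 -0.   -0.88  0.4 ]
n 4 d [  0.2   2.5 -42. ]
[{"dp":[0.6, 10.5, -0.1],"rotation":[0.0, -0.1, -0.0]},{"dp":[0.6, 10.5, -0.1],"rotation":[0.0, -0.1, -0.0]},{"dp":[0.6, 10.5, -0.1],"rotation":[0.0, -0.1, -0.0]},{"dp":[0.6, 10.5, -0.1],"rotation":[0.0, -0.1, -0.0]}]
```

Request:
move_arm --deltas '[{"dp": [0.5,10,0],"rotation": [0,0,0]},{"dp": [0.5,10,0],"rotation": [0,0,0]},{"dp": [0.5,10,0],"rotation": [0,0,0]},{"dp": [0.5,6,0],"rotation": [0,0,0]},{"dp": [0,2,0],"rotation": [0,0,0]}]'

```text
t: 29.6
eef_pos: [0.5877, -0.3511, 0.0062]
ee_rot: [-1.572, 0.0, 1.717]
force: [0.7, 0.4, 0.5]
width: 0.0497
```

Request:
move_arm --deltas '[{"dp": [0,0.5,0],"rotation": [0,0,0]},{"dp": [0,0,0],"rotation": [0,0,0]},{"dp": [0,0,0],"rotation": [0,0,0]},{"dp": [0,0,0],"rotation": [0,0,0]},{"dp": [0,0,0],"rotation": [0,0,0]}]' --jaw 255

```text
t: 30.02
eef_pos: [0.589, -0.3497, 0.0067]
ee_rot: [-1.573, 0.001, 1.72]
force: [-0.2, -0.7, -0.0]
width: 0.0297
```

Request:
move_arm --deltas '[{"dp": [0,-15,0],"rotation": [0,0,0]},{"dp": [0,-40,0],"rotation": [0,0,0]},{"dp": [0,-30,0],"rotation": [0,0,0]}]'

```text
t: 30.27
eef_pos: [0.5844, -0.3481, 0.0868]
ee_rot: [-1.561, -0.006, 1.718]
force: [1.1, -0.2, 0.4]
width: 0.0296
```

```bash
python3 - <<'E'
from h import *
print(untray(-33.5,11,-1))
E
python3 plan.py .5395 .05 .1 93
```

```text
[0.5393 0.0482]
t 30.27 p [ 0.5844 -0.3481  0.0868] rot [-1.561 -0.006  1.718] F [ 1.1 -0.2  0.4] w 0.0296 q [-0.25  0.48 -0.13 -0.   -0.97  0.4 ]
n 11 d [-44.9 398.1  13.2]
[{"dp":[36.4, -1.0, -1.3],"rotation":[-0.1, 0.5, 0.0]},{"dp":[36.4, -1.0, -1.0],"rotation":[-0.1, 0.5, 0.0]},{"dp":[36.4, -1.0, -0.6],"rotation":[-0.1, 0.5, 0.0]},{"dp":[36.4, -1.1, -0.3],"rotation":[-0.1, 0.5, 0.0]},{"dp":[36.4, -1.1, -0.0],"rotation":[-0.1, 0.5, 0.0]}]
[{"dp":[36.4, -1.1, 0.3],"rotation":[-0.1, 0.5, 0.0]},{"dp":[36.4, -1.1, 0.6],"rotation":[-0.1, 0.5, 0.0]},{"dp":[36.4, -1.1, 0.9],"rotation":[-0.1, 0.5, 0.0]},{"dp":[36.4, -1.1, 1.2],"rotation":[-0.1, 0.5, 0.0]},{"dp":[36.4, -1.2, 1.6],"rotation":[-0.1, 0.5, 0.0]}]
[{"dp":[36.4, -1.2, 1.9],"rotation":[-0.1, 0.5, 0.0]}]
```

Request:
move_arm --deltas '[{"dp": [36.5,-1,-1],"rotation": [0,0.5,0]},{"dp": [36.5,-1,-1],"rotation": [0,0.5,0]},{"dp": [36.5,-1,-0.5],"rotation": [0,0.5,0]},{"dp": [36.5,-1,0],"rotation": [0,0.5,0]},{"dp": [36.5,-1,0],"rotation": [0,0.5,0]}]'

```text
t: 30.68
eef_pos: [0.5681, -0.1698, 0.1024]
ee_rot: [-1.577, 0.002, 1.664]
force: [0.6, 0.5, -0.6]
width: 0.0298
```

Request:
move_arm --deltas '[{"dp": [36.5,0,0],"rotation": [0,0.5,0]},{"dp": [36.5,0,0.5],"rotation": [0,0.5,0]},{"dp": [36.5,0,1],"rotation": [0,0.5,0]},{"dp": [36.5,0,1],"rotation": [0,0.5,0]},{"dp": [30,0,1.5],"rotation": [0,0.5,0]}]'

```text
t: 31.1
eef_pos: [0.5499, 0.0141, 0.1059]
ee_rot: [-1.585, 0.0, 1.617]
force: [0.6, 0.2, 0.2]
width: 0.0295
```

```bash
python3 plan.py .5393 .0502 .07 93 20
```

```text
t 31.1 p [0.5499 0.0141 0.1059] rot [-1.585  0.     1.617] F [0.6 0.2 0.2] w 0.0295 q [ 0.39  0.26 -0.44  0.01 -0.86 -0.34]
n 3 d [-10.6  36.1 -35.9]
[{"dp":[12.2, 11.9, 3.1],"rotation":[0.3, -0.1, -0.0]},{"dp":[12.2, 11.9, 3.0],"rotation":[0.3, -0.1, -0.0]},{"dp":[12.2, 11.9, 3.0],"rotation":[0.3, -0.1, -0.0]}]
```

Request:
move_arm --deltas '[{"dp": [12,11,3],"rotation": [0.3,0,0]},{"dp": [11,11,3],"rotation": [0.3,0,0]},{"dp": [9,11,3],"rotation": [0.3,0,0]},{"dp": [0,0,0],"rotation": [0,0,0]}]'

```text
t: 31.43
eef_pos: [0.5403, 0.0542, 0.075]
ee_rot: [-1.576, -0.003, 1.624]
force: [-0.6, -0.7, -1.3]
width: 0.0299
```

```bash
python3 plan.py .5393 .0502 .035 93 12; python3 - <<'E'
from parts import *
f=grab("wrist");cv2.imwrite("pics/w23.png",f["pixels"][:,:,::-1])
E
```

```text
t 31.43 p [0.5403 0.0542 0.075 ] rot [-1.576 -0.003  1.624] F [-0.6 -0.7 -1.3] w 0.0299 q [ 0.46  0.29 -0.48 -0.   -0.8  -0.41]
n 4 d [ -1.  -4. -40.]
[{"dp":[-1.0, 10.0, 0.4],"rotation":[0.1, 0.0, 0.0]},{"dp":[-1.0, 10.0, 0.3],"rotation":[0.1, 0.0, 0.0]},{"dp":[-1.0, 10.0, 0.3],"rotation":[0.1, 0.0, 0.0]},{"dp":[-1.0, 10.0, 0.3],"rotation":[0.1, 0.0, 0.0]}]
```

View pics/w23.png

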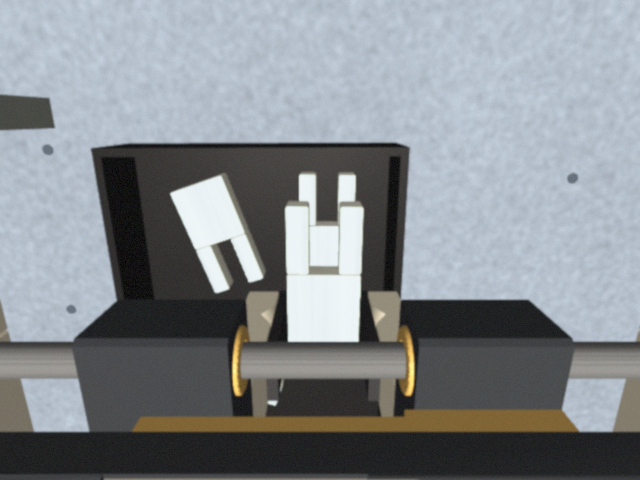

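Request:
move_arm --deltas '[{"dp": [-1,11,0.5],"rotation": [0.1,0,0]},{"dp": [-1,11,0.5],"rotation": [0.1,0,0]},{"dp": [-1,10,0.5],"rotation": [0,0,0]},{"dp": [0,8,0],"rotation": [0,0,0]},{"dp": [0,2,0],"rotation": [0,0,0]}]'

```text
t: 31.9
eef_pos: [0.5413, 0.0479, 0.0316]
ee_rot: [-1.576, -0.003, 1.621]
force: [-0.7, 0.3, -1.3]
width: 0.0298
```

```bash
python3 plan.py .5393 .0502 .0275 93 12
```

```text
t 31.9 p [0.5413 0.0479 0.0316] rot [-1.576 -0.003  1.621] F [-0.7  0.3 -1.3] w 0.0298 q [ 0.45  0.35 -0.52 -0.   -0.7  -0.4 ]
n 1 d [-2.   2.3 -4.1]
[{"dp":[2.4, 4.1, 1.9],"rotation":[0.3, -0.1, 0.2]}]
```

Request:
move_arm --deltas '[{"dp": [2,3,1.5],"rotation": [0.2,0,0]},{"dp": [0.5,1.5,0.5],"rotation": [0,0,0]},{"dp": [0,0.5,0],"rotation": [0,0,0]}]'

```text
t: 32.15
eef_pos: [0.5388, 0.0488, 0.025]
ee_rot: [-1.57, -0.002, 1.619]
force: [-0.1, -1.2, -0.8]
width: 0.0292
```

Request:
move_arm --deltas '[{"dp": [0,0,0],"rotation": [0,0,0]},{"dp": [0,0,0],"rotation": [0,0,0]},{"dp": [0,-15,0],"rotation": [0,0,0]},{"dp": [0,-40,0],"rotation": [0,0,0]},{"dp": [0,-15,0],"rotation": [0,0,0]}]' --jaw 155

```text
t: 32.57
eef_pos: [0.5372, 0.048, 0.0944]
ee_rot: [-1.564, 0.0, 1.619]
force: [1.0, -0.2, 0.7]
width: 0.0343
```

```bash
python3 - <<'E'
from parts import *
st();f=grab("wrist");cv2.imwrite("pics/w24.png",f["pixels"][:,:,::-1])
f=grab("top");cv2.imwrite("pics/t24.png",f["pixels"][:,:,::-1]);crop(f,"t24c",365,205,490,330,5)
E
```

```text
t 32.57 p [0.5372 0.048  0.0944] rot [-1.564  0.     1.619] F [ 1.  -0.2  0.7] w 0.0343 q [ 0.45  0.27 -0.45 -0.   -0.86 -0.4 ]
```

View pics/w24.png

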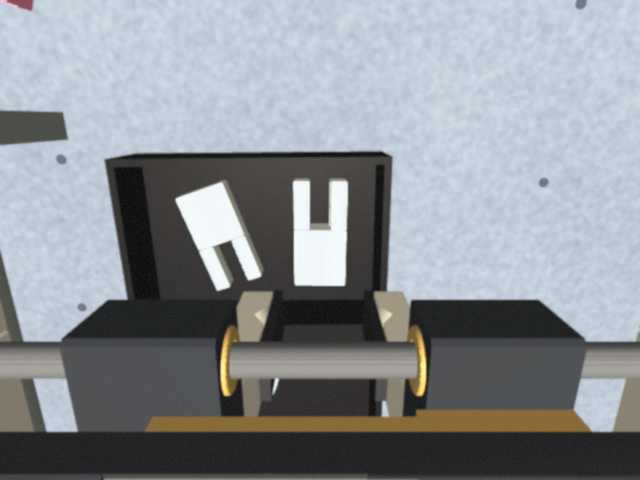

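View pics/t24c.png

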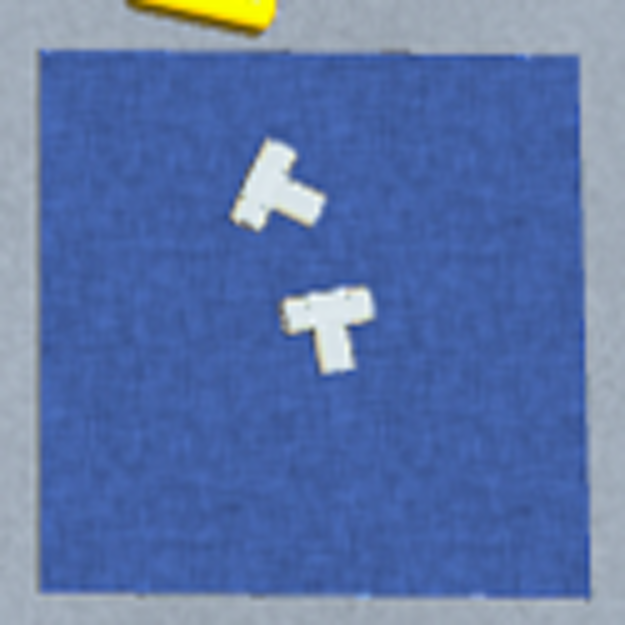

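```bash
cat > tee.py <<'E'
from parts import *
def tee(f,run,stem,z=.014):
    a=pt(f,*run,z);b=pt(f,*stem,z);d=(b-a)[:2];L=np.hypot(*d);print("origin",a.round(4),"len",L.round(4),"ang",np.degrees(np.arctan2(d[1],d[0])).round(1),"stem20",(a[:2]+d/L*.020).round(4))
E
python3 - <<'E'
from tee import *
f=grab("top")
tee(f,(365+261/5,205+184/5),(365+319/5,205+209/5))
tee(f,(365+328/5,205+306/5),(365+338/5,205+371/5))
E
python3 plan.py .565 -.24 .09 67
```

```text
origin [ 0.5836 -0.2478  0.014 ] len 0.0321 ang -112.2 stem20 [ 0.576  -0.2663]
origin [ 0.5218 -0.2822  0.014 ] len 0.0334 ang -171.1 stem20 [ 0.5021 -0.2853]
t 32.72 p [0.5361 0.048  0.092 ] rot [-1.563e+00 -1.000e-03  1.618e+00] F [ 0.5  0.8 -0.2] w 0.0342 q [ 0.45  0.27 -0.46 -0.   -0.85 -0.4 ]
n 8 d [  28.9 -288.    -2. ]
[{"dp":[-36.1, 0.2, -1.9],"rotation":[-0.1, 3.2, -0.0]},{"dp":[-36.0, 0.2, -3.9],"rotation":[-0.1, 3.2, -0.0]},{"dp":[-35.7, 0.2, -5.9],"rotation":[-0.1, 3.2, -0.0]},{"dp":[-35.3, 0.2, -7.9],"rotation":[-0.1, 3.2, -0.0]},{"dp":[-34.8, 0.2, -9.9],"rotation":[-0.1, 3.2, -0.0]}]
[{"dp":[-34.2, 0.2, -11.8],"rotation":[-0.1, 3.2, -0.0]},{"dp":[-33.5, 0.2, -13.7],"rotation":[-0.1, 3.2, -0.0]},{"dp":[-32.6, 0.2, -15.6],"rotation":[-0.1, 3.2, -0.0]}]
```

Request:
move_arm --deltas '[{"dp": [-36,0,-4],"rotation": [0,3.2,0]},{"dp": [-36,0,-6],"rotation": [0,3.2,0]},{"dp": [-35,0,-8],"rotation": [0,3.2,0]},{"dp": [-35,0,-10],"rotation": [0,3.2,0]},{"dp": [-34,0,-12],"rotation": [0,3.2,0]}]' --jaw 140

```text
t: 33.13
eef_pos: [0.5652, -0.1298, 0.0902]
ee_rot: [-1.563, -0.0, 1.341]
force: [1.4, 0.2, 0.8]
width: 0.0394
```

Request:
move_arm --deltas '[{"dp": [-30,0,-14],"rotation": [0,3.2,0]},{"dp": [-24,0,-14],"rotation": [0,3.2,0]},{"dp": [-14,0,-8],"rotation": [0,3,0]},{"dp": [0,0,0],"rotation": [0,0,0]}]'

```text
t: 33.47
eef_pos: [0.5797, -0.2147, 0.0855]
ee_rot: [-1.559, 0.003, 1.16]
force: [0.7, 0.1, -0.2]
width: 0.0394
```

```bash
python3 - <<'E'
from tee import *
st();f=grab("wrist");cv2.imwrite("pics/w25.png",f["pixels"][:,:,::-1])
np.save("/tmp/w25.npy",f,allow_pickle=True)
E
```

```text
t 33.47 p [ 0.5797 -0.2147  0.0855] rot [-1.559  0.003  1.16 ] F [ 0.7  0.1 -0.2] w 0.0394 q [-0.04  0.39 -0.28 -0.   -0.91 -0.37]
```

View pics/w25.png

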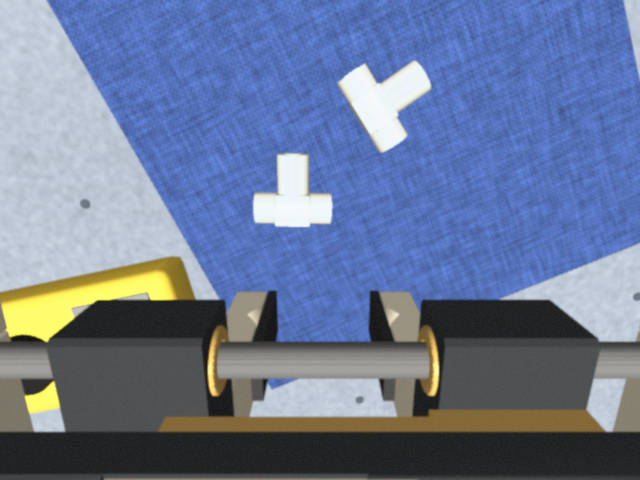

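Tee Q at px (292,205), stem up to (293,154); tee P at (376,104).

```bash
python3 - <<'E'
from tee import *
f=np.load("/tmp/w25.npy",allow_pickle=True).item()
tee(f,(292.5,209),(293,155),.02)
tee(f,(373,107),(425,74),.02)
E
python3 plan.py .576 -.2663 .05 67 25
```

```text
origin [ 0.5821 -0.2497  0.02  ] len 0.0298 ang -115.2 stem20 [ 0.5736 -0.2678]
origin [ 0.5207 -0.2824  0.02  ] len 0.0307 ang -171.9 stem20 [ 0.5009 -0.2852]
t 33.52 p [ 0.5792 -0.2136  0.0853] rot [-1.558  0.003  1.163] F [-0.2  0.8 -0.2] w 0.0399 q [-0.04  0.39 -0.28 -0.   -0.91 -0.37]
n 3 d [ -3.2 -52.7 -35.3]
[{"dp":[-16.5, 11.7, -6.1],"rotation":[-0.2, -0.1, -0.1]},{"dp":[-16.5, 11.7, -6.1],"rotation":[-0.2, -0.1, -0.1]},{"dp":[-16.6, 11.8, -6.0],"rotation":[-0.2, -0.1, -0.1]}]
```

Request:
move_arm --deltas '[{"dp": [-17,11,-5],"rotation": [0,0.2,0]},{"dp": [-17,11,-5],"rotation": [0,0.2,0]},{"dp": [-14,11,-4],"rotation": [0,0,0]},{"dp": [0,0,0],"rotation": [0,0,0]}]'

```text
t: 33.85
eef_pos: [0.5716, -0.2613, 0.0493]
ee_rot: [-1.557, 0.002, 1.163]
force: [-0.3, 0.4, -0.5]
width: 0.0393
```

```bash
python3 plan.py .5745 -.267 .006 66 12
```

```text
t 33.85 p [ 0.5716 -0.2613  0.0493] rot [-1.557  0.002  1.163] F [-0.3  0.4 -0.5] w 0.0393 q [-0.12  0.45 -0.29 -0.   -0.84 -0.29]
n 4 d [  2.9  -5.7 -43.3]
[{"dp":[-1.0, 10.8, -1.4],"rotation":[-0.2, 0.2, -0.0]},{"dp":[-1.0, 10.8, -1.4],"rotation":[-0.2, 0.2, -0.0]},{"dp":[-1.0, 10.8, -1.3],"rotation":[-0.2, 0.2, -0.0]},{"dp":[-1.0, 10.8, -1.3],"rotation":[-0.2, 0.2, -0.0]}]
```

Request:
move_arm --deltas '[{"dp": [-1,11,-1.5],"rotation": [-0.2,0.2,0]},{"dp": [-1,11,-1.5],"rotation": [-0.2,0.2,0]},{"dp": [-1,10,-1.5],"rotation": [-0.2,0.2,0]},{"dp": [-1,7,-1],"rotation": [0,0,0]},{"dp": [0,2,0],"rotation": [0,0,0]}]'

```text
t: 34.27
eef_pos: [0.5746, -0.2629, 0.0069]
ee_rot: [-1.567, 0.003, 1.16]
force: [0.3, -0.0, 0.7]
width: 0.0394
```

Request:
move_arm --deltas '[{"dp": [-3.5,0.5,0],"rotation": [0,0,0]},{"dp": [-1.5,0.5,0],"rotation": [0,0,0]}]'

```text
t: 34.43
eef_pos: [0.5724, -0.2658, 0.0055]
ee_rot: [-1.566, 0.003, 1.163]
force: [0.3, 0.1, 0.4]
width: 0.0395
```

Request:
move_arm --deltas '[{"dp": [0,0,0],"rotation": [0,0,0]},{"dp": [0,0,0],"rotation": [0,0,0]},{"dp": [0,0,0],"rotation": [0,0,0]},{"dp": [0,0,0],"rotation": [0,0,0]},{"dp": [0,0,0],"rotation": [0,0,0]}]' --jaw 255

```text
t: 34.85
eef_pos: [0.5731, -0.2652, 0.007]
ee_rot: [-1.567, 0.002, 1.164]
force: [0.4, 1.2, -1.2]
width: 0.017
```

Request:
move_arm --deltas '[{"dp": [0,-15,0],"rotation": [0,0,0]},{"dp": [0,-40,0],"rotation": [0,0,0]},{"dp": [0,-30,0],"rotation": [0,0,0]}]'

```text
t: 35.1
eef_pos: [0.5684, -0.2641, 0.0868]
ee_rot: [-1.553, 0.005, 1.163]
force: [0.7, -0.5, 0.8]
width: 0.0171
```

```bash
python3 - <<'E'
from h import *
print(untray(-39,15,0))
E
python3 plan.py .5286 .1477 .1 93;
```

```text
[0.5286 0.1477]
t 35.1 p [ 0.5684 -0.2641  0.0868] rot [-1.553  0.005  1.163] F [ 0.7 -0.5  0.8] w 0.0171 q [-0.12  0.41 -0.26 -0.   -0.92 -0.28]
n 11 d [-39.8 411.8  13.2]
[{"dp":[32.9, -1.0, 18.2],"rotation":[-0.1, -2.4, -0.0]},{"dp":[33.7, -1.1, 16.8],"rotation":[-0.1, -2.4, -0.0]},{"dp":[34.3, -1.1, 15.4],"rotation":[-0.1, -2.4, -0.0]},{"dp":[34.9, -1.1, 13.9],"rotation":[-0.1, -2.4, -0.0]},{"dp":[35.5, -1.1, 12.5],"rotation":[-0.1, -2.4, -0.0]}]
[{"dp":[36.0, -1.1, 11.0],"rotation":[-0.1, -2.4, -0.0]},{"dp":[36.4, -1.2, 9.4],"rotation":[-0.1, -2.4, -0.0]},{"dp":[36.8, -1.2, 7.9],"rotation":[-0.1, -2.4, -0.0]},{"dp":[37.1, -1.2, 6.4],"rotation":[-0.1, -2.4, -0.0]},{"dp":[37.3, -1.2, 4.8],"rotation":[-0.1, -2.4, -0.0]}]
[{"dp":[37.5, -1.2, 3.2],"rotation":[-0.1, -2.4, -0.0]}]
```

Request:
move_arm --deltas '[{"dp": [33,-1,18],"rotation": [0,-2.4,0]},{"dp": [33.5,-1,17],"rotation": [0,-2.4,0]},{"dp": [34,-1,15.5],"rotation": [0,-2.4,0]},{"dp": [35,-1,14],"rotation": [0,-2.4,0]},{"dp": [35.5,-1,12.5],"rotation": [0,-2.4,0]}]'

```text
t: 35.52
eef_pos: [0.554, -0.0788, 0.1008]
ee_rot: [-1.567, 0.0, 1.369]
force: [1.7, 1.3, -1.0]
width: 0.0165
```

Request:
move_arm --deltas '[{"dp": [36,0,11],"rotation": [0,-2.4,0]},{"dp": [36.5,0,9.5],"rotation": [0,-2.4,0]},{"dp": [37,0,8],"rotation": [0,-2.4,0]},{"dp": [37,0,6.5],"rotation": [0,-2.4,0]},{"dp": [30,0,5],"rotation": [0,-2.4,0]}]'

```text
t: 35.93
eef_pos: [0.5328, 0.1108, 0.1032]
ee_rot: [-1.571, -0.002, 1.589]
force: [1.2, 0.6, -1.2]
width: 0.0166
```

```bash
python3 plan.py .5286 .1477 .075 93;
```

```text
t 35.93 p [0.5328 0.1108 0.1032] rot [-1.571 -0.002  1.589] F [ 1.2  0.6 -1.2] w 0.0166 q [ 0.56  0.26 -0.44 -0.   -0.87 -0.54]
n 2 d [ -4.2  36.9 -28.2]
[{"dp":[18.5, 14.2, 1.8],"rotation":[-0.0, -1.0, 0.1]},{"dp":[18.5, 14.1, 1.5],"rotation":[-0.0, -1.0, 0.1]}]
```

Request:
move_arm --deltas '[{"dp": [16,13,2],"rotation": [0,-1,0]},{"dp": [13,13,1.5],"rotation": [0,-0.8,0]},{"dp": [0,0,0],"rotation": [0,0,0]}]'

```text
t: 36.18
eef_pos: [0.5285, 0.1481, 0.0785]
ee_rot: [-1.575, -0.005, 1.632]
force: [0.5, 0.3, -0.8]
width: 0.017
```

```bash
python3 plan.py .5286 .1477 .026 93 12; python3 - <<'E'
from tee import *
st();f=grab("wrist");cv2.imwrite("pics/w26.png",f["pixels"][:,:,::-1])
E
```

```text
t 36.18 p [0.5285 0.1481 0.0785] rot [-1.575 -0.005  1.632] F [ 0.5  0.3 -0.8] w 0.017 q [ 0.63  0.29 -0.46 -0.   -0.81 -0.57]
n 5 d [  0.1  -0.4 -52.5]
[{"dp":[-0.1, 10.5, 0.0],"rotation":[0.1, 0.1, 0.1]},{"dp":[-0.1, 10.5, 0.0],"rotation":[0.1, 0.1, 0.1]},{"dp":[-0.1, 10.5, 0.0],"rotation":[0.1, 0.1, 0.1]},{"dp":[-0.1, 10.5, -0.0],"rotation":[0.1, 0.1, 0.1]},{"dp":[-0.1, 10.5, -0.0],"rotation":[0.1, 0.1, 0.1]}]
t 36.18 p [0.5285 0.1481 0.0785] rot [-1.575 -0.005  1.632] F [ 0.5  0.3 -0.8] w 0.017 q [ 0.63  0.29 -0.46 -0.   -0.81 -0.57]
```

View pics/w26.png

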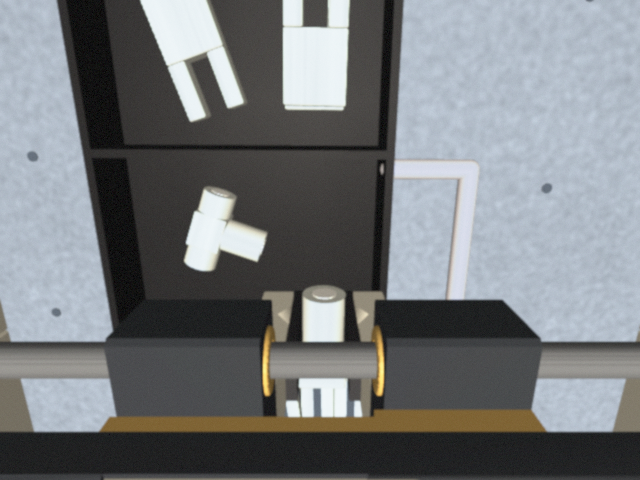

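Request:
move_arm --deltas '[{"dp": [-1,11,0.5],"rotation": [0.1,0.1,0.1]},{"dp": [-0.5,11,0.5],"rotation": [0.1,0.1,0.1]},{"dp": [-0.5,11,0.5],"rotation": [0.1,0,0]},{"dp": [0,11,0.5],"rotation": [0,0,0]},{"dp": [0,6,0.5],"rotation": [0,0,0]}]'

```text
t: 36.65
eef_pos: [0.528, 0.1428, 0.0277]
ee_rot: [-1.573, -0.003, 1.623]
force: [-1.0, -0.9, -0.1]
width: 0.0168
```

```bash
python3 -c "
from h import *
s=st();print(tray(s['eef_pos']))"; python3 plan.py .5286 .145 .018 93 12
```

```text
t 36.65 p [0.528  0.1428 0.0277] rot [-1.573 -0.003  1.623] F [-1.  -0.9 -0.1] w 0.0168 q [ 0.62  0.36 -0.51 -0.   -0.69 -0.57]
[-39.9  10.1]
t 36.65 p [0.528  0.1428 0.0277] rot [-1.573 -0.003  1.623] F [-1.  -0.9 -0.1] w 0.0168 q [ 0.62  0.36 -0.51 -0.   -0.69 -0.57]
n 1 d [ 0.6  2.2 -9.7]
[{"dp":[2.2, 9.7, -0.7],"rotation":[0.1, -0.0, 0.2]}]
```

Request:
move_arm --deltas '[{"dp": [2,5,-0.5],"rotation": [0,0,0]},{"dp": [1,3,0],"rotation": [0,0,0]},{"dp": [0.5,1,0],"rotation": [0,0,0]}]'

```text
t: 36.9
eef_pos: [0.5275, 0.1439, 0.0156]
ee_rot: [-1.57, -0.001, 1.62]
force: [1.0, 0.4, -0.4]
width: 0.0169
```

Request:
move_arm --deltas '[{"dp": [0,0,0],"rotation": [0,0,0]},{"dp": [0,0,0],"rotation": [0,0,0]},{"dp": [0,-15,0],"rotation": [0,0,0]},{"dp": [0,-40,0],"rotation": [0,0,0]},{"dp": [0,-15,0],"rotation": [0,0,0]}]' --jaw 188

```text
t: 37.32
eef_pos: [0.5277, 0.1434, 0.0852]
ee_rot: [-1.567, 0.002, 1.62]
force: [-0.4, -0.8, 0.5]
width: 0.0224
```

```bash
python3 - <<'E'
from tee import *
st();f=grab("scene");crop(f,"s27",290,130,490,290,4)
E
python3 plan.py .535 -.28 .09 189
```

```text
t 37.32 p [0.5277 0.1434 0.0852] rot [-1.567  0.002  1.62 ] F [-0.4 -0.8  0.5] w 0.0224 q [ 0.62  0.29 -0.45 -0.   -0.84 -0.57]
t 37.37 p [0.5282 0.1438 0.0863] rot [-1.568e+00  1.000e-03  1.620e+00] F [ 0.7 -0.8  1.8] w 0.0229 q [ 0.62  0.29 -0.45 -0.   -0.84 -0.57]
n 14 d [   6.8 -423.8    3.7]
[{"dp":[-30.3, -0.2, 1.0],"rotation":[-0.0, -6.9, 0.0]},{"dp":[-29.9, -0.2, 4.6],"rotation":[-0.0, -6.9, 0.0]},{"dp":[-29.2, -0.2, 8.2],"rotation":[-0.0, -6.9, 0.0]},{"dp":[-28.0, -0.2, 11.6],"rotation":[-0.0, -6.9, 0.0]},{"dp":[-26.4, -0.2, 14.9],"rotation":[-0.0, -6.9, 0.0]}]
[{"dp":[-24.4, -0.2, 17.9],"rotation":[-0.0, -6.9, 0.0]},{"dp":[-22.1, -0.2, 20.7],"rotation":[-0.0, -6.9, 0.0]},{"dp":[-19.5, -0.2, 23.2],"rotation":[-0.0, -6.9, 0.0]},{"dp":[-16.5, -0.2, 25.4],"rotation":[-0.0, -6.9, 0.0]},{"dp":[-13.4, -0.2, 27.1],"rotation":[-0.0, -6.9, 0.0]}]
[{"dp":[-10.1, -0.2, 28.6],"rotation":[-0.0, -6.9, 0.0]},{"dp":[-6.6, -0.2, 29.6],"rotation":[-0.0, -6.9, 0.0]},{"dp":[-3.0, -0.3, 30.1],"rotation":[-0.0, -6.9, 0.0]},{"dp":[0.6, -0.3, 30.3],"rotation":[-0.0, -6.9, 0.0]}]
```

View pics/s27.png

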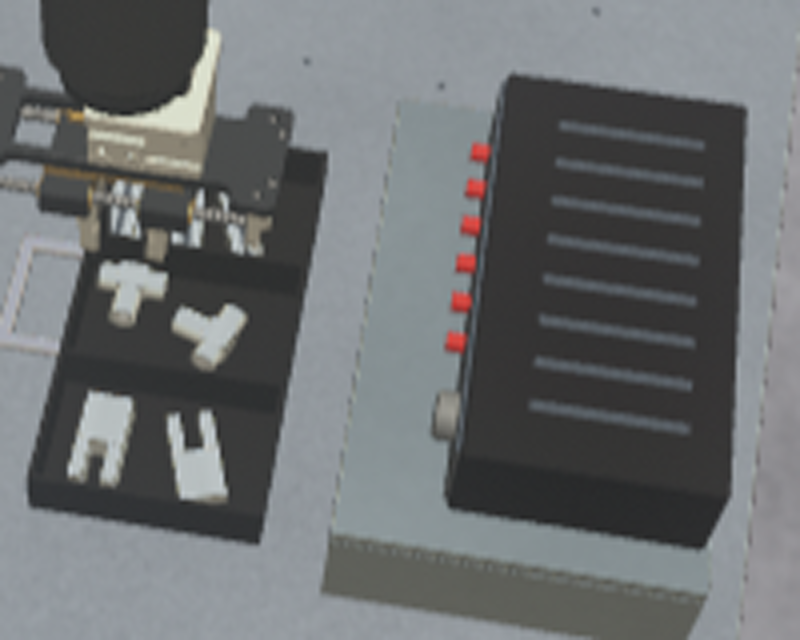

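```bash
python3 plan.py .5005 -.2853 .08 188.5
```

```text
t 37.37 p [0.5282 0.1438 0.0863] rot [-1.568e+00  1.000e-03  1.620e+00] F [ 0.7 -0.8  1.8] w 0.0229 q [ 0.62  0.29 -0.45 -0.   -0.84 -0.57]
n 14 d [ -27.7 -429.1   -6.3]
[{"dp":[-30.5, 0.5, 3.5],"rotation":[-0.0, -6.8, 0.0]},{"dp":[-29.9, 0.5, 7.1],"rotation":[-0.0, -6.8, 0.0]},{"dp":[-28.8, 0.5, 10.6],"rotation":[-0.0, -6.8, 0.0]},{"dp":[-27.4, 0.5, 13.9],"rotation":[-0.0, -6.8, 0.0]},{"dp":[-25.5, 0.5, 17.1],"rotation":[-0.0, -6.8, 0.0]}]
[{"dp":[-23.3, 0.5, 20.0],"rotation":[-0.0, -6.8, 0.0]},{"dp":[-20.7, 0.5, 22.7],"rotation":[-0.0, -6.8, 0.0]},{"dp":[-17.9, 0.5, 25.0],"rotation":[-0.0, -6.8, 0.0]},{"dp":[-14.8, 0.5, 26.9],"rotation":[-0.0, -6.8, 0.0]},{"dp":[-11.5, 0.5, 28.5],"rotation":[-0.0, -6.8, 0.0]}]
[{"dp":[-8.0, 0.5, 29.6],"rotation":[-0.0, -6.8, 0.0]},{"dp":[-4.4, 0.5, 30.4],"rotation":[-0.0, -6.8, 0.0]},{"dp":[-0.8, 0.5, 30.7],"rotation":[-0.0, -6.8, 0.0]},{"dp":[2.9, 0.5, 30.6],"rotation":[-0.0, -6.8, 0.0]}]
```

Request:
move_arm --deltas '[{"dp": [-30.5,0,3.5],"rotation": [0,-6.8,0]},{"dp": [-30,0,7],"rotation": [0,-6.8,0]},{"dp": [-29,0,10.5],"rotation": [0,-6.8,0]},{"dp": [-27.5,0,14],"rotation": [0,-6.8,0]},{"dp": [-25.5,0,17],"rotation": [0,-6.8,0]}]' --jaw 140

```text
t: 37.78
eef_pos: [0.5237, -0.0075, 0.0926]
ee_rot: [-1.583, 0.003, 2.238]
force: [0.6, -0.2, -0.1]
width: 0.0394
```

Request:
move_arm --deltas '[{"dp": [-23,0,20],"rotation": [0,-6.8,0]},{"dp": [-20.5,0,22.5],"rotation": [0,-6.8,0]},{"dp": [-18,0,25],"rotation": [0,-6.8,0]},{"dp": [-15,0,27],"rotation": [0,-6.8,0]},{"dp": [-11.5,0,28.5],"rotation": [0,-6.8,0]}]'

```text
t: 38.2
eef_pos: [0.5185, -0.1625, 0.0954]
ee_rot: [-1.583, 0.016, 2.843]
force: [1.0, 0.5, -0.0]
width: 0.0397
```

```bash
python3 plan.py .5005 -.2853 .075 188.5
```

```text
t 38.2 p [ 0.5185 -0.1625  0.0954] rot [-1.583  0.016  2.843] F [ 1.   0.5 -0. ] w 0.0397 q [ 0.05  0.26 -0.46 -0.01 -0.83  1.22]
n 4 d [ -18.  -122.8  -20.4]
[{"dp":[-4.6, 4.8, 30.7],"rotation":[0.1, -6.4, -0.3]},{"dp":[-1.2, 4.9, 31.0],"rotation":[0.1, -6.4, -0.3]},{"dp":[2.2, 4.9, 31.0],"rotation":[0.1, -6.4, -0.3]},{"dp":[5.6, 5.0, 30.5],"rotation":[0.1, -6.4, -0.3]}]
```

Request:
move_arm --deltas '[{"dp": [-5,4,30.5],"rotation": [0.1,-6.4,-0.3]},{"dp": [-1,4,31],"rotation": [0.1,-6.4,-0.3]},{"dp": [2,4,30],"rotation": [0.1,-6.4,-0.3]},{"dp": [5,4,24],"rotation": [0.1,-6,-0.3]},{"dp": [0,0,0],"rotation": [0,0,0]}]'

```text
t: 38.62
eef_pos: [0.5027, -0.2879, 0.0815]
ee_rot: [-1.569, 0.004, -2.971]
force: [0.9, -0.0, 0.1]
width: 0.0395
```

```bash
python3 plan.py .5005 -.2853 .006 188.5 15; python3 - <<'E'
from tee import *
f=grab("wrist");cv2.imwrite("pics/w28.png",f["pixels"][:,:,::-1])
f=grab("scene");crop(f,"s28",190,280,350,430,4)
E
```

```text
t 38.62 p [ 0.5027 -0.2879  0.0815] rot [-1.569  0.004 -2.971] F [ 0.9 -0.   0.1] w 0.0395 q [-0.18  0.34 -0.39 -0.   -0.84  1.92]
n 6 d [ -2.2   2.6 -75.5]
[{"dp":[0.4, 12.6, -0.5],"rotation":[-0.0, 0.2, -0.0]},{"dp":[0.3, 12.6, -0.5],"rotation":[-0.0, 0.2, -0.0]},{"dp":[0.3, 12.6, -0.5],"rotation":[-0.0, 0.2, -0.0]},{"dp":[0.3, 12.6, -0.5],"rotation":[-0.0, 0.2, -0.0]},{"dp":[0.3, 12.6, -0.5],"rotation":[-0.0, 0.2, -0.0]}]
[{"dp":[0.3, 12.6, -0.5],"rotation":[-0.0, 0.2, -0.0]}]
```

View pics/s28.png

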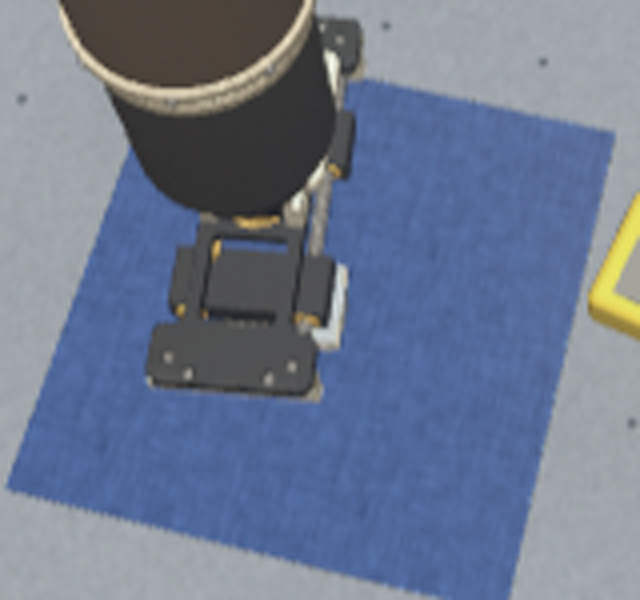

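Tee still there; descend.

Request:
move_arm --deltas '[{"dp": [0.5,15,-0.5],"rotation": [0,0.3,0]},{"dp": [0.5,15,-0.5],"rotation": [0,0.3,0]},{"dp": [0.5,15,-0.5],"rotation": [0,0.2,0]},{"dp": [0.5,14,-0.5],"rotation": [0,0,0]},{"dp": [0.5,8,-0.5],"rotation": [0,0,0]}]'

```text
t: 39.13
eef_pos: [0.5058, -0.2806, 0.0184]
ee_rot: [-1.566, 0.016, -2.999]
force: [-0.4, 0.8, 0.0]
width: 0.0395
```

```bash
python3 plan.py .5005 -.2853 .006 188.5 15
```

```text
t 39.13 p [ 0.5058 -0.2806  0.0184] rot [-1.566  0.016 -2.999] F [-0.4  0.8  0. ] w 0.0395 q [-0.17  0.41 -0.46 -0.   -0.68  1.88]
n 1 d [ -5.3  -4.7 -12.4]
[{"dp":[6.1, 12.3, 3.9],"rotation":[-0.3, -0.4, -0.9]}]
```

Request:
move_arm --deltas '[{"dp": [4,3,2.5],"rotation": [-0.2,-0.2,-0.5]},{"dp": [2,4,1.5],"rotation": [-0.1,-0.2,-0.4]},{"dp": [0,4,0],"rotation": [0,0,0]}]'

```text
t: 39.38
eef_pos: [0.5008, -0.2834, 0.0073]
ee_rot: [-1.572, -0.001, -2.991]
force: [-0.2, 0.5, 0.6]
width: 0.0394
```

```bash
python3 plan.py .5005 -.2853 .006 188.5 15
```

```text
t 39.38 p [ 0.5008 -0.2834  0.0073] rot [-1.572e+00 -1.000e-03 -2.991e+00] F [-0.2  0.5  0.6] w 0.0394 q [-0.18  0.43 -0.46 -0.   -0.68  1.9 ]
n 1 d [-0.3 -1.9 -1.3]
[{"dp":[0.6, 1.3, 1.8],"rotation":[0.1, 0.1, 0.0]}]
```

Request:
move_arm --deltas '[{"dp": [0,1.5,1.5],"rotation": [0,0,0]},{"dp": [0,0,0],"rotation": [0,0,0]},{"dp": [0,0,0],"rotation": [0,0,0]},{"dp": [0,0,0],"rotation": [0,0,0]},{"dp": [0,0,0],"rotation": [0,0,0]}]' --jaw 255

```text
t: 39.8
eef_pos: [0.5021, -0.2853, 0.0068]
ee_rot: [-1.571, 0.001, -2.991]
force: [-0.2, 0.7, -0.9]
width: 0.0171
```

Request:
move_arm --deltas '[{"dp": [0,0,0],"rotation": [0,0,0]},{"dp": [0,-15,0],"rotation": [0,0,0]},{"dp": [0,-40,0],"rotation": [0,0,0]},{"dp": [0,-30,0],"rotation": [0,0,0]}]'

```text
t: 40.13
eef_pos: [0.4973, -0.2843, 0.0876]
ee_rot: [-1.576, -0.011, -2.993]
force: [0.7, -0.3, 0.1]
width: 0.017
```

```bash
python3 - <<'E'
from h import *
print(untray(-39,-16,0))
E
python3 plan.py .5302 .1168 .1 93;
```

```text
[0.5302 0.1168]
t 40.13 p [ 0.4973 -0.2843  0.0876] rot [-1.576 -0.011 -2.993] F [ 0.7 -0.3  0.1] w 0.017 q [-0.18  0.33 -0.38 -0.   -0.87  1.9 ]
n 14 d [ 32.9 401.1  12.4]
[{"dp":[-6.5, -0.8, -28.0],"rotation":[-0.0, 6.8, 0.1]},{"dp":[-3.2, -0.8, -28.6],"rotation":[-0.0, 6.8, 0.1]},{"dp":[0.2, -0.8, -28.7],"rotation":[-0.0, 6.8, 0.1]},{"dp":[3.6, -0.8, -28.5],"rotation":[-0.0, 6.8, 0.1]},{"dp":[7.0, -0.8, -27.9],"rotation":[-0.0, 6.8, 0.1]}]
[{"dp":[10.3, -0.8, -26.9],"rotation":[-0.0, 6.8, 0.1]},{"dp":[13.4, -0.8, -25.4],"rotation":[-0.0, 6.8, 0.1]},{"dp":[16.3, -0.8, -23.7],"rotation":[-0.0, 6.8, 0.1]},{"dp":[19.0, -0.8, -21.6],"rotation":[-0.0, 6.8, 0.1]},{"dp":[21.4, -0.8, -19.2],"rotation":[-0.0, 6.8, 0.1]}]
[{"dp":[23.6, -0.8, -16.5],"rotation":[-0.0, 6.8, 0.1]},{"dp":[25.3, -0.8, -13.6],"rotation":[-0.0, 6.8, 0.1]},{"dp":[26.8, -0.8, -10.5],"rotation":[-0.0, 6.8, 0.1]},{"dp":[27.8, -0.9, -7.2],"rotation":[-0.0, 6.8, 0.1]}]
```

Request:
move_arm --deltas '[{"dp": [-6.5,-1,-28],"rotation": [0,6.8,0.1]},{"dp": [-3,-1,-28.5],"rotation": [0,6.8,0.1]},{"dp": [0,-1,-28.5],"rotation": [0,6.8,0.1]},{"dp": [3.5,-1,-28.5],"rotation": [0,6.8,0.1]},{"dp": [7,-1,-28],"rotation": [0,6.8,0.1]}]'

```text
t: 40.55
eef_pos: [0.5139, -0.1428, 0.1019]
ee_rot: [-1.576, 0.01, 2.676]
force: [0.7, 0.5, -0.6]
width: 0.0173
```

Request:
move_arm --deltas '[{"dp": [10,-1,-27],"rotation": [0,6.8,0.1]},{"dp": [13.5,-1,-25.5],"rotation": [0,6.8,0.1]},{"dp": [16,-1,-23.5],"rotation": [0,6.8,0.1]},{"dp": [19,-1,-21.5],"rotation": [0,6.8,0.1]},{"dp": [21.5,-1,-19],"rotation": [0,6.8,0.1]}]'

```text
t: 40.97
eef_pos: [0.529, 0.0044, 0.1088]
ee_rot: [-1.587, 0.015, 2.061]
force: [1.6, -1.1, -0.3]
width: 0.0169
```

```bash
python3 plan.py .5302 .1168 .09 93;
```

```text
t 40.97 p [0.529  0.0044 0.1088] rot [-1.587  0.015  2.061] F [ 1.6 -1.1 -0.3] w 0.0169 q [ 0.39  0.22 -0.49  0.02 -0.84  0.09]
n 4 d [  1.2 112.4 -18.8]
[{"dp":[24.7, 4.6, -13.4],"rotation":[0.3, 6.3, -0.2]},{"dp":[26.0, 4.6, -10.6],"rotation":[0.3, 6.3, -0.2]},{"dp":[27.0, 4.6, -7.8],"rotation":[0.3, 6.3, -0.2]},{"dp":[27.7, 4.6, -4.8],"rotation":[0.3, 6.3, -0.2]}]
```

Request:
move_arm --deltas '[{"dp": [25,4,-13],"rotation": [0.3,6.3,-0.2]},{"dp": [26,4,-10.5],"rotation": [0.3,6.3,-0.2]},{"dp": [26,4,-7],"rotation": [0.3,6.3,-0.2]},{"dp": [22,4,-4],"rotation": [0.3,5.8,-0.2]},{"dp": [0,0,0],"rotation": [0,0,0]}]'

```text
t: 41.38
eef_pos: [0.531, 0.1201, 0.0942]
ee_rot: [-1.573, -0.005, 1.603]
force: [0.7, -0.9, -0.1]
width: 0.0174
```

```bash
python3 plan.py .5302 .1168 .027 93 13; python3 - <<'E'
from tee import *
s=st();print(tray(s["eef_pos"]));f=grab("wrist");cv2.imwrite("pics/w29.png",f["pixels"][:,:,::-1])
f=grab("scene");crop(f,"s29",290,130,490,290,4)
E
```

```text
t 41.38 p [0.531  0.1201 0.0942] rot [-1.573 -0.005  1.603] F [ 0.7 -0.9 -0.1] w 0.0174 q [ 0.58  0.27 -0.45 -0.   -0.85 -0.54]
n 6 d [ -0.8  -3.3 -67.2]
[{"dp":[-0.6, 11.2, 0.2],"rotation":[0.0, -0.2, 0.1]},{"dp":[-0.6, 11.2, 0.2],"rotation":[0.0, -0.2, 0.1]},{"dp":[-0.6, 11.2, 0.2],"rotation":[0.0, -0.2, 0.1]},{"dp":[-0.6, 11.2, 0.2],"rotation":[0.0, -0.2, 0.1]},{"dp":[-0.6, 11.2, 0.2],"rotation":[0.0, -0.2, 0.1]}]
[{"dp":[-0.6, 11.2, 0.2],"rotation":[0.0, -0.2, 0.1]}]
t 41.38 p [0.531  0.1201 0.0942] rot [-1.573 -0.005  1.603] F [ 0.7 -0.9 -0.1] w 0.0174 q [ 0.58  0.27 -0.45 -0.   -0.85 -0.54]
[-38.  -12.7]
```

View pics/w29.png

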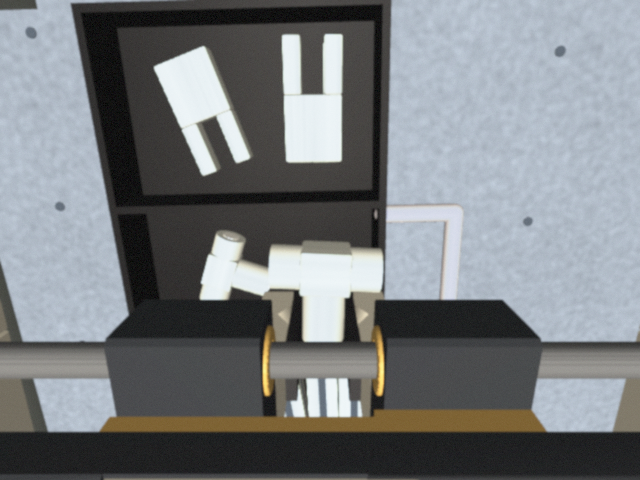

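View pics/s29.png

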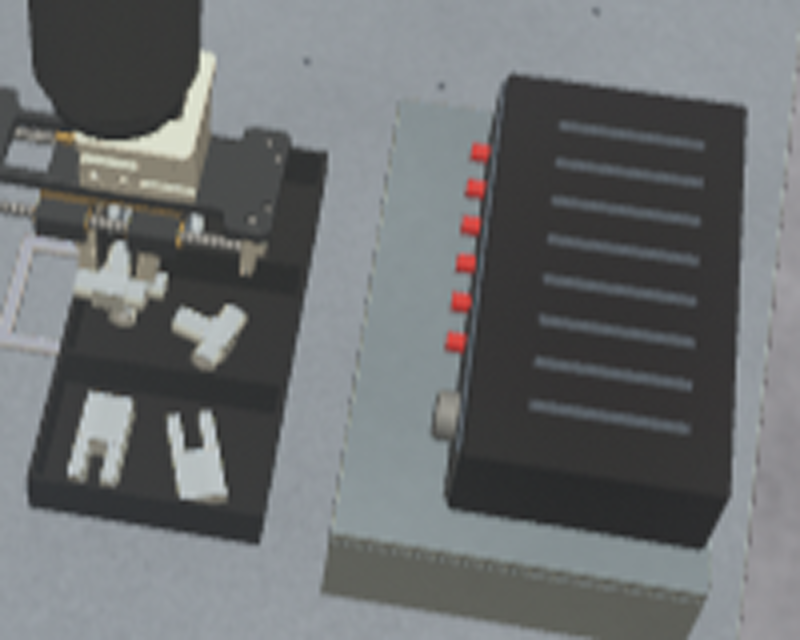

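```bash
python3 -c "
from h import *
print(untray(-38,-16.3))"; python3 plan.py .5312 .1165 .06 93.5 15
```

```text
[0.5312 0.1165]
t 41.48 p [0.5304 0.1177 0.0945] rot [-1.573 -0.005  1.61 ] F [ 0.8  0.2 -1. ] w 0.017 q [ 0.58  0.27 -0.45 -0.   -0.85 -0.53]
n 3 d [  0.8  -1.2 -34.5]
[{"dp":[-0.5, 11.5, -0.2],"rotation":[0.0, -0.4, 0.1]},{"dp":[-0.4, 11.5, -0.2],"rotation":[0.0, -0.4, 0.1]},{"dp":[-0.4, 11.5, -0.2],"rotation":[0.0, -0.4, 0.1]}]
```

Request:
move_arm --deltas '[{"dp": [0,11,0],"rotation": [0,-0.4,0.1]},{"dp": [0,11,0],"rotation": [0,-0.4,0.1]},{"dp": [0,8,0],"rotation": [0,-0.4,0.1]},{"dp": [0,0,0],"rotation": [0,0,0]}]'

```text
t: 41.82
eef_pos: [0.5304, 0.1154, 0.0639]
ee_rot: [-1.574, 0.0, 1.636]
force: [-0.1, 0.1, -0.9]
width: 0.0171
```

```bash
python3 plan.py .5312 .1165 .036 93.5 15; python3 - <<'E'
from tee import *
s=st();print(tray(s["eef_pos"]));f=grab("wrist");cv2.imwrite("pics/w30.png",f["pixels"][:,:,::-1])
f=grab("scene");crop(f,"s30",290,160,390,240,8)
E
```

```text
t 41.82 p [0.5304 0.1154 0.0639] rot [-1.574  0.     1.636] F [-0.1  0.1 -0.9] w 0.0171 q [ 0.58  0.31 -0.49  0.   -0.77 -0.51]
n 2 d [  0.8   1.1 -27.9]
[{"dp":[0.5, 14.0, -0.4],"rotation":[0.1, 0.1, -0.0]},{"dp":[0.5, 14.0, -0.4],"rotation":[0.1, 0.1, -0.0]}]
t 41.82 p [0.5304 0.1154 0.0639] rot [-1.574  0.     1.636] F [-0.1  0.1 -0.9] w 0.0171 q [ 0.58  0.31 -0.49  0.   -0.77 -0.51]
[-38.8 -17.3]
```

View pics/w30.png

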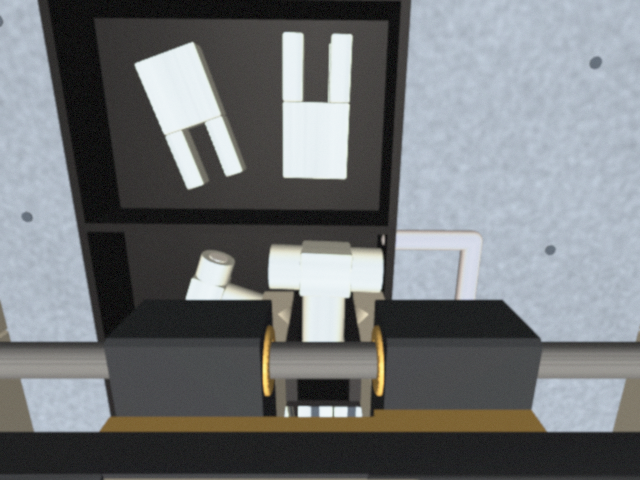

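View pics/s30.png

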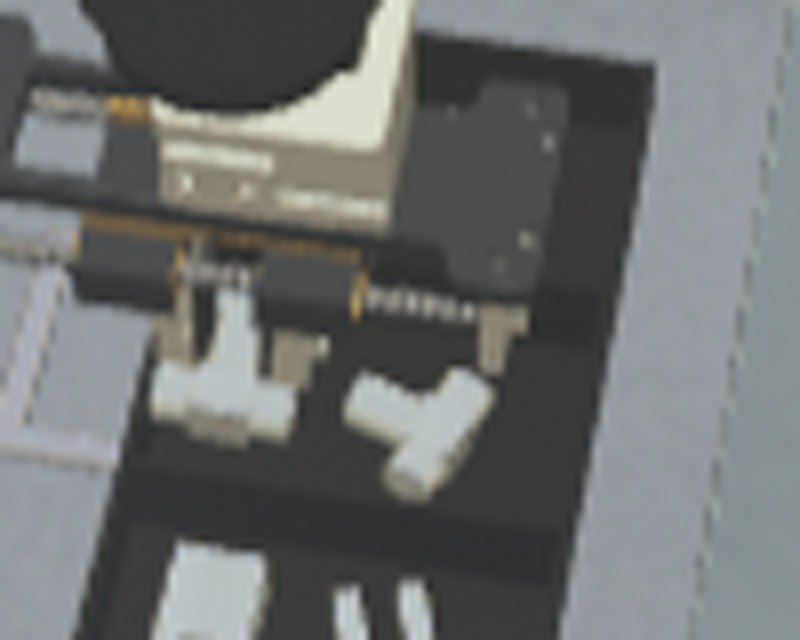

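Request:
move_arm --deltas '[{"dp": [0.5,10,-0.4],"rotation": [0,0,0]},{"dp": [0.5,10,-0.4],"rotation": [0,0,0]},{"dp": [0.5,5,0],"rotation": [0,0,0]},{"dp": [0,0,0],"rotation": [0,0,0]}]'

```text
t: 42.25
eef_pos: [0.5343, 0.1181, 0.0401]
ee_rot: [-1.581, -0.003, 1.635]
force: [0.2, 2.9, -3.2]
width: 0.0171
```

```bash
python3 plan.py .5312 .1165 .020 93.5 15; python3 - <<'E'
from tee import *
s=st();print(tray(s["eef_pos"]));f=grab("wrist");cv2.imwrite("pics/w31.png",f["pixels"][:,:,::-1])
E
```

```text
t 42.25 p [0.5343 0.1181 0.0401] rot [-1.581 -0.003  1.635] F [ 0.2  2.9 -3.2] w 0.0171 q [ 0.58  0.34 -0.51  0.   -0.71 -0.52]
n 2 d [ -3.1  -1.6 -20.1]
[{"dp":[-0.7, 10.0, 1.7],"rotation":[0.3, 0.1, 0.1]},{"dp":[-0.7, 10.0, 1.7],"rotation":[0.3, 0.1, 0.1]}]
t 42.25 p [0.5343 0.1181 0.0401] rot [-1.581 -0.003  1.635] F [ 0.2  2.9 -3.2] w 0.0171 q [ 0.58  0.34 -0.51  0.   -0.71 -0.52]
[-34.8 -14.9]
```

View pics/w31.png

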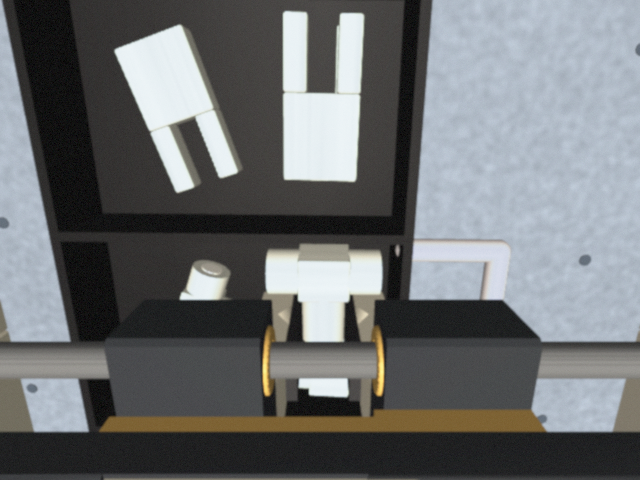

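Request:
move_arm --deltas '[{"dp": [-0.5,4,2],"rotation": [0.2,0,0]},{"dp": [-0.5,4,1],"rotation": [0.2,0,0]}]'

```text
t: 42.47
eef_pos: [0.5325, 0.1182, 0.0323]
ee_rot: [-1.576, -0.004, 1.635]
force: [0.3, 2.0, 0.8]
width: 0.0171
```

Request:
move_arm --deltas '[{"dp": [-0.5,3,0],"rotation": [0,0,0]},{"dp": [-0.5,3,0],"rotation": [0,0,0]}]'

```text
t: 42.63
eef_pos: [0.5333, 0.1182, 0.0259]
ee_rot: [-1.577, -0.005, 1.636]
force: [-0.2, 5.2, 2.6]
width: 0.017
```

Request:
move_arm --deltas '[{"dp": [1,3,1],"rotation": [0,0,0]},{"dp": [0.3,3,0.5],"rotation": [0,0,0]},{"dp": [0,2,0],"rotation": [0,0,0]}]'

```text
t: 42.88
eef_pos: [0.5302, 0.1181, 0.0161]
ee_rot: [-1.574, -0.003, 1.635]
force: [-0.5, 1.8, 1.4]
width: 0.0171
```

```bash
python3 - <<'E'
from tee import *
s=st();print(tray(s["eef_pos"]));f=grab("wrist");cv2.imwrite("pics/w32.png",f["pixels"][:,:,::-1])
f=grab("scene");crop(f,"s32",290,160,390,240,8)
E
```

```text
t 42.88 p [0.5302 0.1181 0.0161] rot [-1.574 -0.003  1.635] F [-0.5  1.8  1.4] w 0.0171 q [ 0.58  0.37 -0.53 -0.   -0.66 -0.51]
[-38.9 -14.7]
```

View pics/w32.png

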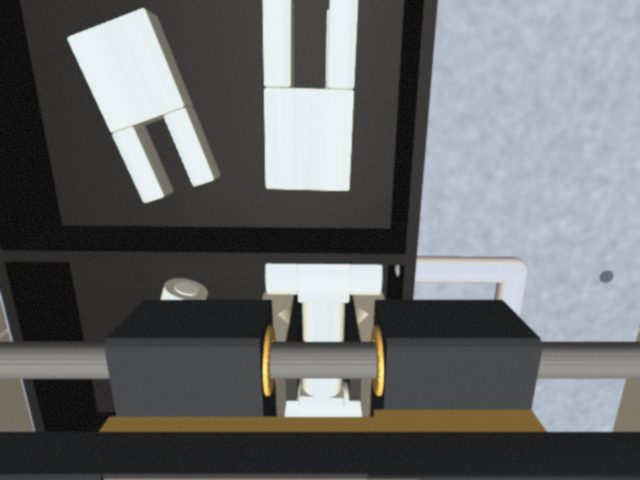

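View pics/s32.png

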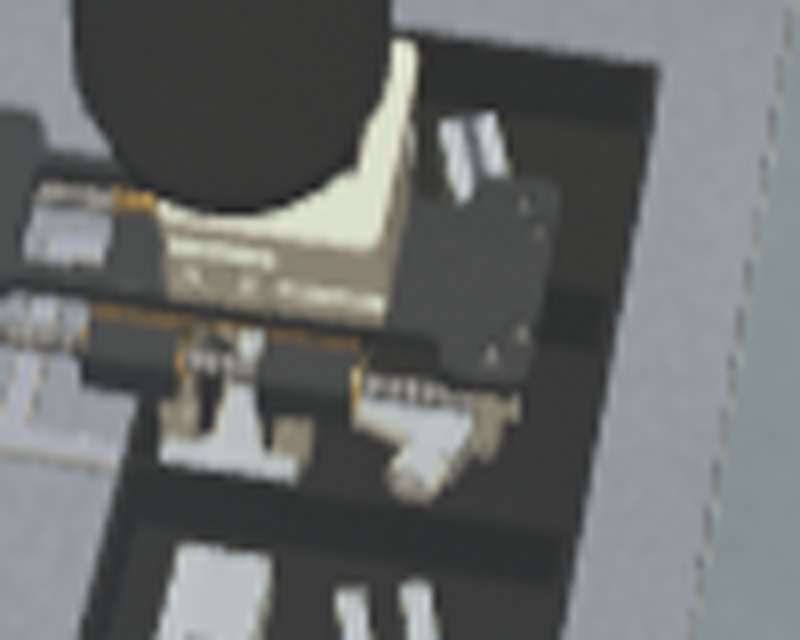

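Request:
move_arm --deltas '[{"dp": [0,0,0],"rotation": [0,0,0]},{"dp": [0,0,0],"rotation": [0,0,0]},{"dp": [0,-15,0],"rotation": [0,0,0]},{"dp": [0,-40,0],"rotation": [0,0,0]},{"dp": [0,-40,0],"rotation": [0,0,0]}]' --jaw 188

```text
t: 43.4
eef_pos: [0.5257, 0.1147, 0.1058]
ee_rot: [-1.56, 0.004, 1.634]
force: [2.1, 0.4, -0.3]
width: 0.023
```

```bash
python3 - <<'E'
from tee import *
s=st();f=grab("scene");crop(f,"s33",290,130,490,290,4)
f=grab("wrist");cv2.imwrite("pics/w33.png",f["pixels"][:,:,::-1])
E
```

```text
t 43.4 p [0.5257 0.1147 0.1058] rot [-1.56   0.004  1.634] F [ 2.1  0.4 -0.3] w 0.023 q [ 0.58  0.25 -0.44 -0.   -0.89 -0.51]
```

View pics/s33.png

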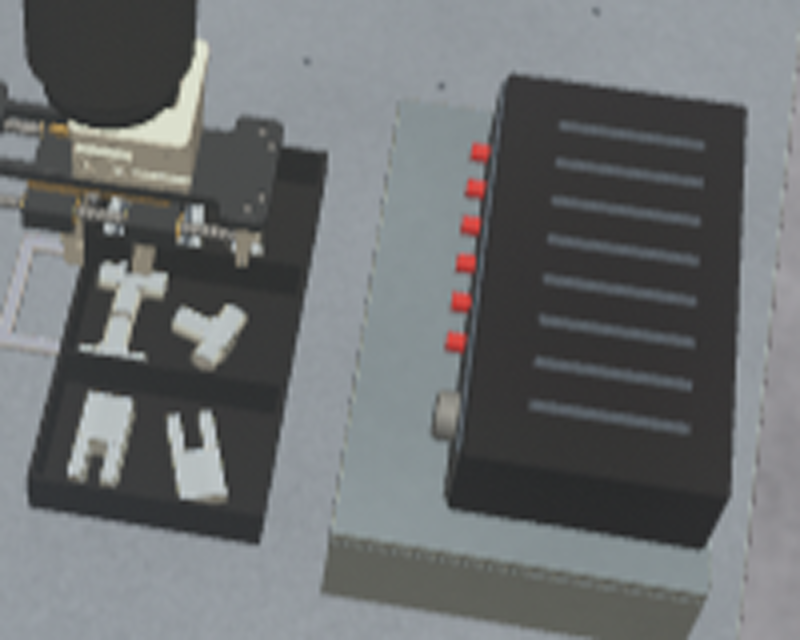

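View pics/w33.png

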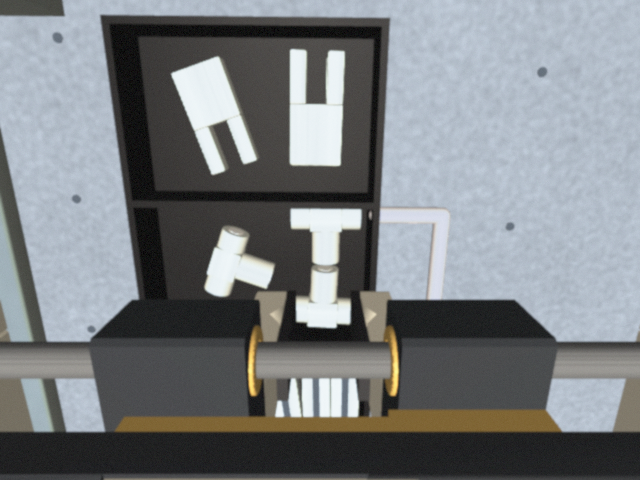

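```bash
python3 plan.py .42 .127 .14 3
```

```text
t 43.5 p [0.5301 0.1169 0.1116] rot [-1.572e+00 -1.000e-03  1.635e+00] F [ 0.3 -0.2  0. ] w 0.0231 q [ 0.58  0.25 -0.43 -0.   -0.89 -0.51]
n 13 d [-110.1   10.1   28.4]
[{"dp":[1.3, -2.2, 8.4],"rotation":[-0.0, 7.0, 0.0]},{"dp":[0.3, -2.2, 8.5],"rotation":[-0.0, 7.0, 0.0]},{"dp":[-0.7, -2.2, 8.5],"rotation":[-0.0, 7.0, 0.0]},{"dp":[-1.8, -2.2, 8.3],"rotation":[-0.0, 7.0, 0.0]},{"dp":[-2.8, -2.2, 8.0],"rotation":[-0.0, 7.0, 0.0]}]
[{"dp":[-3.7, -2.2, 7.7],"rotation":[-0.0, 7.0, 0.0]},{"dp":[-4.6, -2.2, 7.1],"rotation":[-0.0, 7.0, 0.0]},{"dp":[-5.5, -2.2, 6.5],"rotation":[-0.0, 7.0, 0.0]},{"dp":[-6.2, -2.2, 5.8],"rotation":[-0.0, 7.0, 0.0]},{"dp":[-6.9, -2.2, 5.0],"rotation":[-0.0, 7.0, 0.0]}]
[{"dp":[-7.4, -2.2, 4.1],"rotation":[-0.0, 7.0, 0.0]},{"dp":[-7.9, -2.2, 3.2],"rotation":[-0.0, 7.0, 0.0]},{"dp":[-8.2, -2.2, 2.2],"rotation":[-0.0, 7.0, 0.0]}]
```

Request:
move_arm --deltas '[{"dp": [1,-3,8.5],"rotation": [0,7,0]},{"dp": [0,-3,8.5],"rotation": [0,7,0]},{"dp": [-1,-2,8.5],"rotation": [0,7,0]},{"dp": [-2,-2,8.5],"rotation": [0,7,0]},{"dp": [-3,-2,8],"rotation": [0,7,0]}]' --jaw 255

```text
t: 43.92
eef_pos: [0.4883, 0.1196, 0.1276]
ee_rot: [-1.575, -0.008, 1.011]
force: [0.0, -0.6, 0.2]
width: 0.0008
```

Request:
move_arm --deltas '[{"dp": [-4,-2,8],"rotation": [0,7,0]},{"dp": [-5,-2,7],"rotation": [0,7,0]},{"dp": [-5.5,-2,6.5],"rotation": [0,7,0]},{"dp": [-6,-2,6],"rotation": [0,7,0]},{"dp": [-7,-2,5],"rotation": [0,7,0]}]'

```text
t: 44.33
eef_pos: [0.4431, 0.1232, 0.1388]
ee_rot: [-1.569, -0.01, 0.386]
force: [1.2, 0.1, 0.6]
width: 0.0007
```

Request:
move_arm --deltas '[{"dp": [-8,-2,4],"rotation": [0,6.5,0]},{"dp": [-8,-2,3],"rotation": [0,6,0]},{"dp": [-6,0,2],"rotation": [0,5,0]},{"dp": [0,0,0],"rotation": [0,0,0]}]'

```text
t: 44.67
eef_pos: [0.417, 0.125, 0.1442]
ee_rot: [-1.565, -0.011, 0.058]
force: [-0.1, -0.2, 0.3]
width: 0.0005
```

```bash
python3 - <<'E'
from tee import *
s=st();f=grab("scene");crop(f,"s34",290,150,410,270,6)
P=cloud(f)
# tee cell heights above
d=P[...,:2]-np.array([.5683,.1348]);x=d@[.9986,.0523]*1000;y=d@[-.0523,.9986]*1000
ok=(f["z_map"]>0)&(np.abs(y)<136)&(np.abs(x)<66)
for n,c in(("L",96),("M",0),("R",-96)):
    k=ok&(np.abs(y-c)<42);z=P[...,2][k];print(n,k.sum(),"zmax",np.percentile(z,[50,95,99,100]).round(4))
f=grab("top");crop(f,"t34",180,190,340,290,5)
E
```

```text
t 44.67 p [0.417  0.125  0.1442] rot [-1.565 -0.011  0.058] F [-0.1 -0.2  0.3] w 0.0005 q [ 0.75  0.02 -0.62  0.   -0.91 -2.26]
L 835 zmax [0.0278 0.0332 0.0348 0.0395]
M 1014 zmax [0.0119 0.0292 0.0311 0.0393]
R 1129 zmax [0.0124 0.0352 0.037  0.04  ]
```

View pics/s34.png

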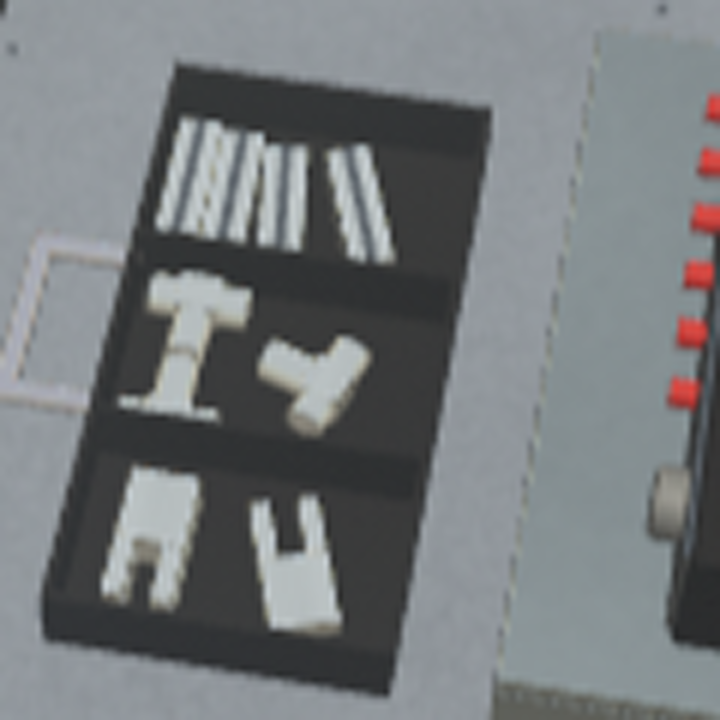

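View pics/t34.png

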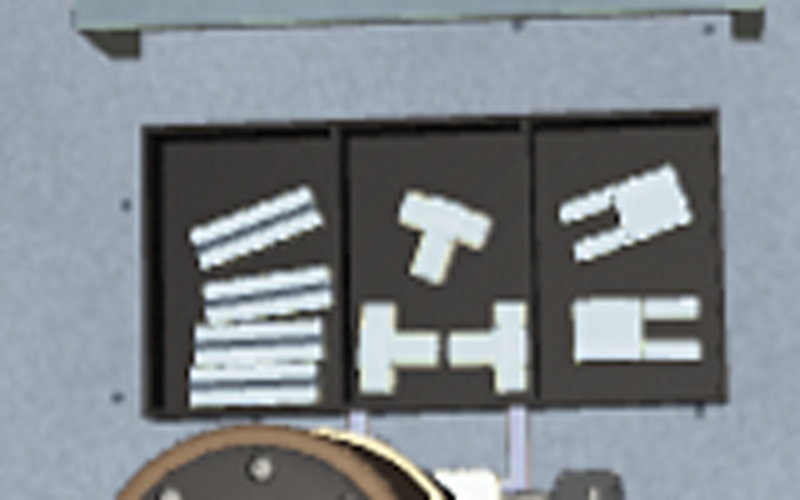

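```bash
python3 - <<'E'
from h import *
f=grab("top");crop(f,"t35",360,130,520,330,3)
E
python3 plan.py .417 .127 .022 3 28
```

```text
t 44.82 p [0.4183 0.1253 0.1441] rot [-1.565 -0.011  0.066] F [-0.2 -0.5  0.6] w 0.0005 q [ 0.75  0.03 -0.62  0.   -0.91 -2.26]
n 5 d [  -1.3    1.7 -122.1]
[{"dp":[-0.5, 24.4, 0.2],"rotation":[-0.1, 0.2, 0.1]},{"dp":[-0.5, 24.4, 0.2],"rotation":[-0.1, 0.2, 0.1]},{"dp":[-0.4, 24.4, 0.3],"rotation":[-0.1, 0.2, 0.1]},{"dp":[-0.3, 24.4, 0.3],"rotation":[-0.1, 0.2, 0.1]},{"dp":[-0.3, 24.4, 0.3],"rotation":[-0.1, 0.2, 0.1]}]
```

View pics/t35.png

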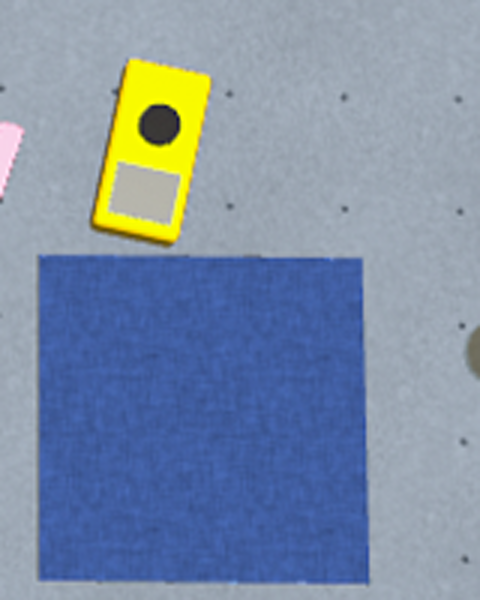

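Mat is empty; meter undisturbed. Lower in front of the handle.

Request:
move_arm --deltas '[{"dp": [-0.5,24,0.2],"rotation": [-0.1,0.2,0.1]},{"dp": [-0.5,24,0.2],"rotation": [-0.1,0.2,0.1]},{"dp": [-0.5,24,0.2],"rotation": [-0.1,0.2,0.1]},{"dp": [-0.3,24,0.3],"rotation": [-0.1,0.2,0.1]},{"dp": [-0.3,18,0.3],"rotation": [0,0,0]}]'

```text
t: 45.23
eef_pos: [0.4238, 0.1299, 0.031]
ee_rot: [-1.565, -0.016, 0.066]
force: [-0.3, 0.3, -0.5]
width: 0.0003
```

Request:
move_arm --deltas '[{"dp": [0,2,0],"rotation": [0,0,0]},{"dp": [0,2,0],"rotation": [0,0,0]}]'

```text
t: 45.4
eef_pos: [0.4228, 0.1283, 0.0235]
ee_rot: [-1.57, -0.01, 0.07]
force: [-0.3, 0.5, -0.1]
width: 0.0001
```

Request:
move_arm --deltas '[{"dp": [6,1,0],"rotation": [0,0.6,0]},{"dp": [7,0.5,0],"rotation": [0,0.4,0]},{"dp": [8,0,0],"rotation": [0,0,0]},{"dp": [9,0,0],"rotation": [0,0,0]},{"dp": [9,0,0],"rotation": [0,0,0]}]'

```text
t: 45.82
eef_pos: [0.4643, 0.1303, 0.0244]
ee_rot: [-1.57, -0.009, 0.053]
force: [-2.6, 1.2, -1.1]
width: -0.0
```

Request:
move_arm --deltas '[{"dp": [9,0,0],"rotation": [0,0,0]},{"dp": [9,0,0],"rotation": [0,0,0]},{"dp": [9,0,0],"rotation": [0,0,0]},{"dp": [9,0,0],"rotation": [0,0,0]},{"dp": [9,0,0],"rotation": [0,0,0]}]'

```text
t: 46.23
eef_pos: [0.5151, 0.1327, 0.0257]
ee_rot: [-1.569, -0.01, 0.053]
force: [-2.8, 0.3, -0.7]
width: 0.0004
```

```bash
python3 - <<'E'
from tee import *
s=st();f=grab("scene");crop(f,"s36",290,150,410,270,6)
E
```

```text
t 46.23 p [0.5151 0.1327 0.0257] rot [-1.569 -0.01   0.053] F [-2.8  0.3 -0.7] w 0.0004 q [ 0.62  0.34 -0.55  0.01 -0.66 -2.15]
```

View pics/s36.png

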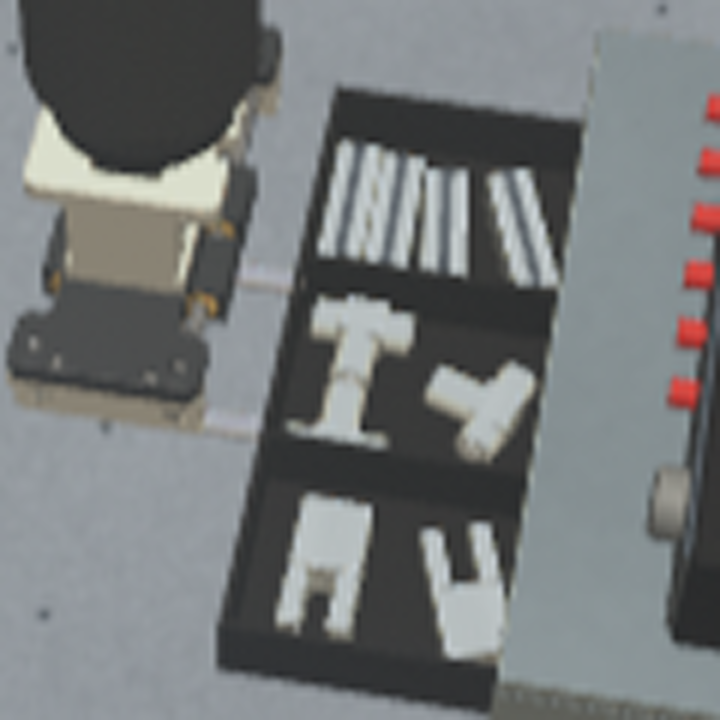

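Request:
move_arm --deltas '[{"dp": [9,1,0],"rotation": [0,0,0]},{"dp": [9,0.5,0],"rotation": [0,0,0]},{"dp": [9,0,0],"rotation": [0,0,0]},{"dp": [9,0,0],"rotation": [0,0,0]},{"dp": [9,0,0],"rotation": [0,0,0]}]'

```text
t: 46.7
eef_pos: [0.5652, 0.1357, 0.025]
ee_rot: [-1.569, -0.011, 0.053]
force: [-2.3, 0.7, -1.2]
width: 0.0004
```

Request:
move_arm --deltas '[{"dp": [8,1,0],"rotation": [0,0,0]},{"dp": [6,0.5,0],"rotation": [0,0,0]},{"dp": [5,0,0],"rotation": [0,0,0]}]'

```text
t: 46.95
eef_pos: [0.5877, 0.137, 0.0238]
ee_rot: [-1.569, -0.012, 0.053]
force: [-1.7, 1.3, 0.5]
width: 0.0007
```

Request:
move_arm --deltas '[{"dp": [4,0,0],"rotation": [0,0,0]},{"dp": [4,0,0],"rotation": [0,0,0]}]'

```text
t: 47.12
eef_pos: [0.5969, 0.1375, 0.0238]
ee_rot: [-1.569, -0.012, 0.053]
force: [-2.4, 1.2, -0.2]
width: 0.0003
```

Request:
move_arm --deltas '[{"dp": [3,0,0],"rotation": [0,0,0]},{"dp": [3,0,0],"rotation": [0,0,0]}]'

```text
t: 47.28
eef_pos: [0.6036, 0.1379, 0.0238]
ee_rot: [-1.568, -0.012, 0.053]
force: [-1.5, 0.7, -0.5]
width: 0.0003
```

Request:
move_arm --deltas '[{"dp": [3,0,0],"rotation": [0,0,0]},{"dp": [3,0,0],"rotation": [0,0,0]}]'

```text
t: 47.45
eef_pos: [0.6097, 0.1382, 0.0238]
ee_rot: [-1.569, -0.011, 0.053]
force: [-2.0, 0.8, 0.2]
width: 0.0002
```

Request:
move_arm --deltas '[{"dp": [3,0,0],"rotation": [0,0,0]},{"dp": [3,0,0],"rotation": [0,0,0]}]'

```text
t: 47.62
eef_pos: [0.6101, 0.138, 0.0235]
ee_rot: [-1.57, -0.001, 0.052]
force: [-17.6, 6.1, 15.1]
width: 0.0007
```

Request:
move_arm --deltas '[{"dp": [2,0,0],"rotation": [0,0,0]}]'

```text
t: 47.7
eef_pos: [0.6099, 0.138, 0.0236]
ee_rot: [-1.571, 0.003, 0.052]
force: [-7.0, 1.4, 5.9]
width: 0.0002
```

Request:
move_arm --deltas '[{"dp": [-10,0,0],"rotation": [0,0,0]},{"dp": [-25,0,0],"rotation": [0,0,0]},{"dp": [-30,-20,0],"rotation": [0,0,0]},{"dp": [-20,-40,0],"rotation": [0,0,0]},{"dp": [-20,-40,0],"rotation": [0,0,0]}]'

```text
t: 48.12
eef_pos: [0.5026, 0.1305, 0.1149]
ee_rot: [-1.577, 0.012, 0.05]
force: [0.9, 1.3, 1.4]
width: 0.0004
```

Request:
move_arm --deltas '[{"dp": [0,-30,-40],"rotation": [0,0,0]},{"dp": [0,0,-40],"rotation": [0,0,0]},{"dp": [0,0,-40],"rotation": [0,0,0]},{"dp": [0,0,-40],"rotation": [0,0,0]},{"dp": [0,0,-20],"rotation": [0,0,0]}]'

```text
t: 48.53
eef_pos: [0.5148, -0.0405, 0.1538]
ee_rot: [-1.57, -0.013, 0.066]
force: [0.5, -0.1, -1.3]
width: 0.0004
```

```bash
python3 - <<'E'
from tee import *
s=st();f=grab("scene");crop(f,"s37",290,130,490,290,4)
f=grab("top");crop(f,"t37",190,90,340,235,5);cv2.imwrite("pics/t37f.png",f["pixels"][:,:,::-1])
E
```

```text
t 48.53 p [ 0.5148 -0.0405  0.1538] rot [-1.57  -0.013  0.066] F [ 0.5 -0.1 -1.3] w 0.0004 q [ 0.3   0.15 -0.45  0.   -0.96 -1.81]
```

View pics/t37.png

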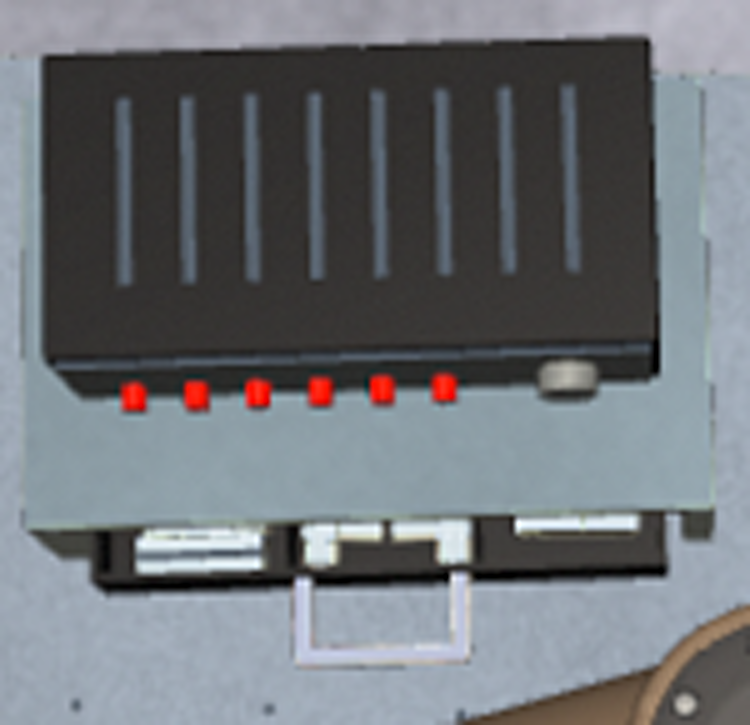

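View pics/s37.png

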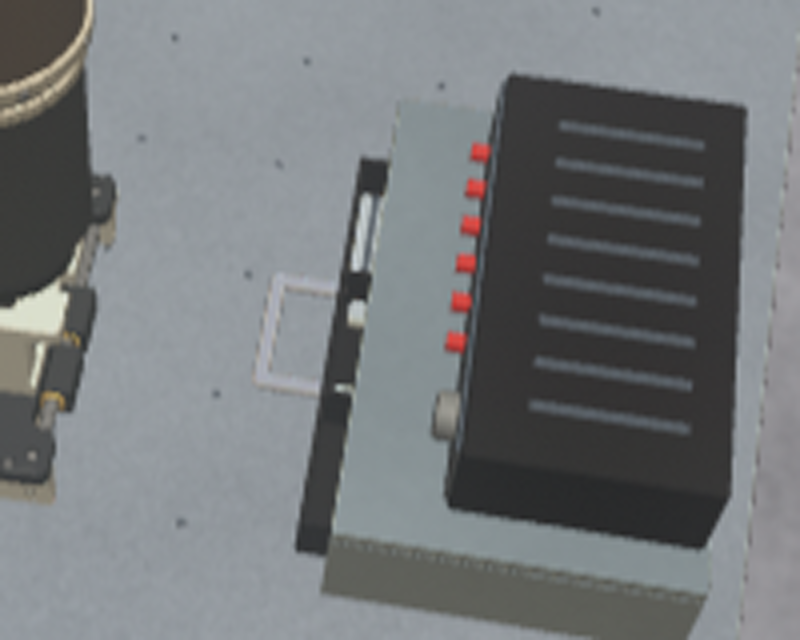

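View pics/t37f.png

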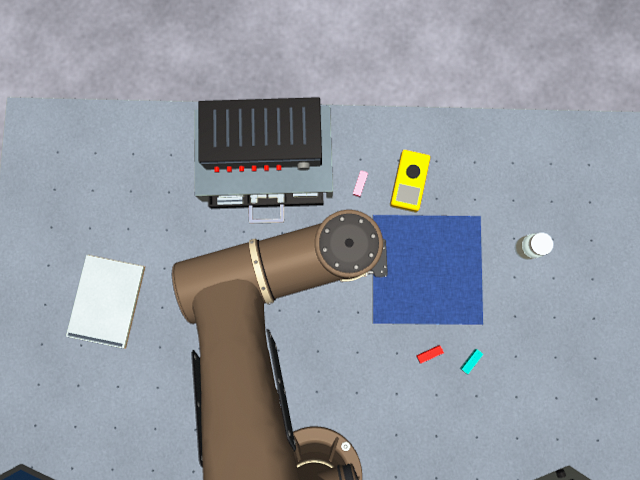

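```bash
python3 - <<'E'
from h import *
print(arm.job_done());st()
E
```

```text
the job is handed in; nothing more can be done
None
the job is handed in; nothing more can be done
```

The job is done and handed in at about 48.5 s. I slid the tray out to its stop and put all seven loose parts (3 bars, 2 forks, 2 tees) with their own kind. Then I pushed the tray home until it met its stop.

**How the parts lie:**
- **Bars:** flat in the left compartment. I pushed the first one up against the front wall to make room for the others.
- **Tees:** flat in the middle compartment, stem tips facing each other.
- **Forks:** in the right compartment, the second stacked flat on the first because there was no room beside it. Measured heights there reach at most about 40 mm, against a rim at 42 mm, and those readings run about 3 mm high.

**Last checks:**
- With the tray still out, the pictures showed every part flat and all heights below the rim. The three samples had not visibly moved. I did not check heights again under the riser.
- The mat is empty, the tray sits about 7 mm further in than at the start, and the arm is clear of everything.
- The notebook, meter, jar and the pink, red and turquoise look-alikes are where they were.

**What went wrong on the way:**
- One bar was missed at the first grasp because the gripper was too high. It shifted about 5 mm, and the second try held it.
- One tee was knocked aside mid-run, so I measured it again before picking it up.
- The last tee rubbed the compartment divider at about 6 N as I lowered it.

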